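# Load, lock and press a tray of clay blanks

### The job

Press the clay octagon blanks that lie on the wooden board: drop each of them flat into a pocket of its own in the drawn-out die plate, then push the plate fully home under the press. Next lock it there by sliding the brass stop block along the lock bar from its free end, over the sprung ball until that clicks out behind it, and then pull the wheel's handle down until the platen rests on the blanks, and leave it down. Leave the green glazed octagon and the brass stamp block alone.

Things in the scene. Friction and masses are not known exactly. Their poses are not given: they have to be found in the camera images.
- press: dark cast-iron hand press, fixed; origin on the bench under the ram, z up. Front = its own -x, where the bed reaches out (156 wide, top 34 high, x -280 to +135; steel ways to 46 high at y +-71). Head 90 wide, x -55 to +131, z 190 to 280. Platen 145 x 120, its face 86 high when up. Hand wheel on the +y side, axis along y at x +30, z 225; steel lock bar on the -y side
- die_plate (a joint): slide of the die plate along the bed towards the press's +x, m: about 0 to 0.02 at the start (drawn out to the front, for loading), 0.190 fully home under the platen (end stop). About 3 N of friction, stays where it is left
- plate_center (a point): middle of the aluminium die plate (153 along press x, 127 wide, 14 thick) at the level of its pocket floors; axes = the press's. Plate top 9 above. Six pockets at x -48, 0, +48, y -35, +35. An iron bar along its front edge (front face at x -88.5) ends on the -y side in an upright fork that straddles the lock bar when home: prongs 16 either side of the bar, tops 53 above this point
- pocket_1 (a point): centre of the floor of a die plate pocket: octagonal, 45 across flats (flats facing the plate's x and y), 9 deep, flat floor; ribs of 25 between the two files, 3 between neighbours in a file; turns with the press
- pocket_2 (a point): centre of the floor of a die plate pocket: octagonal, 45 across flats (flats facing the plate's x and y), 9 deep, flat floor; ribs of 25 between the two files, 3 between neighbours in a file; turns with the press
- pocket_3 (a point): centre of the floor of a die plate pocket: octagonal, 45 across flats (flats facing the plate's x and y), 9 deep, flat floor; ribs of 25 between the two files, 3 between neighbours in a file; turns with the press
- pocket_4 (a point): centre of the floor of a die plate pocket: octagonal, 45 across flats (flats facing the plate's x and y), 9 deep, flat floor; ribs of 25 between the two files, 3 between neighbours in a file; turns with the press
- pocket_5 (a point): centre of the floor of a die plate pocket: octagonal, 45 across flats (flats facing the plate's x and y), 9 deep, flat floor; ribs of 25 between the two files, 3 between neighbours in a file; turns with the press
- pocket_6 (a point): centre of the floor of a die plate pocket: octagonal, 45 across flats (flats facing the plate's x and y), 9 deep, flat floor; ribs of 25 between the two files, 3 between neighbours in a file; turns with the press
- plate_knob (a point): black upright knob in front of the die plate (22 diameter, 42 high, this point at its middle), on a short rod at the middle of the plate's front bar; it moves with the plate. Push it along the press's +x to send the plate home
- blank_1_mid (a point): raw clay tile blank, a light brown octagon 40 across flats, 18 thick, about 50 g, lying flat at the start on a wooden ware board 12 high; this point is its centre, x and y of it are square to flats. Only some of the six blanks (at least four) are present
- blank_2_mid (a point): raw clay tile blank, a light brown octagon 40 across flats, 18 thick, about 50 g, lying flat at the start on a wooden ware board 12 high; this point is its centre, x and y of it are square to flats. Only some of the six blanks (at least four) are present
- blank_3_mid (a point): raw clay tile blank, a light brown octagon 40 across flats, 18 thick, about 50 g, lying flat at the start on a wooden ware board 12 high; this point is its centre, x and y of it are square to flats. Only some of the six blanks (at least four) are present
- blank_4_mid (a point): raw clay tile blank, a light brown octagon 40 across flats, 18 thick, about 50 g, lying flat at the start on a wooden ware board 12 high; this point is its centre, x and y of it are square to flats. Only some of the six blanks (at least four) are present
- blank_5_mid (a point): raw clay tile blank, a light brown octagon 40 across flats, 18 thick, about 50 g, lying flat at the start on a wooden ware board 12 high; this point is its centre, x and y of it are square to flats. Only some of the six blanks (at least four) are present
- blank_6_mid (a point): raw clay tile blank, a light brown octagon 40 across flats, 18 thick, about 50 g, lying flat at the start on a wooden ware board 12 high; this point is its centre, x and y of it are square to flats. Only some of the six blanks (at least four) are present
- stop_block_mid (a point): brass stop block, 40 long (its x) x 36 wide (y) x 48 high (z), 300 g, standing on the bench with a level through bore of 24 along its x; this point is its centre and lies on the bore's axis. Either end may lead
- bar_tip (a point): centre of the free end of the lock bar, a level fixed steel bar, 20 diameter, axis 75 above the bench, 115 to the -y side of the press's centre line; it runs from here along the press's +x; this point's axes are the press's. 65.5 along from here a sprung ball stands 4 out of the bar's top
- lock_point (a point): where the stop block's centre lies once locked: 95.5 along from the bar's tip, between the sprung ball and the die plate's fork when that is fully home, about 2 of play lengthwise. The block hangs with the top of its bore on the bar, centre 2 below the bar's axis; axes are the press's
- detent (a joint): how far the sprung ball in the top of the lock bar is pressed in, m: 0 sprung out, 0.004 flush with the bar. It takes some 2 to 6 N straight down, and some 3 to 12 N along the bar to push the block over it; it springs back out behind the block
- wheel (a joint): turn of the black spoked hand wheel (rim radius 110) on the press's +y side, rad: 0 platen up (handle 45 degrees above level, towards the press's front), grows as the handle goes down, 27 mm of platen travel per rad; about 1.04 when the platen rests on seated blanks; end stop 1.25. About 5 to 8 N at the handle, stays where it is left
- wheel_handle (a point): middle of the wheel's round wooden handle (18 diameter, 80 long, level, along the press's y, standing out from the rim away from the press; this point is 65 out from the wheel's plane, at y +135 of the press); moves on a circle of 110 about the wheel's axis
- glazed_octagon: finished green glazed octagon with a light star, 75 across, 14 thick, a bystander; origin at the centre of its underside
- stamp_block: brass stamp block with a star on its face, 55 x 55 x 32, a bystander; origin at the centre of its underside
Things that resemble listed ones, but are neither listed nor needed, are in the scene too. What is shaped like the part that bears blank_5_mid but blue or red is not meant. Leave any black look-alike of the part that bears blank_6_mid alone.

How it is judged:
By the outcome, as a careful person would: the job done as asked, in the order asked, and still so for the second after the job is handed in, with the robot touching nothing.
Of blank_1, blank_2, blank_3, blank_4, blank_5, blank_6 only 4 to 6 are there at a start; the rules pass over those that are not, and their reading is None.
At some moment in a run one of blank_1, blank_2, blank_3, blank_4, blank_5, blank_6 may be knocked a few centimetres aside while the robot is not near it.
It also fails if it takes over 210 s, if anything falls off the work surface, if the arm or the gripper's body presses on something with over 40 N, if the wrist force passes 120 N, or if a joint passes its speed limit or range.

### The arm

A 6-joint arm with a two-finger parallel gripper is mounted at the origin on the work surface. World frame = base frame: x ahead of the robot, y to its left, z up, the work surface at z = 0. Lengths are in mm, angles in rad, forces in N, time in s.
With the tool pointing down it reaches from about 350 to 925 mm from the base axis. Payload 6.4 kg.
Tool frame: the origin (TCP) lies at the very end of the fingers, on their centre line; the grasp point (between the pads) lies 19 mm behind it; z points along the fingers, y is the direction in which the jaws open and shut (so a half turn about z gives the same grasp; the last joint's range is limited). The gripper opens to 85 mm and grips with 20 to 120 N. Pads are 22 mm wide; open, the fingers measure 114 mm over their backs; the gripper's body (76 mm by 85 mm) begins 54 mm behind the grasp point. The pads swing forward as they close: fully open they stand 13 mm farther back than shut.
Start: joints at [1.073, 0.245, 1.558, -0, 1.339, -0.174], TCP at [206.809, 616.234, 231.29] pointing down, gripper open.
Joint ranges: [-3.13, 3.13], [-1.02, 2.26], [0.13, 2.54], [-0.95, 4.09], [0.21, 2.88], [-2.74, 2.74]. Speed limits (rad/s): [2.57, 2.57, 3.14, 3.14, 3.14, 3.14].

### API

Orientations are given as a 3x3 rotation matrix whose columns are the frame's x, y, z axes.
In Python, from bench import robot gives the robot as it stands.
- The arm moves only by the tool move_arm, never from a script. Its argument "increments" is a list of rows, each an object of numbers: "tx", "ty", "tz": the shift along the world's x, y, z in m; "wx", "wy", "wz": the turn, a rotation vector about the world's x, y, z in degrees; "claw": the closure in counts, from 0 (fully open) to 255 (shut). A call has 1 to 12 rows; each row shifts and turns the commanded pose from where the row before left it; what a row does not reach is not made up. A row lasts 1/12 s, in which the tool goes at most 41.7 mm and 7.16 degrees, less where a joint would pass 70% of its speed; a pose out of reach is approached as far as the arm can. A call with a gripper value outside its range is refused whole. The fingers move at their own pace and stop on an object; the grip force is fixed at half the most. Time passes only in rows, so rows that do not move let the fingers close. It gives the time, the measured TCP pose, the force and the opening at its end, in the units of the state.
- robot.get_obs(): the state, without advancing time (a new reading comes with each control period).
- robot.grab_frame(name): name is "scene" or "top" or "wrist"; returns (picture, depth): 400x640x3 uint8, blue, green, red; 400x640 float32, mm along the optical axis (not along the pixel's ray), 0 where there is no reading.
- robot.camera_params(name): a dict with "fx", "fy", "cx", "cy" (pixels), "extrinsics" (4x4, takes a point from camera to world coordinates); the wrist camera has in their place "tool_from_camera" (4x4, takes a point from camera to tool coordinates, whose origin is the TCP and whose axes are the flange's). Camera axes: x right, y down, z forward; pixel columns grow to the right and rows downward; lengths in mm; the calibration is good to about 2 mm. A picture is of the moment at which its call begins: read the wrist's pose just before it. camera_params takes no time and is no camera call.
- robot.hand_in(): hands the job in, once; it reports no verdict.
The state is a dict: "clock": time; "joint_positions": joint angles; "dq": joint speeds; "joint_efforts": joint torques, N m; "tcp_pos": TCP position; "orientation": TCP orientation; "force": force on the tool from outside, world axes, zero at the start; "wrist_torque": the same for the moment, N m; "opening": finger opening in mm.
Only numpy, scipy, OpenCV 4.12 (cv2) and the standard library are available. Lean on these libraries where they do the work, as an engineer would, in place of code of your own. Each camera call takes 0.05 s, during which the arm holds its last target.

## Working session

There is one attempt and no reset: what is moved stays moved. The work goes in short steps, Python scripts to look and compute and a tool call to move; the robot and the scene stay as the last step left them, time stands still between calls to the robot, and variables do not carry over. Pictures are saved under pics/ and viewed, and the job is handed in when it is done.

Besides the shell and the picture viewer there is one more tool, called after "Emit:" as name(argument=value, ...) on one line, values as JSON. move_arm: Moves the arm, as the interface text tells. Its arguments: {"type":"object","properties":{"increments":{"type":"array"}},"required":["increments"]}

```bash
ls; mkdir -p pics; python3 - <<'E'
from bench import robot
import cv2,numpy as np
o=robot.get_obs();print(o)
for n in ("scene","top","wrist"):
    p=robot.camera_params(n);print(n,p)
    im,d=robot.grab_frame(n);cv2.imwrite(f"pics/{n}0.png",im);np.save(f"pics/{n}0.npy",d)
E
```

```text
pics
{'clock': 0.0, 'joint_positions': array([ 1.07287680e+00,  2.45813758e-01,  1.55898885e+00, -1.96291144e-05,
        1.33868338e+00, -1.74101526e-01]), 'dq': array([ 0.00155997,  0.0006118 ,  0.00078267, -0.00024628,  0.00197748,
        0.00032923]), 'joint_efforts': array([-1.96188113e-03, -4.29502487e+01, -3.26128042e+01, -1.44765072e-04,
        5.27877593e-03,  1.94998006e-05]), 'tcp_pos': array([206.55926437, 615.7336228 , 230.19404049]), 'orientation': array([[-9.48028791e-01,  3.18183317e-01, -8.87469909e-04],
       [ 3.18184404e-01,  9.48027366e-01, -1.67256381e-03],
       [ 3.09163860e-04, -1.86801773e-03, -9.99998207e-01]]), 'force': array([ 0.62287072, -0.20786991,  0.12843732]), 'wrist_torque': array([-0.03919146,  0.08443867,  0.04247906]), 'opening': 85.30111568210997}
scene {'fx': 418.2253742869181, 'fy': 418.2253742869181, 'cx': 323.934969026758, 'cy': 199.0710395174324, 'extrinsics': array([[ 6.26585987e-01,  5.82587901e-01, -5.17669141e-01,
         1.07544631e+03],
       [ 7.79245201e-01, -4.57315137e-01,  4.28532126e-01,
        -4.55577337e+02],
       [
[... 392 characters left out ...]
  1.79414486e-03,  1.58529748e-02,
        -5.88201143e+01],
       [-1.59524233e-02, -1.27162228e-01, -9.91753643e-01,
         1.35921168e+03],
       [ 0.00000000e+00,  0.00000000e+00,  0.00000000e+00,
         1.00000000e+00]])}
wrist {'fx': 314.236992988328, 'fy': 314.236992988328, 'cx': 317.2757871538574, 'cy': 194.13951134958032, 'tool_from_camera': array([[ 8.38251839e-05, -9.58932468e-01, -2.83634474e-01,
         7.21509986e+01],
       [ 9.99999706e-01, -1.35920191e-04,  7.55068453e-04,
        -7.19058731e-01],
       [-7.62611307e-04, -2.83634454e-01,  9.58932174e-01,
        -1.42870560e+02],
       [ 0.00000000e+00,  0.00000000e+00,  0.00000000e+00,
         1.00000000e+00]])}
```

View pics/scene0.png

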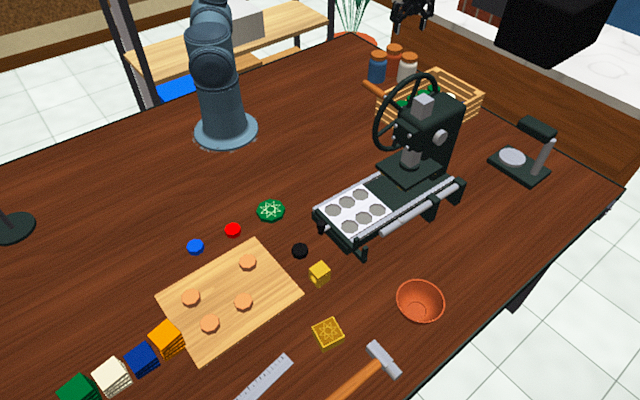

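View pics/top0.png

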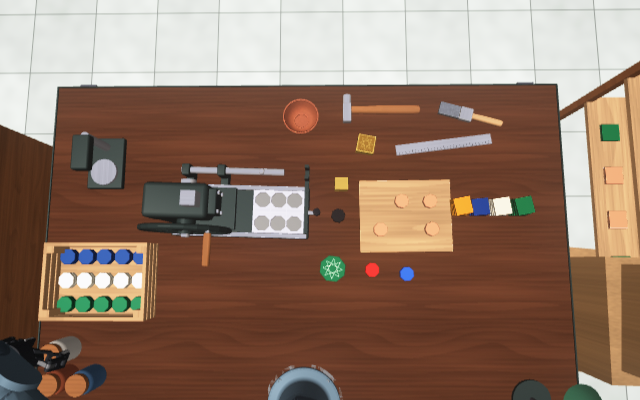

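View pics/wrist0.png

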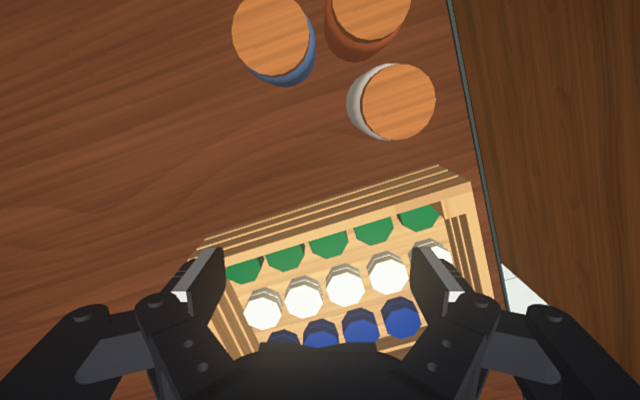

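```bash
cat > h.py <<'E'
import numpy as np,cv2
from bench import robot
def cam(name,obs=None):
    p=robot.camera_params(name)
    K=np.array([[p['fx'],0,p['cx']],[0,p['fy'],p['cy']],[0,0,1]])
    if name=='wrist':
        T=np.eye(4);T[:3,:3]=obs['orientation'];T[:3,3]=obs['tcp_pos']
        E=T@p['tool_from_camera']
    else:E=p['extrinsics']
    return K,E
def ray(c,uv):
    K,E=c
    d=E[:3,:3]@np.linalg.inv(K)@np.array([uv[0],uv[1],1.])
    return E[:3,3],d
def onz(c,uv,z):
    o,d=ray(c,uv);return o+d*(z-o[2])/d[2]
def proj(c,P):
    K,E=c
    q=K@(E[:3,:3].T@(np.asarray(P,float)-E[:3,3]));return q[:2]/q[2]
def depthpt(c,uv,D):
    o,d=ray(c,uv);z=np.median(D[int(uv[1])-1:int(uv[1])+2,int(uv[0])-1:int(uv[0])+2]);return o+d*z
def blobs(mask,mn=30):
    cs,_=cv2.findContours(mask.astype(np.uint8),cv2.RETR_EXTERNAL,cv2.CHAIN_APPROX_NONE)
    return [c for c in cs if cv2.contourArea(c)>mn]
def shot(name,tag):
    o=robot.get_obs();im,d=robot.grab_frame(name);cv2.imwrite(f"pics/{tag}.png",im);np.save(f"pics/{tag}.npy",d)
    np.savez(f"pics/{tag}_obs.npz",tcp_pos=o['tcp_pos'],orientation=o['orientation'])
    return o,im,d
E
python3 - <<'E'
from h import *
im=cv2.imread('pics/top0.png');D=np.load('pics/top0.npy');c=cam('top')
for n,uv,z in [('b1',(401,201),30),('b2',(429,201),30),('b3',(380,230),30),('b4',(432,230),30),('stop',(341,183),48),('tip',(283,172),75),('detentside',(186,168),75),('handle',(206,250),300),('knob',(317,212),60),('pl1',(265,199),39),('pl2',(293,199),39),('pl3',(265,224),39),('pl4',(293,224),39),('stamp',(366,144),32),('head',(187,197),280),('bk',(338,215),15)]:
    print(n,onz(c,uv,z).round(0),depthpt(c,uv,D).round(0))
a=cv2.resize(im[120:280,130:460],None,fx=2.4,fy=2.4,interpolation=cv2.INTER_CUBIC);cv2.imwrite('pics/topc.png',a)
E
```

```text
b1 [ 597. -296.   30.] [ 597. -296.   30.]
b2 [ 596. -380.   30.] [ 596. -380.   31.]
b3 [ 509. -231.   30.] [ 509. -231.   30.]
b4 [ 509. -387.   30.] [ 509. -386.   32.]
stop [ 649. -114.   48.] [ 649. -114.   49.]
tip [678.  58.  75.] [676.  57.  83.]
detentside [691. 347.  75.] [688. 342.  90.]
handle [445. 220. 300.] [445. 217. 313.]
knob [560. -42.  60.] [558. -43.  80.]
pl1 [602. 115.  39.] [602. 115.  39.]
pl2 [602.  30.  39.] [602.  30.  40.]
pl3 [527. 114.  39.] [527. 114.  39.]
pl4 [527.  30.  39.] [527.  30.  39.]
stamp [ 773. -193.   32.] [ 773. -192.   34.]
head [576. 277. 280.] [570. 263. 324.]
bk [ 556. -106.   15.] [ 556. -106.   17.]
```

View pics/topc.png

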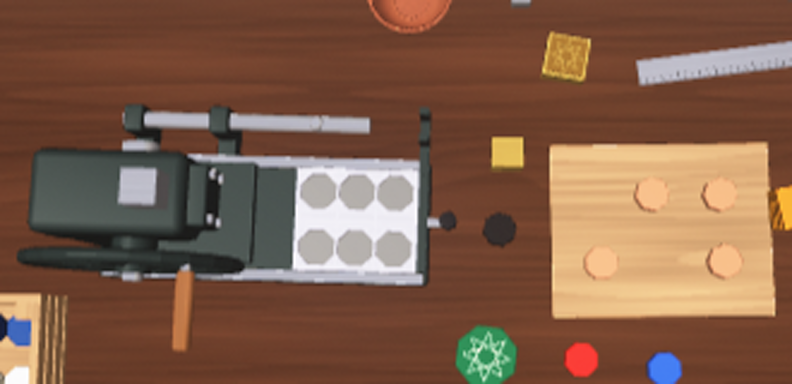

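Emit:
move_arm(increments=[{"tz": 0.04},{"tz": 0.04},{"tz": 0.04,"wz": -7},{"tz": 0.04,"wz": -7},{"tz": 0.04,"wz": -7},{"tz": 0.035,"wz": -7},{"tx": 0.01,"ty": -0.035,"wz": -7},{"tx": 0.01,"ty": -0.035,"wz": -7},{"tx": 0.01,"ty": -0.035,"wz": -7},{"tx": 0.01,"ty": -0.035,"wz": -7},{"tx": 0.01,"ty": -0.035,"wz": -7},{"tx": 0.01,"ty": -0.035,"wz": -7}])

```text
invalid input
```

Emit:
move_arm(increments=[{"tx": 0,"ty": 0,"tz": 0.04,"wx": 0,"wy": 0,"wz": 0,"claw": 0}])

```text
clock: 0.23
tcp_pos: [204.7, 612.0, 261.4]
orientation: [[-0.948, 0.318, -0.009], [0.318, 0.948, -0.016], [0.003, -0.018, -1.0]]
force: [0.7, -0.1, -0.9]
opening: 85.4
```

Emit:
move_arm(increments=[{"tx": 0,"ty": 0,"tz": 0.04,"wx": 0,"wy": 0,"wz": 0,"claw": 0},{"tx": 0,"ty": 0,"tz": 0.04,"wx": 0,"wy": 0,"wz": -7,"claw": 0},{"tx": 0,"ty": 0,"tz": 0.04,"wx": 0,"wy": 0,"wz": -7,"claw": 0},{"tx": 0,"ty": 0,"tz": 0.04,"wx": 0,"wy": 0,"wz": -7,"claw": 0},{"tx": 0,"ty": 0,"tz": 0.04,"wx": 0,"wy": 0,"wz": -7,"claw": 0},{"tx": 0.01,"ty": -0.035,"tz": 0,"wx": 0,"wy": 0,"wz": -7,"claw": 0},{"tx": 0.01,"ty": -0.035,"tz": 0,"wx": 0,"wy": 0,"wz": -7,"claw": 0},{"tx": 0.01,"ty": -0.035,"tz": 0,"wx": 0,"wy": 0,"wz": -7,"claw": 0},{"tx": 0.01,"ty": -0.035,"tz": 0,"wx": 0,"wy": 0,"wz": -7,"claw": 0},{"tx": 0.01,"ty": -0.035,"tz": 0,"wx": 0,"wy": 0,"wz": -7,"claw": 0},{"tx": 0.01,"ty": -0.035,"tz": 0,"wx": 0,"wy": 0,"wz": -7,"claw": 0},{"tx": 0.01,"ty": -0.035,"tz": 0,"wx": 0,"wy": 0,"wz": -1.4,"claw": 0}])

```text
clock: 1.23
tcp_pos: [276.7, 369.6, 470.9]
orientation: [[0.003, 1.0, -0.0], [1.0, -0.003, -0.0], [-0.0, -0.0, -1.0]]
force: [0.7, -0.1, 0.8]
opening: 85.3
```

Emit:
move_arm(increments=[{"tx": 0.015,"ty": -0.038,"tz": 0,"wx": 0,"wy": 0,"wz": 0,"claw": 0},{"tx": 0.015,"ty": -0.038,"tz": 0,"wx": 0,"wy": 0,"wz": 0,"claw": 0},{"tx": 0.015,"ty": -0.038,"tz": 0,"wx": 0,"wy": 0,"wz": 0,"claw": 0},{"tx": 0.015,"ty": -0.038,"tz": 0,"wx": 0,"wy": 0,"wz": 0,"claw": 0},{"tx": 0.015,"ty": -0.038,"tz": 0,"wx": 0,"wy": 0,"wz": 0,"claw": 0},{"tx": 0.015,"ty": -0.038,"tz": 0,"wx": 0,"wy": 0,"wz": 0,"claw": 0},{"tx": 0.015,"ty": -0.038,"tz": 0,"wx": 0,"wy": 0,"wz": 0,"claw": 0},{"tx": 0.015,"ty": -0.038,"tz": 0,"wx": 0,"wy": 0,"wz": 0,"claw": 0},{"tx": 0.015,"ty": -0.038,"tz": 0,"wx": 0,"wy": 0,"wz": 0,"claw": 0},{"tx": 0.015,"ty": -0.038,"tz": 0,"wx": 0,"wy": 0,"wz": 0,"claw": 0},{"tx": 0.015,"ty": -0.038,"tz": 0,"wx": 0,"wy": 0,"wz": 0,"claw": 0},{"tx": 0.015,"ty": -0.038,"tz": 0,"wx": 0,"wy": 0,"wz": 0,"claw": 0}])

```text
clock: 2.23
tcp_pos: [456.9, -86.9, 471.1]
orientation: [[-0.0, 1.0, 0.0], [1.0, 0.0, 0.0], [0.0, 0.0, -1.0]]
force: [0.5, -0.3, -0.0]
opening: 85.2
```

```bash
python3 - <<'E'
from h import *
shot('wrist','w1')
E
```

```text
(no output)
```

View pics/w1.png

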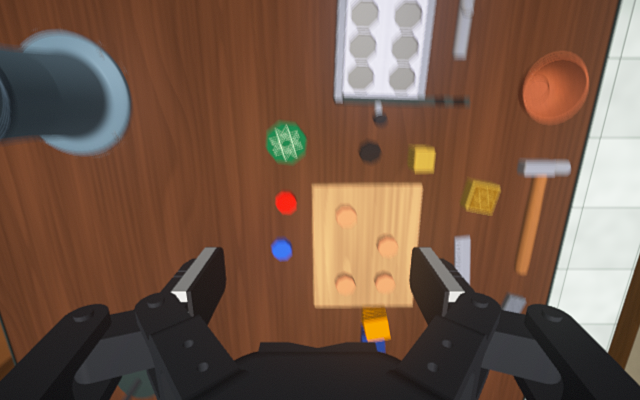

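Emit:
move_arm(increments=[{"tx": 0.018,"ty": 0.021,"tz": -0.03,"wx": 0,"wy": 0,"wz": 0,"claw": 0},{"tx": 0.018,"ty": 0.021,"tz": -0.03,"wx": 0,"wy": 0,"wz": 0,"claw": 0},{"tx": 0.018,"ty": 0.021,"tz": -0.03,"wx": 0,"wy": 0,"wz": 0,"claw": 0},{"tx": 0.018,"ty": 0.021,"tz": -0.03,"wx": 0,"wy": 0,"wz": 0,"claw": 0},{"tx": 0.018,"ty": 0.021,"tz": -0.03,"wx": 0,"wy": 0,"wz": 0,"claw": 0},{"tx": 0.018,"ty": 0.021,"tz": -0.03,"wx": 0,"wy": 0,"wz": 0,"claw": 0},{"tx": 0,"ty": 0,"tz": -0.03,"wx": 0,"wy": 0,"wz": 0,"claw": 0},{"tx": 0,"ty": 0,"tz": -0.01,"wx": 0,"wy": 0,"wz": 0,"claw": 0},{"tx": 0,"ty": 0,"tz": 0,"wx": 0,"wy": 0,"wz": 0,"claw": 0},{"tx": 0,"ty": 0,"tz": 0,"wx": 0,"wy": 0,"wz": 0,"claw": 0}])

```text
clock: 3.12
tcp_pos: [564.8, 40.8, 252.1]
orientation: [[-0.0, 1.0, 0.0], [1.0, 0.0, -0.0], [-0.0, 0.0, -1.0]]
force: [-0.2, 0.3, 0.7]
opening: 85.5
```

```bash
python3 - <<'E'
from h import *
shot('wrist','w2')
E
```

```text
(no output)
```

View pics/w2.png

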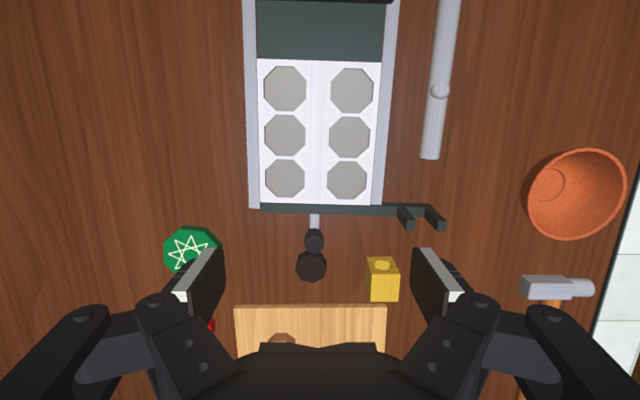

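```bash
python3 - <<'E'
from h import *
im=cv2.imread('pics/w2.png')
cv2.imwrite('pics/w2c.png',cv2.resize(im[50:310,230:460],None,fx=2.3*1,fy=2.3,interpolation=cv2.INTER_CUBIC))
g=im.astype(int);sat=g.max(2)-g.min(2);v=g.mean(2)
for r in (88,135,178): print(r,[int(x) for x in v[r,255:390:2]])
E
```

```text
88 [185, 189, 243, 244, 171, 164, 169, 169, 170, 170, 170, 170, 170, 170, 171, 172, 172, 173, 172, 173, 173, 173, 173, 172, 172, 180, 243, 241, 235, 241, 240, 238, 238, 237, 236, 236, 239, 237, 174, 173, 174, 174, 173, 174, 172, 173, 173, 172, 172, 172, 172, 171, 171, 170, 170, 170, 170, 169, 162, 176, 244, 243, 205, 184, 188, 186, 186, 187]
135 [193, 182, 244, 242, 240, 134, 166, 165, 166, 166, 166, 166, 167, 167, 167, 166, 167, 169, 168, 169, 169, 169, 168, 169, 167, 207, 243, 239, 239, 241, 241, 238, 237, 234, 238, 241, 239, 173, 168, 169, 169, 169, 170, 169, 168, 169, 168, 167, 168, 167, 165, 167, 166, 168, 165, 166, 164, 154, 245, 243, 218, 191, 191, 189, 191, 195, 160, 81]
178 [193, 195, 184, 241, 241, 141, 164, 163, 163, 164, 164, 163, 164, 164, 164, 164, 165, 164, 165, 164, 165, 166, 166, 164, 164, 235, 240, 238, 239, 239, 238, 236, 234, 237, 241, 238, 178, 163, 165, 164, 165, 164, 164, 163, 163, 164, 164, 164, 163, 163, 163, 162, 163, 162, 163, 142, 235, 240, 235, 188, 192, 191, 193, 197, 173, 81, 86, 85]
```

View pics/w2c.png

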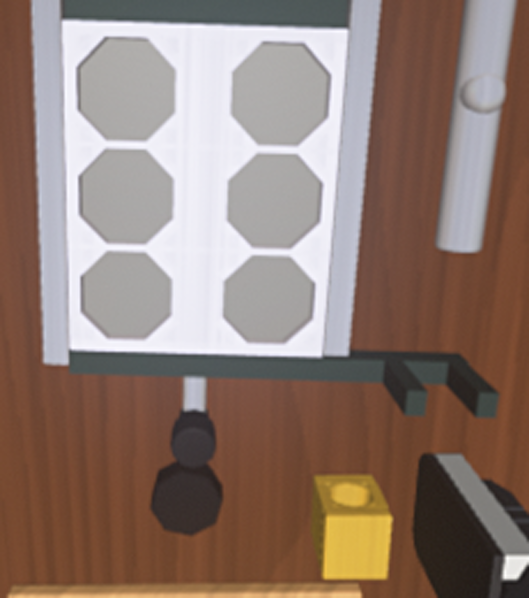

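```bash
cat >> h.py <<'E'
def obsof(tag):
    z=np.load(f'pics/{tag}_obs.npz');return {k:z[k] for k in z}
def worldpoly(c,cnt,z):
    return np.array([onz(c,p[0],z)[:2] for p in cnt])
def centarea(P):
    m=cv2.moments(P.astype(np.float32).reshape(-1,1,2));return np.array([m['m10'],m['m01']])/m['m00'],m['m00']
def octang(P,ctr):
    # orientation of flats by support width: min of widths summed at theta+k*45
    th=np.radians(np.arange(0,45,0.5));best=[]
    for t in th:
        best.append(sum(np.ptp((P-ctr)@np.array([np.cos(t+k*np.pi/4),np.sin(t+k*np.pi/4)])) for k in range(4)))
    i=int(np.argmin(best));a=np.degrees(th[i]);return (a if a<22.5 else a-45),best[i]/4
E
python3 - <<'E'
from h import *
im=cv2.imread('pics/w2.png');c=cam('wrist',obsof('w2'));D=np.load('pics/w2.npy')
g=im.mean(2);m=(g<210);m[:, :258]=0;m[:,382:]=0;m[:60]=0;m[203:]=0
m=((g<207)).astype(np.uint8)
m=cv2.morphologyEx(m,cv2.MORPH_OPEN,np.ones((3,3),np.uint8))
C=[]
for b in blobs(m,900):
    x,y,w,h=cv2.boundingRect(b)
    if w<60 and h<60 and 50<y<200 and 250<x<390:
        P=worldpoly(c,b,48);ct,a=centarea(P);print((x+w/2,y+h/2),ct.round(1),a.round(0),octang(P,ct), depthpt(c,(x+w/2,y+h/2),D).round(1));C.append(ct)
C=np.array(C);print(C.mean(0))
E
```

```text
nan<stdin>:11: RuntimeWarning: Mean of empty slice.
  ret = ret.dtype.type(ret / rcount)
```

```bash
sed -i 's/RETR_EXTERNAL/RETR_LIST/' h.py
python3 - <<'E'
from h import *
im=cv2.imread('pics/w2.png');c=cam('wrist',obsof('w2'));D=np.load('pics/w2.npy')
g=im.mean(2)
m=((g<207)).astype(np.uint8)
m=cv2.morphologyEx(m,cv2.MORPH_OPEN,np.ones((3,3),np.uint8))
C=[]
for b in blobs(m,900):
    x,y,w,h=cv2.boundingRect(b)
    if w<60 and h<60 and 50<y<200 and 250<x<390:
        P=worldpoly(c,b,48);ct,a=centarea(P);print((x+w/2,y+h/2),ct.round(1),a.round(0),octang(P,ct), depthpt(c,(x+w/2,y+h/2),D).round(1));C.append(ct)
C=np.array(C);print(C.mean(0))
L=C[C[:,0]<C[:,0].mean()];R=C[C[:,0]>C[:,0].mean()]
print(L[np.argsort(L[:,1])],R[np.argsort(R[:,1])])
for n,uv in [('knob',(314,240)),('tip',(430,157)),('ball',(440,90)),('stoptop',(383,290)),('forkl',(410,218)),('forkr',(436,218))]: print(n,depthpt(c,uv,D).round(1))
E
```

```text
Traceback (most recent call last):
AttributeError: 'float' object has no attribute 'round'
```

```bash
cat > plate.py <<'E'
from h import *
import sys
def pockets(tag,lo=207,verbose=True):
    im=cv2.imread(f'pics/{tag}.png');c=cam('wrist',obsof(tag))
    m=((im.mean(2)<lo)).astype(np.uint8)
    m=cv2.morphologyEx(m,cv2.MORPH_OPEN,np.ones((3,3),np.uint8))
    C=[];A=[]
    for b in blobs(m,900):
        x,y,w,h=cv2.boundingRect(b)
        if w<60 and h<60 and w>25 and h>25:
            P=worldpoly(c,b,48);ct,a=centarea(P)
            if not 1400<a<1800 or not 450<ct[0]<680 or not -10<ct[1]<200: continue
            ang,wd=octang(P,ct)
            if verbose: print((x+w/2,y+h/2),ct.round(1),round(a),ang,round(wd,1))
            C.append(ct)
    return np.array(C)
if __name__=='__main__':
    C=pockets('w2');print(C.mean(0))
    L=C[C[:,0]<C[:,0].mean()];R=C[C[:,0]>C[:,0].mean()]
    print(L[np.argsort(L[:,1])],R[np.argsort(R[:,1])])
    c=cam('wrist',obsof('w2'));D=np.load('pics/w2.npy')
    for n,uv in [('knob',(314,240)),('tip',(430,157)),('ball',(440,90)),('stoptop',(383,290)),('forkl',(410,218)),('forkr',(436,218)),('plate',(317,135))]: print(n,depthpt(c,uv,D).round(1))
E
python3 plate.py
```

```text
(347.0, 180.5) [597.8  26.6] 1599 0.5 44.5
(285.0, 178.5) [527.6  28.6] 1594 -1.0 44.5
(349.5, 137.5) [599.3  74.7] 1583 0.5 44.2
(285.0, 135.5) [528.6  76.8] 1585 -1.0 44.4
(352.0, 91.0) [600.8 123.1] 1608 0.0 44.8
(284.5, 88.5) [530.  125.2] 1610 -0.5 44.5
[564.02203804  75.83881928]
[[527.56008837  28.60286929]
 [528.60066051  76.79723875]
 [530.03167667 125.21764597]] [[597.82075161  26.5853147 ]
 [599.33095993  74.69717433]
 [600.78809115 123.1326726 ]]
knob [561.2 -33.2  79.2]
tip [676.7  59.4  85. ]
ball [678.1 122.5  89.1]
stoptop [ 647.9 -116.4   48.2]
forkl [661.2  -4.   88.5]
forkr [689.2  -4.9  86.1]
plate [564.4  77.2  48.6]
```

Emit:
move_arm(increments=[{"tx": 0,"ty": -0.04,"tz": 0,"wx": 0,"wy": 0,"wz": -1.6,"claw": 0},{"tx": 0,"ty": -0.04,"tz": 0,"wx": 0,"wy": 0,"wz": 0,"claw": 0},{"tx": 0,"ty": -0.04,"tz": 0,"wx": 0,"wy": 0,"wz": 0,"claw": 0},{"tx": 0,"ty": -0.04,"tz": 0,"wx": 0,"wy": 0,"wz": 0,"claw": 0},{"tx": 0,"ty": -0.04,"tz": 0,"wx": 0,"wy": 0,"wz": 0,"claw": 0},{"tx": 0,"ty": -0.04,"tz": 0,"wx": 0,"wy": 0,"wz": 0,"claw": 0},{"tx": 0,"ty": -0.04,"tz": 0,"wx": 0,"wy": 0,"wz": 0,"claw": 0},{"tx": 0,"ty": -0.04,"tz": 0,"wx": 0,"wy": 0,"wz": 0,"claw": 0},{"tx": 0,"ty": -0.02,"tz": 0,"wx": 0,"wy": 0,"wz": 0,"claw": 0},{"tx": 0,"ty": 0,"tz": 0,"wx": 0,"wy": 0,"wz": 0,"claw": 0},{"tx": 0,"ty": 0,"tz": 0,"wx": 0,"wy": 0,"wz": 0,"claw": 0}])

```text
clock: 4.08
tcp_pos: [565.0, -300.8, 253.9]
orientation: [[0.03, 1.0, 0.003], [1.0, -0.03, -0.002], [-0.002, 0.003, -1.0]]
force: [-0.7, 0.2, -0.4]
opening: 85.4
```

```bash
cat > blanks.py <<'E'
from h import *
import sys
def blanks(tag,name='wrist',z=30,take=True):
    if take: o,im,D=shot(name,tag)
    else: o=obsof(tag);im=cv2.imread(f'pics/{tag}.png');D=np.load(f'pics/{tag}.npy')
    c=cam(name,o);hsv=cv2.cvtColor(im,cv2.COLOR_BGR2HSV)
    # top faces: by depth height
    K,E=c;h,w=D.shape
    u,v=np.meshgrid(np.arange(w),np.arange(h))
    d=np.stack([(u-K[0,2])/K[0,0],(v-K[1,2])/K[1,1],np.ones_like(u,float)],-1)*D[...,None]
    W=d@E[:3,:3].T+E[:3,3]
    m=(abs(W[...,2]-z)<5)&(D>0)&(hsv[...,0]<18)&(hsv[...,2]>120)&(hsv[...,1]>40)
    m=cv2.morphologyEx(m.astype(np.uint8),cv2.MORPH_OPEN,np.ones((3,3),np.uint8))
    R=[]
    for b in blobs(m,60):
        P=worldpoly(c,b,z);ct,a=centarea(P);ang,wd=octang(P,ct)
        x,y,w_,h_=cv2.boundingRect(b)
        zz=np.median(W[...,2][y+h_//2-2:y+h_//2+3,x+w_//2-2:x+w_//2+3])
        print((x+w_/2,y+h_/2),'ctr',ct.round(1),'area',round(a),'ang',ang,'wd',round(wd,1),'z',round(float(zz),1),'hsv',hsv[y+h_//2,x+w_//2])
        R.append((ct,ang,a))
    return R
if __name__=='__main__': blanks(sys.argv[1],sys.argv[2] if len(sys.argv)>2 else 'wrist')
E
python3 blanks.py w3
```

```text
(279.0, 231.0) ctr [ 514.3 -384.7] area 1293 ang -21.5 wd 40.7 z 30.4 hsv [ 13 135 235]
(345.5, 226.5) ctr [ 598.  -381.3] area 1276 ang -20.5 wd 40.6 z 30.2 hsv [ 13 137 234]
(345.5, 159.5) ctr [ 598.5 -296.2] area 1261 ang -11.5 wd 40.1 z 30.4 hsv [ 13 135 235]
(603.0, 95.5) ctr [ 885.7 -232.6] area 83 ang -2.5 wd 13.0 z 26.0 hsv [ 13 168 175]
(268.5, 104.5) ctr [ 512.1 -231.1] area 1251 ang -1.5 wd 39.9 z 30.4 hsv [ 13 131 237]
```

View pics/w3.png

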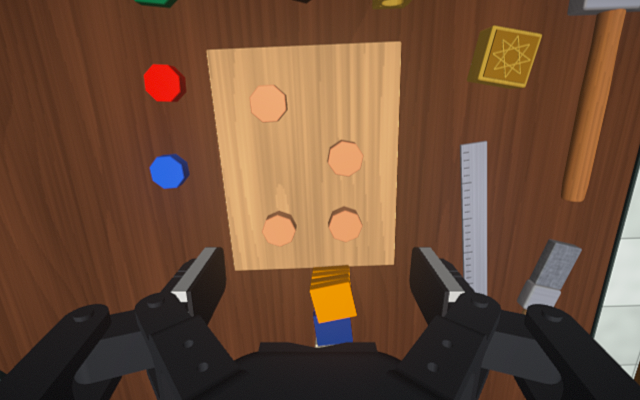

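Emit:
move_arm(increments=[{"tx": -0.0132,"ty": 0.0175,"tz": -0.03,"wx": 0,"wy": 0,"wz": 0,"claw": 60},{"tx": -0.0132,"ty": 0.0175,"tz": -0.03,"wx": 0,"wy": 0,"wz": 0,"claw": 60},{"tx": -0.0132,"ty": 0.0175,"tz": -0.03,"wx": 0,"wy": 0,"wz": 0,"claw": 60},{"tx": -0.0132,"ty": 0.0175,"tz": -0.03,"wx": 0,"wy": 0,"wz": 0,"claw": 60},{"tx": 0,"ty": 0,"tz": -0.03,"wx": 0,"wy": 0,"wz": 0,"claw": 60},{"tx": 0,"ty": 0,"tz": -0.03,"wx": 0,"wy": 0,"wz": 0,"claw": 60},{"tx": 0,"ty": 0,"tz": -0.01,"wx": 0,"wy": 0,"wz": 0,"claw": 60},{"tx": 0,"ty": 0,"tz": 0,"wx": 0,"wy": 0,"wz": 0,"claw": 60},{"tx": 0,"ty": 0,"tz": 0,"wx": 0,"wy": 0,"wz": 0,"claw": 60}])

```text
clock: 4.88
tcp_pos: [512.9, -228.7, 62.7]
orientation: [[0.026, 1.0, 0.001], [1.0, -0.026, -0.001], [-0.001, 0.001, -1.0]]
force: [-0.2, -0.6, 0.6]
opening: 65.4
```

```bash
python3 blanks.py w4
```

```text
(466.0, 295.5) ctr [ 607.  -279.2] area 29 ang -1.5 wd 7.3 z 30.0 hsv [ 12 144 202]
(316.0, 227.5) ctr [ 511.8 -230.2] area 1296 ang 2.0 wd 40.3 z 30.4 hsv [ 12 140 219]
```

View pics/w4.png

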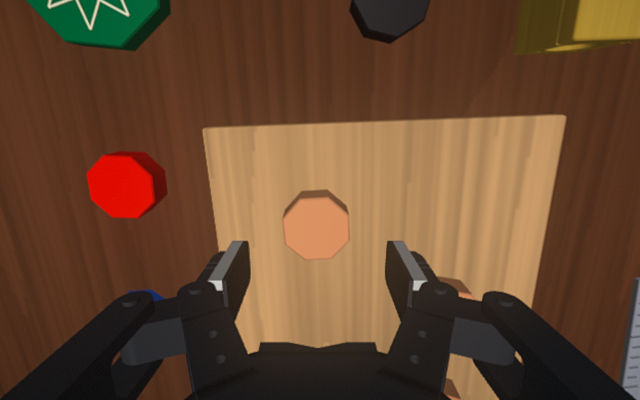

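Emit:
move_arm(increments=[{"tx": -0.001,"ty": -0.0017,"tz": -0.02,"wx": 0,"wy": 0,"wz": 0,"claw": 60},{"tx": 0,"ty": 0,"tz": -0.02,"wx": 0,"wy": 0,"wz": 0,"claw": 60},{"tx": 0,"ty": 0,"tz": -0.004,"wx": 0,"wy": 0,"wz": 0,"claw": 60},{"tx": 0,"ty": 0,"tz": 0,"wx": 0,"wy": 0,"wz": 0,"claw": 60},{"tx": 0,"ty": 0,"tz": 0,"wx": 0,"wy": 0,"wz": 0,"claw": 60},{"tx": 0,"ty": 0,"tz": 0,"wx": 0,"wy": 0,"wz": 0,"claw": 170},{"tx": 0,"ty": 0,"tz": 0,"wx": 0,"wy": 0,"wz": 0,"claw": 255},{"tx": 0,"ty": 0,"tz": 0,"wx": 0,"wy": 0,"wz": 0,"claw": 255},{"tx": 0,"ty": 0,"tz": 0,"wx": 0,"wy": 0,"wz": 0,"claw": 255}])

```text
clock: 5.68
tcp_pos: [512.1, -231.2, 19.5]
orientation: [[0.027, 1.0, 0.002], [1.0, -0.027, -0.001], [-0.001, 0.002, -1.0]]
force: [-2.9, 1.7, 8.6]
opening: 35.9
```

Emit:
move_arm(increments=[{"tx": 0,"ty": 0,"tz": 0.01,"wx": 0,"wy": 0,"wz": 0,"claw": 255},{"tx": 0,"ty": 0,"tz": 0.02,"wx": 0,"wy": 0,"wz": 0,"claw": 255},{"tx": 0,"ty": 0,"tz": 0.03,"wx": 0,"wy": 0,"wz": 0,"claw": 255},{"tx": 0,"ty": 0,"tz": 0,"wx": 0,"wy": 0,"wz": 0,"claw": 255},{"tx": 0,"ty": 0,"tz": 0,"wx": 0,"wy": 0,"wz": 0,"claw": 255}])

```text
clock: 6.1
tcp_pos: [512.6, -231.5, 80.1]
orientation: [[0.027, 1.0, 0.004], [1.0, -0.027, -0.003], [-0.003, 0.004, -1.0]]
force: [0.4, -0.3, -0.9]
opening: 35.6
```

```bash
python3 - <<'E'
from h import *
shot('wrist','w5')
E
```

```text
(no output)
```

View pics/w5.png

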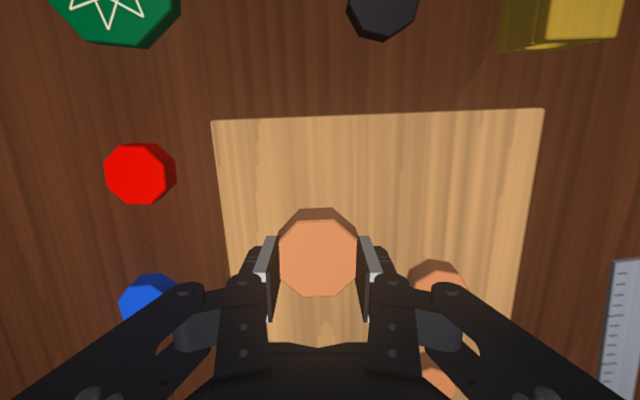

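```bash
cat > held.py <<'E'
from h import *
import sys
def held(tag,take=True):
    if take: o,im,D=shot('wrist',tag)
    else: o=obsof(tag);im=cv2.imread(f'pics/{tag}.png');D=np.load(f'pics/{tag}.npy')
    c=cam('wrist',o);hsv=cv2.cvtColor(im,cv2.COLOR_BGR2HSV)
    m=(hsv[...,0]<18)&(hsv[...,1]>70)&(hsv[...,2]>190)&(D>0)&(D<D[250:262,310:326].max()+12)
    m=cv2.morphologyEx(m.astype(np.uint8),cv2.MORPH_OPEN,np.ones((3,3),np.uint8))
    b=max(blobs(m,60),key=cv2.contourArea)
    M=cv2.moments(b);uv=(M['m10']/M['m00'],M['m01']/M['m00'])
    zs=[depthpt(c,(uv[0]+dx,uv[1]+dy),D)[2] for dx,dy in((0,0),(0,-20),(0,20),(-20,0),(20,0))]
    z=np.median(zs);P=worldpoly(c,b,z);ct,a=centarea(P)
    rel=o['orientation'].T@(np.array([*ct,z])-o['tcp_pos'])
    print('px',np.round(uv,1),'z pts',np.round(zs,1),'ctr',ct.round(1),'area',round(a),'ang,wd',octang(P,ct),'rel tool',rel.round(1),'tcp',o['tcp_pos'].round(1))
if __name__=='__main__': held(sys.argv[1],len(sys.argv)<3)
E
python3 held.py w5 0
```

```text
px [317.2 257.7] z pts [91.2 90.7 90.9 90.8 90.5] ctr [ 512.4 -230.7] area 1174 ang,wd (np.float64(0.0), np.float64(38.45345447704567)) rel tool [  0.8  -0.2 -10.7] tcp [ 512.6 -231.5   80.1]
```

Emit:
move_arm(increments=[{"tx": 0,"ty": 0.01,"tz": 0.035,"wx": 0,"wy": 0,"wz": 0,"claw": 255},{"tx": 0.002,"ty": 0.03,"tz": 0.025,"wx": 0,"wy": 0,"wz": 0,"claw": 255},{"tx": 0.002,"ty": 0.04,"tz": 0,"wx": 0,"wy": 0,"wz": 0,"claw": 255},{"tx": 0.002,"ty": 0.04,"tz": 0,"wx": 0,"wy": 0,"wz": 0,"claw": 255},{"tx": 0.002,"ty": 0.04,"tz": 0,"wx": 0,"wy": 0,"wz": 0,"claw": 255},{"tx": 0.002,"ty": 0.04,"tz": 0,"wx": 0,"wy": 0,"wz": 0,"claw": 255},{"tx": 0.002,"ty": 0.04,"tz": 0,"wx": 0,"wy": 0,"wz": 0,"claw": 255},{"tx": 0.002,"ty": 0.04,"tz": 0,"wx": 0,"wy": 0,"wz": 0,"claw": 255},{"tx": 0.002,"ty": 0.0265,"tz": -0.02,"wx": 0,"wy": 0,"wz": 0,"claw": 255},{"tx": 0,"ty": 0,"tz": -0.02,"wx": 0,"wy": 0,"wz": 0,"claw": 255},{"tx": 0,"ty": 0,"tz": 0,"wx": 0,"wy": 0,"wz": 0,"claw": 255},{"tx": 0,"ty": 0,"tz": 0,"wx": 0,"wy": 0,"wz": 0,"claw": 255}])

```text
clock: 7.15
tcp_pos: [525.2, 76.2, 95.3]
orientation: [[0.027, 1.0, -0.005], [1.0, -0.027, 0.0], [0.0, -0.005, -1.0]]
force: [-0.2, -0.7, -1.2]
opening: 36.1
```

```bash
python3 held.py w6
```

```text
px [317.3 257.7] z pts [106.4 106.4 106.5 106.  106.1] ctr [525.1  77.2] area 1173 ang,wd (np.float64(0.5), np.float64(38.39928066430872)) rel tool [  1.   -0.2 -11.1] tcp [525.2  76.2  95.3]
```

View pics/w6.png

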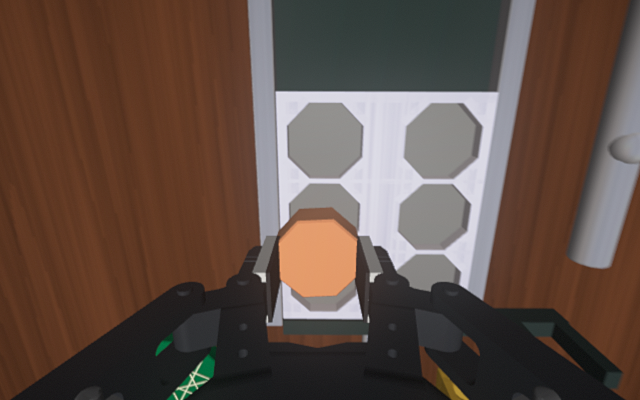

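```bash
python3 - <<'E'
from plate import *
import plate
im=cv2.imread('pics/w6.png');c=cam('wrist',obsof('w6'))
for lo in (195,207,215):
  m=(im.mean(2)<lo).astype(np.uint8);m=cv2.morphologyEx(m,cv2.MORPH_OPEN,np.ones((3,3),np.uint8))
  for b in blobs(m,2000):
    x,y,w,h=cv2.boundingRect(b)
    if w<110 and h<110:
        P=worldpoly(c,b,48);ct,a=centarea(P);print(lo,(x+w/2,y+h/2),ct.round(1),round(a),octang(P,ct))
E
```

```text
195 (434.5, 217.0) [599.6  74. ] 1690 (np.float64(-1.5), np.float64(45.52236064649321))
195 (443.0, 141.0) [601.1 122.5] 1688 (np.float64(-1.5), np.float64(45.52110065330683))
195 (325.5, 140.5) [530.5 124.5] 1691 (np.float64(-2.0), np.float64(45.59957180686168))
207 (434.5, 217.0) [599.7  74. ] 1740 (np.float64(-1.5), np.float64(46.22444583609462))
207 (443.5, 141.0) [601.1 122.5] 1738 (np.float64(-1.5), np.float64(46.208980363604944))
207 (325.0, 140.5) [530.5 124.6] 1717 (np.float64(-1.5), np.float64(45.89814372603844))
215 (434.0, 217.0) [599.6  74. ] 1761 (np.float64(-1.5), np.float64(46.58103285900285))
215 (443.5, 141.0) [601.1 122.5] 1760 (np.float64(-1.5), np.float64(46.48782275460722))
215 (325.0, 140.5) [530.4 124.6] 1731 (np.float64(-1.5), np.float64(46.08732435532466))
```

Emit:
move_arm(increments=[{"tx": 0.0039,"ty": -0.0011,"tz": -0.02,"wx": 0,"wy": 0,"wz": 0,"claw": 255},{"tx": 0,"ty": 0,"tz": -0.013,"wx": 0,"wy": 0,"wz": 0,"claw": 255},{"tx": 0,"ty": 0,"tz": 0,"wx": 0,"wy": 0,"wz": 0,"claw": 255},{"tx": 0,"ty": 0,"tz": 0,"wx": 0,"wy": 0,"wz": 0,"claw": 255},{"tx": 0,"ty": 0,"tz": 0,"wx": 0,"wy": 0,"wz": 0,"claw": 255}])

```text
clock: 7.62
tcp_pos: [531.9, 74.3, 65.7]
orientation: [[0.028, 1.0, 0.002], [1.0, -0.028, -0.0], [-0.0, 0.002, -1.0]]
force: [-0.6, 0.3, -0.8]
opening: 35.9
```

```bash
python3 held.py w7
```

```text
px [317.3 257.9] z pts [76.3 76.6 76.8 75.9 76.8] ctr [531.8  75.1] area 1151 ang,wd (np.float64(0.5), np.float64(38.07965646641547)) rel tool [  0.8  -0.1 -10.9] tcp [531.9  74.3  65.7]
```

View pics/w7.png

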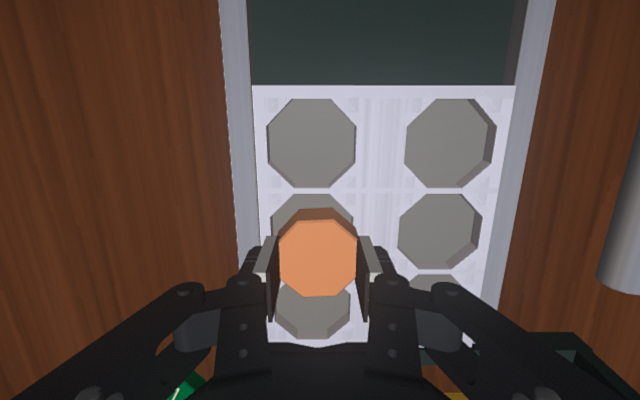

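Emit:
move_arm(increments=[{"tx": -0.0028,"ty": 0.001,"tz": 0,"wx": 0,"wy": 0,"wz": 0,"claw": 255},{"tx": 0,"ty": 0,"tz": 0,"wx": 0,"wy": 0,"wz": 0,"claw": 255},{"tx": 0,"ty": 0,"tz": 0,"wx": 0,"wy": 0,"wz": 0,"claw": 255},{"tx": 0,"ty": 0,"tz": 0,"wx": 0,"wy": 0,"wz": 0,"claw": 255}])

```text
clock: 8.0
tcp_pos: [528.2, 76.0, 64.6]
orientation: [[0.027, 1.0, 0.001], [1.0, -0.027, -0.0], [-0.0, 0.001, -1.0]]
force: [0.1, 0.1, -0.5]
opening: 35.5
```

```bash
python3 held.py w8; python3 - <<'E'
from plate import *
im=cv2.imread('pics/w8.png');c=cam('wrist',obsof('w8'))
m=(im.mean(2)<195).astype(np.uint8);m=cv2.morphologyEx(m,cv2.MORPH_OPEN,np.ones((3,3),np.uint8))
for b in blobs(m,2000):
    x,y,w,h=cv2.boundingRect(b)
    if w<120 and h<120:
        P=worldpoly(c,b,48);ct,a=centarea(P);print((x+w/2,y+h/2),ct.round(1),round(a),octang(P,ct))
print(robot.get_obs()['tcp_pos'])
E
```

```text
px [317.3 257.8] z pts [75.2 75.3 75.5 75.6 75.5] ctr [528.1  76.8] area 1156 ang,wd (np.float64(0.5), np.float64(38.10191261299314)) rel tool [  0.8  -0.1 -10.9] tcp [528.2  76.   64.6]
(447.0, 235.5) [599.   74.3] 1716 (np.float64(-1.5), np.float64(45.89172728402772))
(458.5, 147.0) [600.5 122.7] 1726 (np.float64(-1.5), np.float64(46.009402104608455))
(319.0, 146.5) [530.  124.8] 1714 (np.float64(-1.5), np.float64(45.839586684302624))
[528.17468254  76.01022568  64.52197706]
```

Emit:
move_arm(increments=[{"tx": 0.0006,"ty": -0.0003,"tz": -0.007,"wx": 0,"wy": 0,"wz": 0,"claw": 255},{"tx": 0,"ty": 0,"tz": -0.0075,"wx": 0,"wy": 0,"wz": 0,"claw": 255},{"tx": 0,"ty": 0,"tz": 0,"wx": 0,"wy": 0,"wz": 0,"claw": 255},{"tx": 0,"ty": 0,"tz": 0,"wx": 0,"wy": 0,"wz": 0,"claw": 255}])

```text
clock: 8.38
tcp_pos: [528.2, 75.7, 48.9]
orientation: [[0.027, 1.0, -0.002], [1.0, -0.027, 0.0], [0.0, -0.002, -1.0]]
force: [0.3, -0.1, -0.2]
opening: 35.7
```

No contact force on the way in. Release.

Emit:
move_arm(increments=[{"tx": 0,"ty": 0,"tz": 0,"wx": 0,"wy": 0,"wz": 0,"claw": 120},{"tx": 0,"ty": 0,"tz": 0,"wx": 0,"wy": 0,"wz": 0,"claw": 100},{"tx": 0,"ty": 0,"tz": 0,"wx": 0,"wy": 0,"wz": 0,"claw": 100},{"tx": 0,"ty": 0,"tz": 0.03,"wx": 0,"wy": 0,"wz": 0,"claw": 100},{"tx": 0,"ty": -0.02,"tz": 0.04,"wx": 0,"wy": 0,"wz": 0,"claw": 60},{"tx": 0,"ty": -0.04,"tz": 0.01,"wx": 0,"wy": 0,"wz": 0,"claw": 60},{"tx": 0,"ty": 0,"tz": 0,"wx": 0,"wy": 0,"wz": 0,"claw": 60},{"tx": 0,"ty": 0,"tz": 0,"wx": 0,"wy": 0,"wz": 0,"claw": 60},{"tx": 0,"ty": 0,"tz": 0,"wx": 0,"wy": 0,"wz": 0,"claw": 60}])

```text
clock: 9.13
tcp_pos: [528.2, 17.2, 126.5]
orientation: [[0.028, 1.0, -0.001], [1.0, -0.028, 0.0], [0.0, -0.001, -1.0]]
force: [-0.1, 0.3, -0.2]
opening: 65.0
```

```bash
cat > chk.py <<'E'
from h import *
import sys
tag=sys.argv[1]
o,im,D=shot('wrist',tag);c=cam('wrist',o)
m=(im.mean(2)<195).astype(np.uint8);m=cv2.morphologyEx(m,cv2.MORPH_OPEN,np.ones((3,3),np.uint8))
for b in blobs(m,900):
    x,y,w,h=cv2.boundingRect(b)
    P=worldpoly(c,b,48);ct,a=centarea(P)
    if 1300<a<2000 : print('pocket',(x+w/2,y+h/2),ct.round(1),round(a),octang(P,ct)[0])
hsv=cv2.cvtColor(im,cv2.COLOR_BGR2HSV)
m=((hsv[...,0]<18)&(hsv[...,1]>70)&(hsv[...,2]>185)&(D>0)).astype(np.uint8);m=cv2.morphologyEx(m,cv2.MORPH_OPEN,np.ones((3,3),np.uint8))
for b in blobs(m,300):
    P=worldpoly(c,b,57);ct,a=centarea(P)
    if 900<a<1700 and ct[1]>0:
        x,y,w,h=cv2.boundingRect(b);uv=(x+w/2,y+h/2)
        zs=[depthpt(c,(uv[0]+dx*w,uv[1]+dy*h),D)[2] for dx,dy in((0,0),(0,-.35),(0,.35),(-.35,0),(.35,0))]
        print('blank',uv,ct.round(1),round(a),octang(P,ct)[0],'z',np.round(zs,1))
E
python3 chk.py w9
```

```text
pocket (413.0, 187.0) [597.5  27. ] 1624 -1.5
pocket (316.0, 186.5) [527.   28.9] 1619 -1.5
pocket (419.0, 118.5) [598.8  75.2] 1631 -1.5
pocket (316.0, 118.5) [528.4  77.2] 1639 -1.5
pocket (426.0, 41.5) [600.2 123.3] 1645 -1.5
pocket (316.0, 41.0) [529.8 125.5] 1638 -1.5
blank (315.0, 120.5) [527.9  76.4] 1267 2.0 z [58.2 58.6 58.7 58.2 58.3]
```

View pics/w9.png

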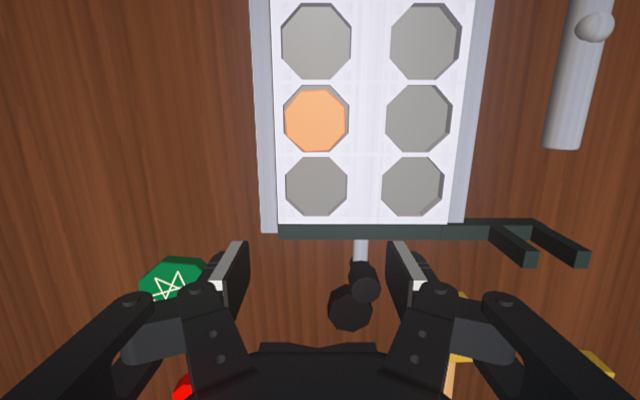

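Emit:
move_arm(increments=[{"tx": 0.009,"ty": -0.04,"tz": 0,"wx": 0,"wy": 0,"wz": -5,"claw": 60},{"tx": 0.009,"ty": -0.04,"tz": 0,"wx": 0,"wy": 0,"wz": -5,"claw": 60},{"tx": 0.009,"ty": -0.04,"tz": 0,"wx": 0,"wy": 0,"wz": 0,"claw": 60},{"tx": 0.009,"ty": -0.04,"tz": 0,"wx": 0,"wy": 0,"wz": 0,"claw": 60},{"tx": 0.009,"ty": -0.04,"tz": 0,"wx": 0,"wy": 0,"wz": 0,"claw": 60},{"tx": 0.009,"ty": -0.04,"tz": 0,"wx": 0,"wy": 0,"wz": 0,"claw": 60},{"tx": 0.009,"ty": -0.04,"tz": 0,"wx": 0,"wy": 0,"wz": 0,"claw": 60},{"tx": 0.0075,"ty": -0.033,"tz": -0.02,"wx": 0,"wy": 0,"wz": 0,"claw": 60},{"tx": 0,"ty": 0,"tz": -0.03,"wx": 0,"wy": 0,"wz": 0,"claw": 60},{"tx": 0,"ty": 0,"tz": 0,"wx": 0,"wy": 0,"wz": 0,"claw": 60},{"tx": 0,"ty": 0,"tz": 0,"wx": 0,"wy": 0,"wz": 0,"claw": 60},{"tx": 0,"ty": 0,"tz": 0,"wx": 0,"wy": 0,"wz": 0,"claw": 60}])

```text
clock: 10.18
tcp_pos: [599.5, -294.5, 76.9]
orientation: [[0.199, 0.98, -0.001], [0.98, -0.199, 0.001], [0.001, -0.001, -1.0]]
force: [-0.1, 0.1, 0.8]
opening: 65.3
```

```bash
python3 blanks.py w10
```

```text
(248.5, 342.0) ctr [ 530.2 -380.3] area 101 ang -22.5 wd 14.9 z 30.1 hsv [ 12 142 200]
(340.0, 325.5) ctr [ 598.3 -379. ] area 1111 ang -21.5 wd 39.3 z 30.2 hsv [ 12 143 198]
(317.0, 219.5) ctr [ 598.6 -296. ] area 1300 ang -11.5 wd 40.0 z 30.3 hsv [ 12 143 204]
```

View pics/w10.png

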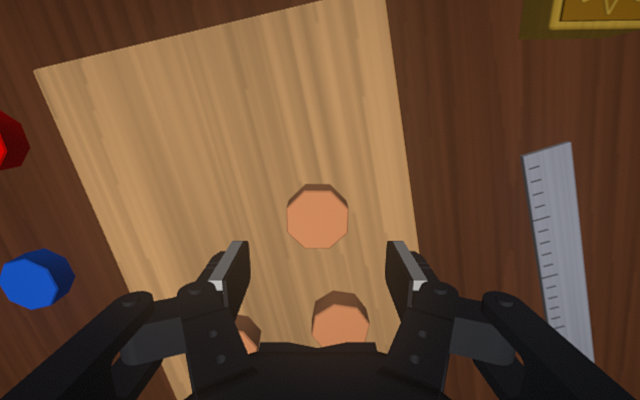

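Emit:
move_arm(increments=[{"tx": -0.0009,"ty": -0.001,"tz": -0.03,"wx": 0,"wy": 0,"wz": 0,"claw": 60},{"tx": 0,"ty": 0,"tz": -0.02,"wx": 0,"wy": 0,"wz": 0,"claw": 60},{"tx": 0,"ty": 0,"tz": -0.0075,"wx": 0,"wy": 0,"wz": 0,"claw": 60},{"tx": 0,"ty": 0,"tz": 0,"wx": 0,"wy": 0,"wz": 0,"claw": 60},{"tx": 0,"ty": 0,"tz": 0,"wx": 0,"wy": 0,"wz": 0,"claw": 60},{"tx": 0,"ty": 0,"tz": 0,"wx": 0,"wy": 0,"wz": 0,"claw": 170},{"tx": 0,"ty": 0,"tz": 0,"wx": 0,"wy": 0,"wz": 0,"claw": 255},{"tx": 0,"ty": 0,"tz": 0,"wx": 0,"wy": 0,"wz": 0,"claw": 255},{"tx": 0,"ty": 0,"tz": 0,"wx": 0,"wy": 0,"wz": 0,"claw": 255},{"tx": 0,"ty": 0,"tz": 0.01,"wx": 0,"wy": 0,"wz": 0,"claw": 255},{"tx": 0,"ty": 0,"tz": 0.03,"wx": 0,"wy": 0,"wz": 0,"claw": 255},{"tx": 0,"ty": 0,"tz": 0.04,"wx": 0,"wy": 0,"wz": 0,"claw": 255}])

```text
clock: 11.23
tcp_pos: [595.8, -295.3, 97.0]
orientation: [[0.2, 0.98, -0.007], [0.98, -0.2, 0.005], [0.003, -0.007, -1.0]]
force: [0.8, -0.2, -0.1]
opening: 37.6
```

Emit:
move_arm(increments=[{"tx": 0,"ty": 0.02,"tz": 0.03,"wx": 0,"wy": 0,"wz": 5,"claw": 255},{"tx": 0,"ty": 0.04,"tz": 0.01,"wx": 0,"wy": 0,"wz": 4.9,"claw": 255},{"tx": 0,"ty": 0.04,"tz": 0,"wx": 0,"wy": 0,"wz": 0,"claw": 255},{"tx": 0,"ty": 0.04,"tz": 0,"wx": 0,"wy": 0,"wz": 0,"claw": 255},{"tx": 0,"ty": 0.04,"tz": 0,"wx": 0,"wy": 0,"wz": 0,"claw": 255},{"tx": 0,"ty": 0.04,"tz": 0,"wx": 0,"wy": 0,"wz": 0,"claw": 255},{"tx": 0,"ty": 0.04,"tz": 0,"wx": 0,"wy": 0,"wz": 0,"claw": 255},{"tx": 0,"ty": 0.04,"tz": 0,"wx": 0,"wy": 0,"wz": 0,"claw": 255},{"tx": 0,"ty": 0.04,"tz": 0,"wx": 0,"wy": 0,"wz": 0,"claw": 255},{"tx": 0,"ty": 0.03,"tz": -0.02,"wx": 0,"wy": 0,"wz": 0,"claw": 255},{"tx": 0,"ty": 0,"tz": -0.03,"wx": 0,"wy": 0,"wz": 0,"claw": 255},{"tx": 0,"ty": 0,"tz": -0.02,"wx": 0,"wy": 0,"wz": 0,"claw": 255}])

```text
clock: 12.23
tcp_pos: [597.5, 75.2, 68.7]
orientation: [[0.025, 1.0, -0.0], [1.0, -0.025, -0.0], [-0.0, -0.0, -1.0]]
force: [0.4, -0.4, -1.1]
opening: 37.8
```

Emit:
move_arm(increments=[{"tx": 0,"ty": 0,"tz": 0,"wx": 0,"wy": 0,"wz": 0,"claw": 255},{"tx": 0,"ty": 0,"tz": 0,"wx": 0,"wy": 0,"wz": 0,"claw": 255},{"tx": 0,"ty": 0,"tz": 0,"wx": 0,"wy": 0,"wz": 0,"claw": 255},{"tx": 0,"ty": 0,"tz": 0,"wx": 0,"wy": 0,"wz": 0,"claw": 255}])

```text
clock: 12.57
tcp_pos: [599.9, 72.5, 71.9]
orientation: [[0.03, 1.0, 0.004], [1.0, -0.03, -0.0], [-0.0, 0.004, -1.0]]
force: [0.3, -0.1, -1.2]
opening: 37.8
```

```bash
python3 held.py w11; cat > pk.py <<'E'
from h import *
import sys
t=sys.argv[1];im=cv2.imread(f'pics/{t}.png');c=cam('wrist',obsof(t))
m=(im.mean(2)<195).astype(np.uint8);m=cv2.morphologyEx(m,cv2.MORPH_OPEN,np.ones((3,3),np.uint8))
for b in blobs(m,900):
    x,y,w,h=cv2.boundingRect(b)
    P=worldpoly(c,b,48);ct,a=centarea(P)
    if 1400<a<1900: print('pocket',(x+w/2,y+h/2),ct.round(1),round(a),octang(P,ct)[0])
E
python3 pk.py w11
```

```text
px [317.1 254. ] z pts [80.1 79.9 80.2 80.1 79.9] ctr [599.7  74. ] area 1153 ang,wd (np.float64(-2.0), np.float64(37.724147722690155)) rel tool [ 1.5 -0.2 -8.2] tcp [599.9  72.5  71.9]
pocket (220.0, 168.5) [545.5 106.8] 1862 -2.0
```

View pics/w11.png

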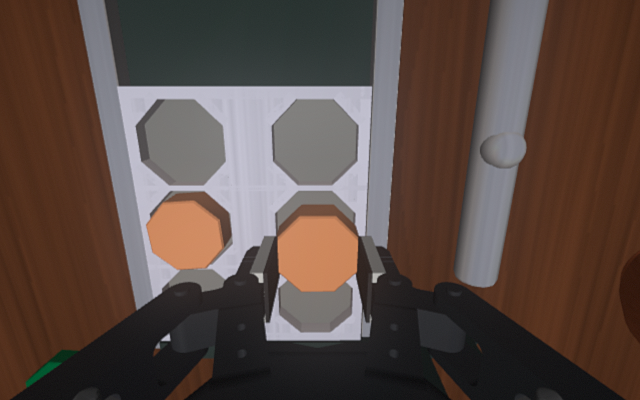

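```bash
sed -i 's/<195/<int(sys.argv[2])/' pk.py; for t in 150 170; do python3 pk.py w11 $t; done; python3 -c "
import cv2;im=cv2.imread('pics/w11.png').mean(2);print(im[140,260:380:6].astype(int))"
```

```text
pocket (315.5, 142.0) [600.  122.8] 1663 -1.5
pocket (180.5, 142.0) [529.4 124.9] 1654 -1.5
pocket (315.0, 142.5) [599.9 122.7] 1690 -1.5
pocket (180.5, 142.5) [529.4 124.8] 1688 -1.5
[191 193 105 126 126 127 126 125 125 123 124 124 125 123 122 123  91 196
 193 140]
```

Emit:
move_arm(increments=[{"tx": -0.0011,"ty": 0.0005,"tz": -0.01,"wx": 0,"wy": 0,"wz": 0,"claw": 255},{"tx": 0,"ty": 0,"tz": 0,"wx": 0,"wy": 0,"wz": 0,"claw": 255},{"tx": 0,"ty": 0,"tz": -0.005,"wx": 0,"wy": 0,"wz": 0,"claw": 255},{"tx": 0,"ty": 0,"tz": -0.005,"wx": 0,"wy": 0,"wz": 0,"claw": 255},{"tx": 0,"ty": 0,"tz": 0,"wx": 0,"wy": 0,"wz": 0,"claw": 255},{"tx": 0,"ty": 0,"tz": 0,"wx": 0,"wy": 0,"wz": 0,"claw": 255}])

```text
clock: 13.12
tcp_pos: [597.6, 73.4, 50.1]
orientation: [[0.029, 1.0, 0.0], [1.0, -0.029, -0.0], [-0.0, 0.0, -1.0]]
force: [-2.8, 0.1, 5.8]
opening: 37.3
```

```bash
python3 held.py w12
```

```text
px [317.1 254.2] z pts [58.  58.6 58.4 58.3 58.9] ctr [597.4  74.9] area 1138 ang,wd (np.float64(-1.5), np.float64(37.42937797707292)) rel tool [ 1.4 -0.2 -8.3] tcp [597.6  73.4  50.1]
```

View pics/w12.png

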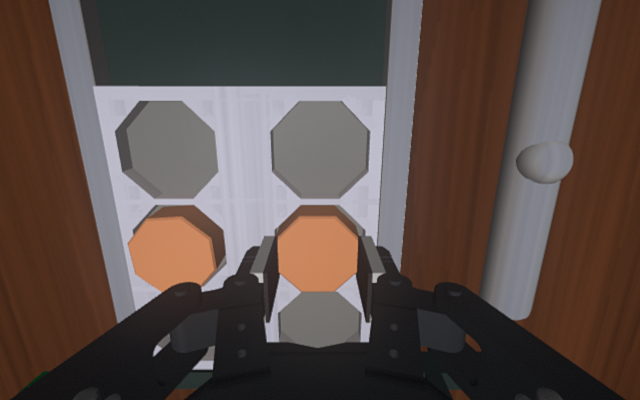

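Emit:
move_arm(increments=[{"tx": 0,"ty": 0,"tz": 0,"wx": 0,"wy": 0,"wz": 0,"claw": 120},{"tx": 0,"ty": 0,"tz": 0,"wx": 0,"wy": 0,"wz": 0,"claw": 100},{"tx": 0,"ty": 0,"tz": 0,"wx": 0,"wy": 0,"wz": 0,"claw": 100},{"tx": 0,"ty": 0,"tz": 0.03,"wx": 0,"wy": 0,"wz": 0,"claw": 100},{"tx": 0,"ty": -0.02,"tz": 0.04,"wx": 0,"wy": 0,"wz": 0,"claw": 60},{"tx": 0,"ty": -0.04,"tz": 0.01,"wx": 0,"wy": 0,"wz": 0,"claw": 60},{"tx": 0,"ty": 0,"tz": 0,"wx": 0,"wy": 0,"wz": 0,"claw": 60},{"tx": 0,"ty": 0,"tz": 0,"wx": 0,"wy": 0,"wz": 0,"claw": 60}])

```text
clock: 13.83
tcp_pos: [597.9, 13.3, 127.8]
orientation: [[0.032, 0.999, 0.002], [0.999, -0.032, -0.0], [-0.0, 0.002, -1.0]]
force: [0.4, 0.7, -0.4]
opening: 65.4
```

```bash
python3 chk.py w13
```

```text
pocket (315.5, 183.5) [596.8  27. ] 1620 -2.0
pocket (219.0, 183.5) [526.5  29.2] 1626 -1.5
pocket (315.0, 115.5) [598.1  75.3] 1633 -1.5
pocket (212.0, 116.0) [527.3  77.1] 1674 -1.5
pocket (314.5, 38.5) [599.5 123.4] 1651 -1.5
pocket (205.5, 38.5) [529.2 125.5] 1649 -1.5
blank (208.0, 117.5) [527.6  76.6] 1250 2.5 z [58.6 58.1 58.  58.6 58.7]
blank (313.5, 116.0) [597.1  75.3] 1271 -1.5 z [58.1 58.2 58.5 58.7 58.4]
```

View pics/w13.png

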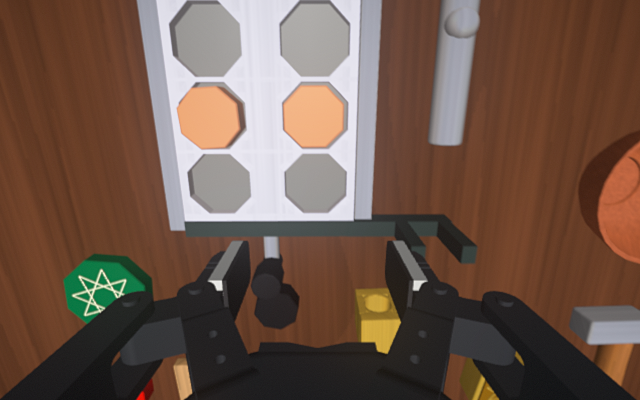

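Emit:
move_arm(increments=[{"tx": 0,"ty": -0.04,"tz": 0,"wx": 0,"wy": 0,"wz": -6.4,"claw": 60},{"tx": 0,"ty": -0.04,"tz": 0,"wx": 0,"wy": 0,"wz": -6.4,"claw": 60},{"tx": 0,"ty": -0.04,"tz": 0,"wx": 0,"wy": 0,"wz": -6.4,"claw": 60},{"tx": 0,"ty": -0.04,"tz": 0,"wx": 0,"wy": 0,"wz": 0,"claw": 60},{"tx": 0,"ty": -0.04,"tz": 0,"wx": 0,"wy": 0,"wz": 0,"claw": 60},{"tx": 0,"ty": -0.04,"tz": 0,"wx": 0,"wy": 0,"wz": 0,"claw": 60},{"tx": 0,"ty": -0.04,"tz": 0,"wx": 0,"wy": 0,"wz": 0,"claw": 60},{"tx": 0,"ty": -0.04,"tz": 0,"wx": 0,"wy": 0,"wz": 0,"claw": 60},{"tx": 0,"ty": -0.04,"tz": 0,"wx": 0,"wy": 0,"wz": 0,"claw": 60},{"tx": 0,"ty": -0.034,"tz": -0.02,"wx": 0,"wy": 0,"wz": 0,"claw": 60},{"tx": 0,"ty": 0,"tz": -0.03,"wx": 0,"wy": 0,"wz": 0,"claw": 60},{"tx": 0,"ty": 0,"tz": 0,"wx": 0,"wy": 0,"wz": 0,"claw": 60}])

```text
clock: 14.88
tcp_pos: [593.5, -376.9, 68.4]
orientation: [[0.358, 0.934, -0.01], [0.934, -0.358, 0.009], [0.005, -0.012, -1.0]]
force: [-0.6, 0.9, -2.4]
opening: 65.2
```

Emit:
move_arm(increments=[{"tx": 0,"ty": 0,"tz": 0,"wx": 0,"wy": 0,"wz": 0,"claw": 60},{"tx": 0,"ty": 0,"tz": 0,"wx": 0,"wy": 0,"wz": 0,"claw": 60}])

```text
clock: 15.05
tcp_pos: [597.6, -377.4, 76.6]
orientation: [[0.354, 0.935, -0.001], [0.935, -0.354, 0.001], [0.001, -0.001, -1.0]]
force: [0.3, 0.3, 0.4]
opening: 65.5
```

```bash
python3 blanks.py w14
```

```text
(200.0, 262.5) ctr [ 510.2 -376.8] area 583 ang -21.5 wd 31.1 z 30.5 hsv [ 12 142 210]
(321.0, 222.5) ctr [ 598.3 -381.6] area 1301 ang -20.5 wd 40.1 z 30.3 hsv [ 12 142 213]
```

View pics/w14.png

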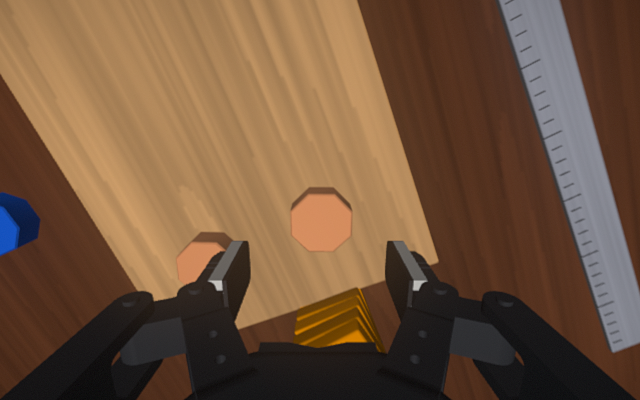

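Emit:
move_arm(increments=[{"tx": 0.0008,"ty": -0.0037,"tz": -0.03,"wx": 0,"wy": 0,"wz": 0,"claw": 60},{"tx": 0,"ty": 0,"tz": -0.02,"wx": 0,"wy": 0,"wz": 0,"claw": 60},{"tx": 0,"ty": 0,"tz": -0.0075,"wx": 0,"wy": 0,"wz": 0,"claw": 60},{"tx": 0,"ty": 0,"tz": 0,"wx": 0,"wy": 0,"wz": 0,"claw": 60},{"tx": 0,"ty": 0,"tz": 0,"wx": 0,"wy": 0,"wz": 0,"claw": 60},{"tx": 0,"ty": 0,"tz": 0,"wx": 0,"wy": 0,"wz": 0,"claw": 170},{"tx": 0,"ty": 0,"tz": 0,"wx": 0,"wy": 0,"wz": 0,"claw": 255},{"tx": 0,"ty": 0,"tz": 0,"wx": 0,"wy": 0,"wz": 0,"claw": 255},{"tx": 0,"ty": 0,"tz": 0,"wx": 0,"wy": 0,"wz": 0,"claw": 255},{"tx": 0,"ty": 0,"tz": 0.01,"wx": 0,"wy": 0,"wz": 0,"claw": 255},{"tx": 0,"ty": 0,"tz": 0.03,"wx": 0,"wy": 0,"wz": 0,"claw": 255},{"tx": 0,"ty": 0,"tz": 0.04,"wx": 0,"wy": 0,"wz": 0,"claw": 255}])

```text
clock: 16.1
tcp_pos: [595.6, -380.8, 96.3]
orientation: [[0.356, 0.934, -0.006], [0.934, -0.356, 0.006], [0.003, -0.008, -1.0]]
force: [0.5, -0.9, -0.4]
opening: 37.4
```

Emit:
move_arm(increments=[{"tx": 0,"ty": 0.026,"tz": 0.03,"wx": 0,"wy": 0,"wz": 6.4,"claw": 255},{"tx": 0,"ty": 0.04,"tz": 0.01,"wx": 0,"wy": 0,"wz": 6.4,"claw": 255},{"tx": 0,"ty": 0.04,"tz": 0,"wx": 0,"wy": 0,"wz": 6.4,"claw": 255},{"tx": 0,"ty": 0.04,"tz": 0,"wx": 0,"wy": 0,"wz": 0,"claw": 255},{"tx": 0,"ty": 0.04,"tz": 0,"wx": 0,"wy": 0,"wz": 0,"claw": 255},{"tx": 0,"ty": 0.04,"tz": 0,"wx": 0,"wy": 0,"wz": 0,"claw": 255},{"tx": 0,"ty": 0.04,"tz": 0,"wx": 0,"wy": 0,"wz": 0,"claw": 255},{"tx": 0,"ty": 0.04,"tz": 0,"wx": 0,"wy": 0,"wz": 0,"claw": 255},{"tx": 0,"ty": 0.04,"tz": 0,"wx": 0,"wy": 0,"wz": 0,"claw": 255},{"tx": -0.001,"ty": 0.04,"tz": 0,"wx": 0,"wy": 0,"wz": 0,"claw": 255},{"tx": 0,"ty": 0.02,"tz": -0.03,"wx": 0,"wy": 0,"wz": 0,"claw": 255},{"tx": 0,"ty": 0,"tz": -0.038,"wx": 0,"wy": 0,"wz": 0,"claw": 255}])

```text
clock: 17.1
tcp_pos: [600.0, 27.0, 75.3]
orientation: [[0.024, 1.0, 0.01], [1.0, -0.024, -0.0], [-0.0, 0.01, -1.0]]
force: [0.5, 0.2, -0.8]
opening: 37.6
```

Emit:
move_arm(increments=[{"tx": 0,"ty": 0,"tz": 0,"wx": 0,"wy": 0,"wz": 0,"claw": 255},{"tx": 0,"ty": 0,"tz": 0,"wx": 0,"wy": 0,"wz": 0,"claw": 255},{"tx": 0,"ty": 0,"tz": 0,"wx": 0,"wy": 0,"wz": 0,"claw": 255},{"tx": 0,"ty": 0,"tz": 0,"wx": 0,"wy": 0,"wz": 0,"claw": 255}])

```text
clock: 17.43
tcp_pos: [599.0, 22.1, 74.2]
orientation: [[0.03, 1.0, 0.005], [1.0, -0.03, -0.001], [-0.001, 0.005, -1.0]]
force: [0.0, -0.0, -0.4]
opening: 37.6
```

```bash
python3 held.py w15;python3 pk.py w15 160;python3 pk.py w15 180
```

```text
px [317.3 253.6] z pts [82.2 82.2 82.3 82.6 82.8] ctr [598.8  23.8] area 1182 ang,wd (np.float64(-2.0), np.float64(38.255990184995895)) rel tool [ 1.6 -0.1 -8.2] tcp [599.   22.1  74.2]
pocket (191.0, 222.5) [526.6  28.5] 1654 -2.0
pocket (314.0, 137.0) [598.5  74.8] 1670 -1.5
pocket (178.5, 138.0) [526.9  76.3] 1759 -1.5
pocket (313.5, 44.0) [599.9 121.3] 1531 -1.5
pocket (168.0, 44.0) [529.3 123.4] 1526 -1.5
pocket (191.5, 223.0) [526.6  28.5] 1677 -1.5
pocket (314.0, 137.0) [598.5  74.8] 1687 -1.5
pocket (178.5, 138.0) [526.9  76.3] 1794 -1.0
pocket (313.5, 44.0) [599.9 121.3] 1545 -1.5
pocket (168.5, 44.5) [529.3 123.3] 1546 -1.5
```

View pics/w15.png

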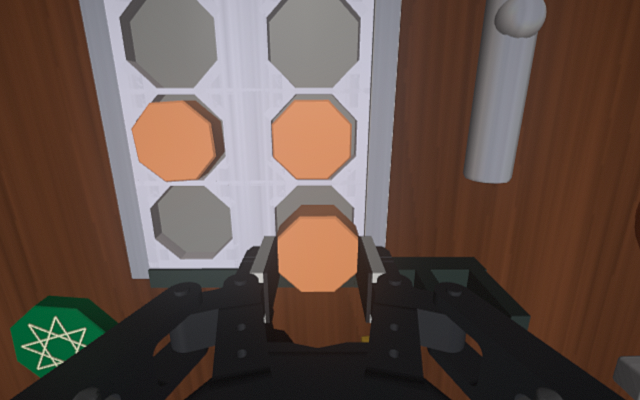

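Emit:
move_arm(increments=[{"tx": -0.0018,"ty": 0.0028,"tz": -0.01,"wx": 0,"wy": 0,"wz": 0,"claw": 255},{"tx": 0,"ty": 0,"tz": 0,"wx": 0,"wy": 0,"wz": 0,"claw": 255},{"tx": 0,"ty": 0,"tz": -0.005,"wx": 0,"wy": 0,"wz": 0,"claw": 255},{"tx": 0,"ty": 0,"tz": -0.006,"wx": 0,"wy": 0,"wz": 0,"claw": 255},{"tx": 0,"ty": 0,"tz": 0,"wx": 0,"wy": 0,"wz": 0,"claw": 255},{"tx": 0,"ty": 0,"tz": 0,"wx": 0,"wy": 0,"wz": 0,"claw": 255}])

```text
clock: 17.98
tcp_pos: [595.4, 25.9, 50.1]
orientation: [[0.029, 1.0, 0.0], [1.0, -0.029, -0.0], [-0.0, 0.0, -1.0]]
force: [0.6, 0.2, 0.1]
opening: 37.7
```

```bash
python3 held.py w16;python3 pk.py w16 170
```

```text
px [319.1 153.9] z pts [58.3 58.2 58.3 58.4 58.2] ctr [597.4  74.9] area 1163 ang,wd (np.float64(-1.5), np.float64(37.78547267214633)) rel tool [49.   0.6 -8.2] tcp [595.4  25.9  50.1]
pocket (322.0, 151.5) [598.5  74.4] 1711 -1.5
pocket (165.0, 152.0) [526.5  76. ] 1837 -1.0
pocket (322.5, 47.5) [599.9 120.1] 1459 -1.5
pocket (152.5, 47.5) [529.3 122.1] 1457 -1.5
```

View pics/w16.png

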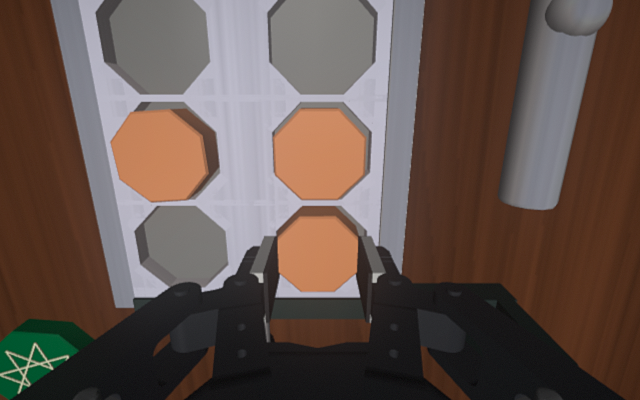

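In the pocket without contact force; release and check.

Emit:
move_arm(increments=[{"tx": 0.001,"ty": 0,"tz": 0,"wx": 0,"wy": 0,"wz": 0,"claw": 255},{"tx": 0,"ty": 0,"tz": 0,"wx": 0,"wy": 0,"wz": 0,"claw": 120},{"tx": 0,"ty": 0,"tz": 0,"wx": 0,"wy": 0,"wz": 0,"claw": 100},{"tx": 0,"ty": 0,"tz": 0,"wx": 0,"wy": 0,"wz": 0,"claw": 100},{"tx": 0,"ty": 0,"tz": 0.03,"wx": 0,"wy": 0,"wz": 0,"claw": 100},{"tx": 0,"ty": 0,"tz": 0.04,"wx": 0,"wy": 0,"wz": 0,"claw": 60},{"tx": -0.01,"ty": -0.04,"tz": 0.01,"wx": 0,"wy": 0,"wz": 0,"claw": 60},{"tx": -0.01,"ty": -0.04,"tz": 0,"wx": 0,"wy": 0,"wz": 0,"claw": 60},{"tx": 0,"ty": 0,"tz": 0,"wx": 0,"wy": 0,"wz": 0,"claw": 60},{"tx": 0,"ty": 0,"tz": 0,"wx": 0,"wy": 0,"wz": 0,"claw": 60}])

```text
clock: 18.87
tcp_pos: [576.2, -55.0, 130.5]
orientation: [[0.032, 0.999, 0.001], [0.999, -0.032, -0.0], [0.0, 0.001, -1.0]]
force: [-0.5, 0.8, -0.6]
opening: 65.4
```

```bash
python3 chk.py w17
```

```text
pocket (114.5, 228.0) [418.5 -72.5] 1364 16.0
pocket (240.5, 83.0) [526.7  29.6] 1613 -2.0
blank (344.0, 82.0) [595.8  27.7] 1294 -1.5 z [58.5 58.1 58.5 58.7 58.6]
```

View pics/w17.png

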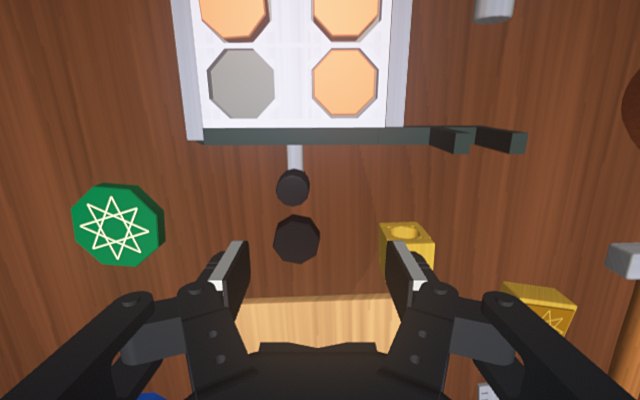

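Emit:
move_arm(increments=[{"tx": -0.008,"ty": -0.04,"tz": 0,"wx": 0,"wy": 0,"wz": -6.5,"claw": 60},{"tx": -0.008,"ty": -0.04,"tz": 0,"wx": 0,"wy": 0,"wz": -6.5,"claw": 60},{"tx": -0.008,"ty": -0.04,"tz": 0,"wx": 0,"wy": 0,"wz": -6.5,"claw": 60},{"tx": -0.008,"ty": -0.04,"tz": 0,"wx": 0,"wy": 0,"wz": 0,"claw": 60},{"tx": -0.008,"ty": -0.04,"tz": 0,"wx": 0,"wy": 0,"wz": 0,"claw": 60},{"tx": -0.008,"ty": -0.04,"tz": 0,"wx": 0,"wy": 0,"wz": 0,"claw": 60},{"tx": -0.008,"ty": -0.04,"tz": 0,"wx": 0,"wy": 0,"wz": 0,"claw": 60},{"tx": -0.008,"ty": -0.04,"tz": -0.02,"wx": 0,"wy": 0,"wz": 0,"claw": 60},{"tx": 0,"ty": -0.01,"tz": -0.03,"wx": 0,"wy": 0,"wz": 0,"claw": 60},{"tx": 0,"ty": 0,"tz": 0,"wx": 0,"wy": 0,"wz": 0,"claw": 60},{"tx": 0,"ty": 0,"tz": 0,"wx": 0,"wy": 0,"wz": 0,"claw": 60},{"tx": 0,"ty": 0,"tz": 0,"wx": 0,"wy": 0,"wz": 0,"claw": 60}])

```text
clock: 19.92
tcp_pos: [513.9, -378.6, 82.0]
orientation: [[0.359, 0.933, -0.0], [0.933, -0.359, 0.001], [0.0, -0.0, -1.0]]
force: [-0.2, -0.5, 0.6]
opening: 65.3
```

```bash
python3 blanks.py w18
```

```text
(321.5, 222.5) ctr [ 513.9 -385. ] area 1299 ang -21.5 wd 40.1 z 30.4 hsv [ 12 142 210]
```

View pics/w18.png

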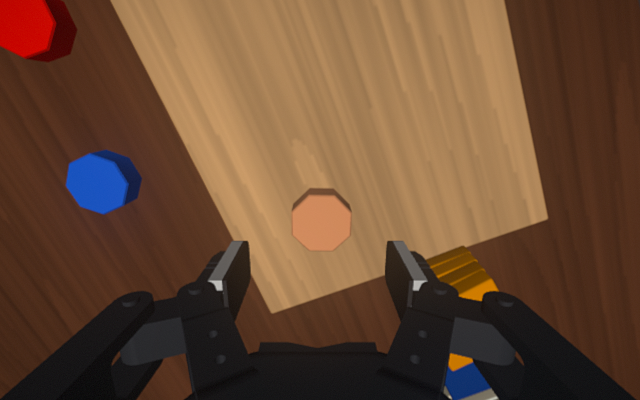

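Emit:
move_arm(increments=[{"tx": 0.0,"ty": -0.0059,"tz": -0.03,"wx": 0,"wy": 0,"wz": 0,"claw": 60},{"tx": 0,"ty": 0,"tz": -0.02,"wx": 0,"wy": 0,"wz": 0,"claw": 60},{"tx": 0,"ty": 0,"tz": -0.0125,"wx": 0,"wy": 0,"wz": 0,"claw": 60},{"tx": 0,"ty": 0,"tz": 0,"wx": 0,"wy": 0,"wz": 0,"claw": 60},{"tx": 0,"ty": 0,"tz": 0,"wx": 0,"wy": 0,"wz": 0,"claw": 60},{"tx": 0,"ty": 0,"tz": 0,"wx": 0,"wy": 0,"wz": 0,"claw": 170},{"tx": 0,"ty": 0,"tz": 0,"wx": 0,"wy": 0,"wz": 0,"claw": 255},{"tx": 0,"ty": 0,"tz": 0,"wx": 0,"wy": 0,"wz": 0,"claw": 255},{"tx": 0,"ty": 0,"tz": 0,"wx": 0,"wy": 0,"wz": 0,"claw": 255},{"tx": 0,"ty": 0,"tz": 0.01,"wx": 0,"wy": 0,"wz": 0,"claw": 255},{"tx": 0,"ty": 0,"tz": 0.03,"wx": 0,"wy": 0,"wz": 0,"claw": 255},{"tx": 0,"ty": 0,"tz": 0.04,"wx": 0,"wy": 0,"wz": 0,"claw": 255}])

```text
clock: 20.97
tcp_pos: [511.2, -384.0, 97.5]
orientation: [[0.361, 0.933, -0.005], [0.933, -0.361, 0.005], [0.003, -0.006, -1.0]]
force: [-0.5, -0.9, -0.4]
opening: 34.8
```

Emit:
move_arm(increments=[{"tx": 0,"ty": 0.03,"tz": 0.03,"wx": 0,"wy": 0,"wz": 6.5,"claw": 255},{"tx": 0.001,"ty": 0.04,"tz": 0.01,"wx": 0,"wy": 0,"wz": 6.5,"claw": 255},{"tx": 0.001,"ty": 0.04,"tz": 0,"wx": 0,"wy": 0,"wz": 6.5,"claw": 255},{"tx": 0.001,"ty": 0.04,"tz": 0,"wx": 0,"wy": 0,"wz": 0,"claw": 255},{"tx": 0.002,"ty": 0.04,"tz": 0,"wx": 0,"wy": 0,"wz": 0,"claw": 255},{"tx": 0.002,"ty": 0.04,"tz": 0,"wx": 0,"wy": 0,"wz": 0,"claw": 255},{"tx": 0.002,"ty": 0.04,"tz": 0,"wx": 0,"wy": 0,"wz": 0,"claw": 255},{"tx": 0.002,"ty": 0.04,"tz": 0,"wx": 0,"wy": 0,"wz": 0,"claw": 255},{"tx": 0.002,"ty": 0.04,"tz": 0,"wx": 0,"wy": 0,"wz": 0,"claw": 255},{"tx": 0,"ty": 0.04,"tz": 0,"wx": 0,"wy": 0,"wz": 0,"claw": 255},{"tx": 0,"ty": 0.022,"tz": -0.03,"wx": 0,"wy": 0,"wz": 0,"claw": 255},{"tx": 0,"ty": 0,"tz": -0.038,"wx": 0,"wy": 0,"wz": 0,"claw": 255}])

```text
clock: 21.97
tcp_pos: [529.5, 29.0, 74.8]
orientation: [[0.024, 1.0, 0.011], [1.0, -0.024, -0.001], [-0.001, 0.011, -1.0]]
force: [0.7, -0.7, -2.0]
opening: 34.9
```

Emit:
move_arm(increments=[{"tx": 0,"ty": 0,"tz": 0,"wx": 0,"wy": 0,"wz": 0,"claw": 255},{"tx": 0,"ty": 0,"tz": 0,"wx": 0,"wy": 0,"wz": 0,"claw": 255},{"tx": 0,"ty": 0,"tz": 0,"wx": 0,"wy": 0,"wz": 0,"claw": 255},{"tx": 0,"ty": 0,"tz": 0,"wx": 0,"wy": 0,"wz": 0,"claw": 255}])

```text
clock: 22.3
tcp_pos: [528.1, 24.5, 73.6]
orientation: [[0.03, 1.0, 0.005], [1.0, -0.03, -0.001], [-0.001, 0.005, -1.0]]
force: [-0.2, -0.1, 0.2]
opening: 34.7
```

```bash
python3 held.py w19;python3 pk.py w19 170
```

```text
px [314.2 140.5] z pts [58.4 58.1 58.8 58.4 58.7] ctr [528.1  76.7] area 1171 ang,wd (np.float64(2.0), np.float64(38.445419383415725)) rel tool [52.1 -1.7 15.1] tcp [528.1  24.5  73.6]
pocket (439.0, 224.0) [598.2  25.6] 1752 -1.5
pocket (449.0, 138.0) [599.5  74.5] 1705 -1.5
pocket (315.5, 139.0) [528.6  76.6] 1690 -1.0
pocket (460.5, 44.5) [600.6 121.3] 1543 -1.5
pocket (315.5, 44.5) [530.  123.4] 1546 -1.5
```

View pics/w19.png

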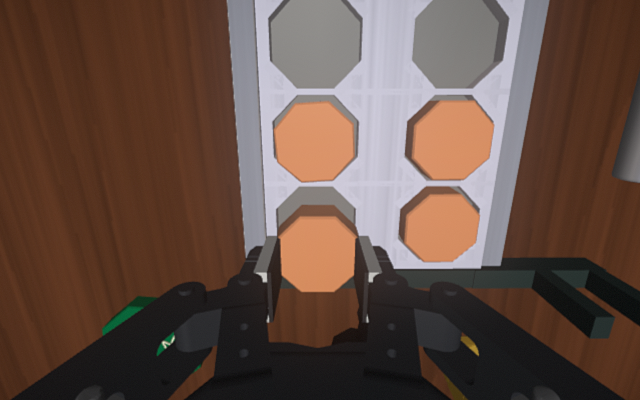

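```bash
sed -i "s/b=max(blobs(m,60),key=cv2.contourArea)/b=[q for q in blobs(m,300) if cv2.pointPolygonTest(q,(317.,254.),False)>0][0]/" held.py; python3 held.py w19 0
```

```text
px [317.4 253.7] z pts [82.2 82.1 81.8 82.4 81.6] ctr [528.1  26.3] area 1128 ang,wd (np.float64(-2.0), np.float64(37.638903120074346)) rel tool [ 1.8 -0.1 -8.5] tcp [528.1  24.5  73.6]
```

Emit:
move_arm(increments=[{"tx": 0.0,"ty": 0,"tz": -0.008,"wx": 0,"wy": 0,"wz": 0,"claw": 255},{"tx": 0,"ty": 0,"tz": 0,"wx": 0,"wy": 0,"wz": 0,"claw": 255},{"tx": 0,"ty": 0,"tz": 0,"wx": 0,"wy": 0,"wz": 0,"claw": 255},{"tx": 0,"ty": 0,"tz": 0,"wx": 0,"wy": 0,"wz": 0,"claw": 255},{"tx": 0,"ty": 0,"tz": 0,"wx": 0,"wy": 0,"wz": 0,"claw": 255},{"tx": 0,"ty": 0,"tz": 0,"wx": 0,"wy": 0,"wz": 0,"claw": 255}])

```text
clock: 22.85
tcp_pos: [526.1, 25.5, 62.9]
orientation: [[0.029, 1.0, 0.0], [1.0, -0.029, -0.0], [-0.0, 0.0, -1.0]]
force: [0.6, 1.0, -0.3]
opening: 35.1
```

```bash
python3 held.py w20;python3 pk.py w20 170
```

```text
px [317.3 254.1] z pts [70.8 71.1 71.2 71.3 70.7] ctr [526.1  27. ] area 1111 ang,wd (np.float64(-1.5), np.float64(37.13386416045738)) rel tool [ 1.5 -0.1 -8.3] tcp [526.1  25.5  62.9]
pocket (450.5, 234.0) [598.4  25.3] 1781 -1.5
pocket (320.0, 143.5) [528.5  76.5] 1699 -1.5
pocket (462.5, 142.0) [599.7  74.5] 1725 -1.5
pocket (476.0, 45.0) [600.5 120.6] 1488 -1.5
pocket (320.5, 45.0) [530.  122.6] 1486 -1.5
```

Blank at (526.1, 27.0); pocket about (527.2, 28.4).

Emit:
move_arm(increments=[{"tx": 0.0011,"ty": 0.0014,"tz": 0,"wx": 0,"wy": 0,"wz": 0,"claw": 255},{"tx": 0,"ty": 0,"tz": -0.005,"wx": 0,"wy": 0,"wz": 0,"claw": 255},{"tx": 0,"ty": 0,"tz": -0.006,"wx": 0,"wy": 0,"wz": 0,"claw": 255},{"tx": 0,"ty": 0,"tz": 0,"wx": 0,"wy": 0,"wz": 0,"claw": 255},{"tx": 0,"ty": 0,"tz": 0,"wx": 0,"wy": 0,"wz": 0,"claw": 255},{"tx": 0,"ty": 0,"tz": 0,"wx": 0,"wy": 0,"wz": 0,"claw": 255}])

```text
clock: 23.4
tcp_pos: [527.0, 27.0, 51.5]
orientation: [[0.029, 1.0, -0.0], [1.0, -0.029, 0.0], [0.0, -0.0, -1.0]]
force: [-0.5, 0.2, -1.1]
opening: 34.9
```

```bash
python3 held.py w21
```

```text
px [317.1 254.3] z pts [60.2 59.8 59.7 59.7 60. ] ctr [526.9  28.3] area 1087 ang,wd (np.float64(-1.5), np.float64(36.76100952745301)) rel tool [ 1.3 -0.2 -8.2] tcp [527.   27.   51.5]
```

View pics/w21.png

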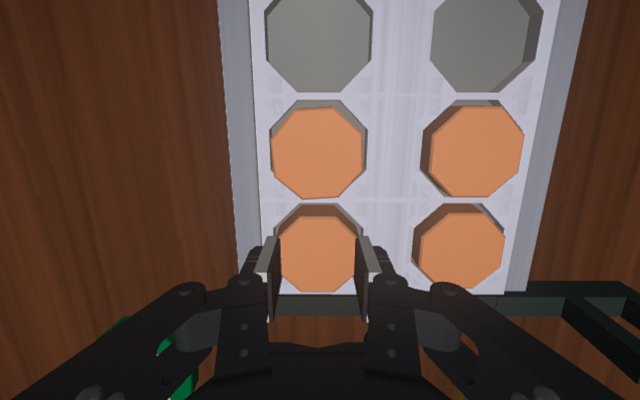

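Emit:
move_arm(increments=[{"tx": 0,"ty": 0,"tz": 0,"wx": 0,"wy": 0,"wz": 0,"claw": 120},{"tx": 0,"ty": 0,"tz": 0,"wx": 0,"wy": 0,"wz": 0,"claw": 100},{"tx": 0,"ty": 0,"tz": 0,"wx": 0,"wy": 0,"wz": 0,"claw": 100},{"tx": 0,"ty": 0,"tz": 0.03,"wx": 0,"wy": 0,"wz": 0,"claw": 100},{"tx": 0,"ty": 0,"tz": 0.04,"wx": 0,"wy": 0,"wz": 0,"claw": 60},{"tx": 0.015,"ty": -0.035,"tz": 0.03,"wx": 0,"wy": 0,"wz": 0,"claw": 60},{"tx": 0.015,"ty": -0.035,"tz": 0.03,"wx": 0,"wy": 0,"wz": 0,"claw": 60},{"tx": 0.005,"ty": -0.03,"tz": 0.03,"wx": 0,"wy": 0,"wz": 0,"claw": 60},{"tx": 0,"ty": 0,"tz": 0,"wx": 0,"wy": 0,"wz": 0,"claw": 60},{"tx": 0,"ty": 0,"tz": 0,"wx": 0,"wy": 0,"wz": 0,"claw": 60},{"tx": 0,"ty": 0,"tz": 0,"wx": 0,"wy": 0,"wz": 0,"claw": 60}])

```text
clock: 24.37
tcp_pos: [557.2, -62.1, 201.8]
orientation: [[0.029, 1.0, -0.001], [1.0, -0.029, 0.001], [0.001, -0.001, -1.0]]
force: [0.4, 0.3, -0.8]
opening: 65.5
```

```bash
python3 chk.py w22
```

```text
blank (279.5, 79.5) [526.7  28.5] 1274 -1.5 z [58.5 58.7 58.2 58.2 58.6]
blank (360.5, 78.0) [595.8  27.6] 1274 -1.5 z [57.9 58.7 58.  58.4 58.1]
blank (362.5, 22.0) [597.2  72.5] 1082 -1.5 z [58.  58.8 58.4 58.3 58.3]
blank (277.0, 22.5) [527.7  74.1] 1105 -1.5 z [58.5 58.4 58.4 58.7 58.4]
```

View pics/w22.png

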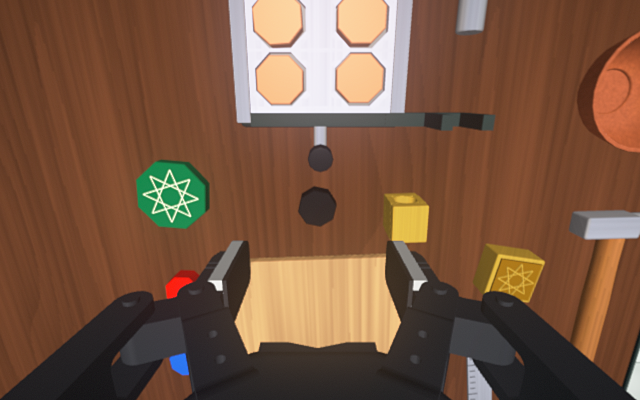

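```bash
cat > stop.py <<'E'
from h import *
import sys
t=sys.argv[1];im=cv2.imread(f'pics/{t}.png');D=np.load(f'pics/{t}.npy');c=cam('wrist',obsof(t))
hsv=cv2.cvtColor(im,cv2.COLOR_BGR2HSV);K,E=c;h,w=D.shape
u,v=np.meshgrid(np.arange(w),np.arange(h))
W=(np.stack([(u-K[0,2])/K[0,0],(v-K[1,2])/K[1,1],np.ones_like(u,float)],-1)*D[...,None])@E[:3,:3].T+E[:3,3]
zt=float(sys.argv[2]) if len(sys.argv)>2 else 48
m=(abs(W[...,2]-zt)<4)&(hsv[...,0]>15)&(hsv[...,0]<40)&(hsv[...,1]>90)
m=cv2.morphologyEx(m.astype(np.uint8),cv2.MORPH_OPEN,np.ones((3,3),np.uint8))
for b in blobs(m,200):
    P=worldpoly(c,b,zt);r=cv2.minAreaRect(P.astype(np.float32));print('brass',cv2.boundingRect(b),np.round(r[0],1),np.round(r[1],1),round(r[2],1))
    ct,a=centarea(P);print(ct.round(1),round(a), 'z',np.median(W[...,2][m>0]))
E
python3 stop.py w22; python3 - <<'E'
from h import *
im=cv2.imread('pics/w22.png');c=cam('wrist',obsof('w22'));D=np.load('pics/w22.npy')
print(depthpt(c,(320,157),D),onz(c,(320,157),79), depthpt(c,(318,206),D))
E
```

```text
brass (392, 205, 37, 38) [ 649.  -112.4] [40.4 36.3] 89.9
[ 649.3 -112.2] 1345 z 48.15791577244869
[559.98754068 -36.00259321  79.32653605] [559.98835245 -36.05826545  79.        ] [ 556.50933647 -100.38192576   18.29686419]
```

Emit:
move_arm(increments=[{"tx": 0.003,"ty": -0.01,"tz": 0,"wx": 0,"wy": 0,"wz": -7.1,"claw": 255},{"tx": 0,"ty": -0.01,"tz": 0,"wx": 0,"wy": 0,"wz": -7.1,"claw": 255},{"tx": 0,"ty": -0.005,"tz": 0,"wx": 0,"wy": 0,"wz": -7.1,"claw": 255},{"tx": 0,"ty": 0,"tz": 0,"wx": 0,"wy": 0,"wz": -7.1,"claw": 255},{"tx": 0,"ty": 0,"tz": 0,"wx": 0,"wy": 0,"wz": -7.1,"claw": 255},{"tx": 0,"ty": 0,"tz": 0,"wx": 0,"wy": 0,"wz": -7.1,"claw": 255},{"tx": 0,"ty": 0,"tz": 0,"wx": 0,"wy": 0,"wz": -7.1,"claw": 255},{"tx": 0,"ty": 0,"tz": 0,"wx": 0,"wy": 0,"wz": -7.1,"claw": 255},{"tx": 0,"ty": 0,"tz": 0,"wx": 0,"wy": 0,"wz": -7.1,"claw": 255},{"tx": 0,"ty": 0,"tz": 0,"wx": 0,"wy": 0,"wz": -7.1,"claw": 255},{"tx": 0,"ty": 0,"tz": 0,"wx": 0,"wy": 0,"wz": -7.1,"claw": 255},{"tx": 0,"ty": 0,"tz": 0,"wx": 0,"wy": 0,"wz": -7.1,"claw": 255}])

```text
clock: 25.42
tcp_pos: [559.6, -85.8, 200.5]
orientation: [[0.999, 0.05, -0.004], [0.05, -0.999, 0.001], [-0.003, -0.002, -1.0]]
force: [-0.7, 0.0, -0.0]
opening: 0.1
```

Emit:
move_arm(increments=[{"tx": 0,"ty": 0,"tz": -0.03,"wx": 0,"wy": 0,"wz": -4.8,"claw": 255},{"tx": 0,"ty": 0,"tz": -0.04,"wx": 0,"wy": 0,"wz": 0,"claw": 255},{"tx": 0,"ty": 0,"tz": -0.03,"wx": 0,"wy": 0,"wz": 0,"claw": 255},{"tx": 0,"ty": 0,"tz": -0.02,"wx": 0,"wy": 0,"wz": 0,"claw": 255},{"tx": 0,"ty": 0,"tz": 0,"wx": 0,"wy": 0,"wz": 0,"claw": 255},{"tx": 0,"ty": 0,"tz": 0,"wx": 0,"wy": 0,"wz": 0,"claw": 255},{"tx": 0,"ty": 0,"tz": 0,"wx": 0,"wy": 0,"wz": 0,"claw": 255}])

```text
clock: 26.0
tcp_pos: [561.3, -87.0, 83.4]
orientation: [[1.0, -0.028, 0.001], [-0.028, -1.0, -0.0], [0.001, 0.0, -1.0]]
force: [-0.0, 0.2, 0.6]
opening: 0.0
```

```bash
python3 - <<'E'
from h import *
shot('wrist','w23')
shot('top','t23')
im=cv2.imread('pics/t23.png');cv2.imwrite('pics/t23c.png',cv2.resize(im[120:280,130:460],None,fx=2.4,fy=2.4,interpolation=cv2.INTER_CUBIC))
E
```

```text
(no output)
```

View pics/w23.png

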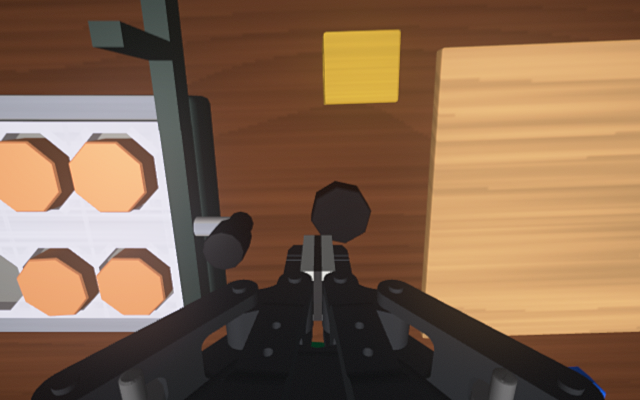

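View pics/t23c.png

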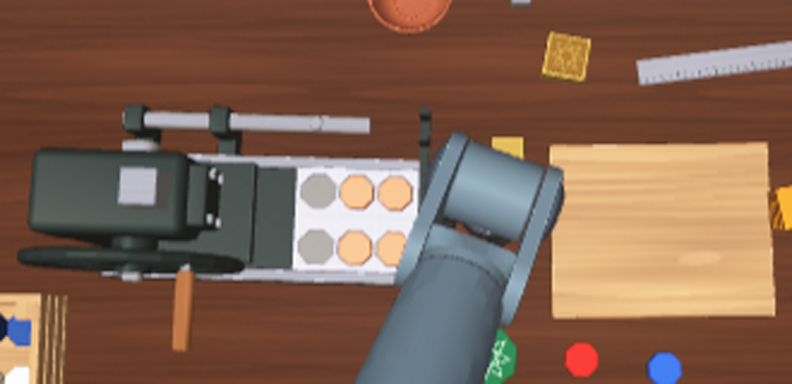

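Emit:
move_arm(increments=[{"tx": 0,"ty": 0,"tz": -0.027,"wx": 0,"wy": 0,"wz": 0,"claw": 255},{"tx": 0,"ty": 0,"tz": 0,"wx": 0,"wy": 0,"wz": 0,"claw": 255},{"tx": 0,"ty": 0.01,"tz": 0,"wx": 0,"wy": 0,"wz": 0,"claw": 255},{"tx": 0,"ty": 0.006,"tz": 0,"wx": 0,"wy": 0,"wz": 0,"claw": 255},{"tx": 0,"ty": 0.004,"tz": 0,"wx": 0,"wy": 0,"wz": 0,"claw": 255},{"tx": 0,"ty": 0.004,"tz": 0,"wx": 0,"wy": 0,"wz": 0,"claw": 255},{"tx": 0,"ty": 0.004,"tz": 0,"wx": 0,"wy": 0,"wz": 0,"claw": 255},{"tx": 0,"ty": 0.004,"tz": 0,"wx": 0,"wy": 0,"wz": 0,"claw": 255},{"tx": 0,"ty": 0.006,"tz": 0,"wx": 0,"wy": 0,"wz": 0,"claw": 255},{"tx": 0,"ty": 0.008,"tz": 0,"wx": 0,"wy": 0,"wz": 0,"claw": 255},{"tx": 0,"ty": 0.008,"tz": 0,"wx": 0,"wy": 0,"wz": 0,"claw": 255},{"tx": 0,"ty": 0.008,"tz": 0,"wx": 0,"wy": 0,"wz": 0,"claw": 255}])

```text
clock: 27.1
tcp_pos: [561.2, -24.8, 55.8]
orientation: [[1.0, -0.029, 0.001], [-0.029, -1.0, -0.0], [0.001, 0.0, -1.0]]
force: [1.9, -3.1, 1.7]
opening: -0.2
```

Emit:
move_arm(increments=[{"tx": 0.0003,"ty": 0.01,"tz": 0,"wx": 0,"wy": 0,"wz": 0,"claw": 255},{"tx": 0.0003,"ty": 0.01,"tz": 0,"wx": 0,"wy": 0,"wz": 0,"claw": 255},{"tx": 0.0003,"ty": 0.01,"tz": 0,"wx": 0,"wy": 0,"wz": 0,"claw": 255},{"tx": 0.0003,"ty": 0.01,"tz": 0,"wx": 0,"wy": 0,"wz": 0,"claw": 255},{"tx": 0.0003,"ty": 0.01,"tz": 0,"wx": 0,"wy": 0,"wz": 0,"claw": 255},{"tx": 0.0003,"ty": 0.01,"tz": 0,"wx": 0,"wy": 0,"wz": 0,"claw": 255},{"tx": 0.0003,"ty": 0.01,"tz": 0,"wx": 0,"wy": 0,"wz": 0,"claw": 255},{"tx": 0.0003,"ty": 0.01,"tz": 0,"wx": 0,"wy": 0,"wz": 0,"claw": 255},{"tx": 0.0003,"ty": 0.01,"tz": 0,"wx": 0,"wy": 0,"wz": 0,"claw": 255},{"tx": 0.0003,"ty": 0.01,"tz": 0,"wx": 0,"wy": 0,"wz": 0,"claw": 255},{"tx": 0.0003,"ty": 0.01,"tz": 0,"wx": 0,"wy": 0,"wz": 0,"claw": 255}])

```text
clock: 28.02
tcp_pos: [564.0, 85.5, 55.5]
orientation: [[1.0, -0.029, -0.0], [-0.029, -1.0, -0.0], [-0.0, 0.0, -1.0]]
force: [0.9, -3.3, 2.2]
opening: 0.1
```

```bash
python3 - <<'E'
from h import *
shot('scene','s24');shot('wrist','w24')
im=cv2.imread('pics/s24.png');cv2.imwrite('pics/s24c.png',cv2.resize(im[50:300,250:510],None,fx=2.3,fy=2.3,interpolation=cv2.INTER_CUBIC))
E
```

```text
(no output)
```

View pics/s24c.png

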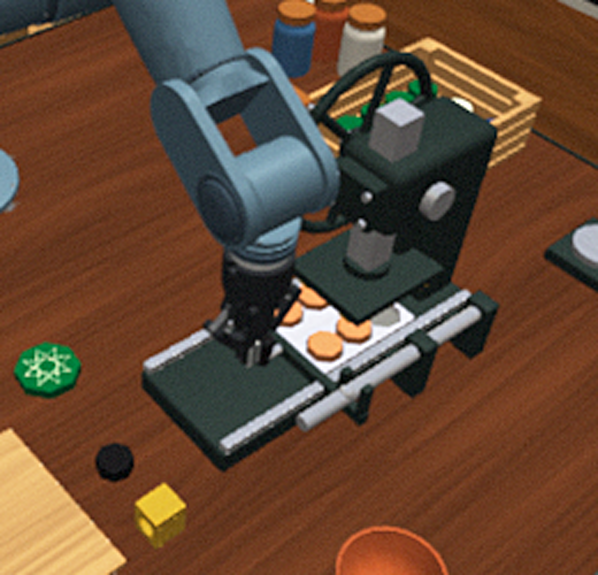

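View pics/w24.png

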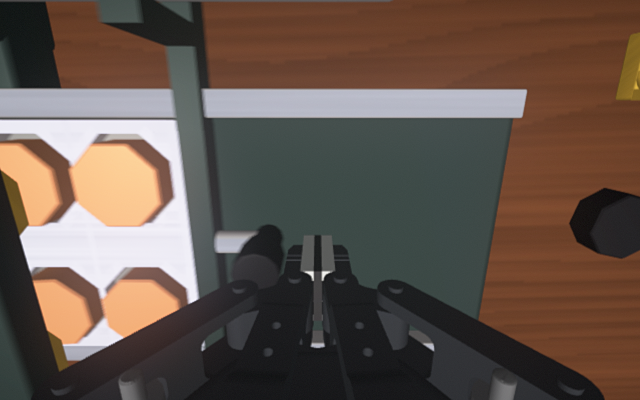

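```bash
python3 - <<'E'
from h import *
c=cam('wrist',obsof('w24'));D=np.load('pics/w24.npy')
for uv in [(490,250),(503,180),(498,200)]: print(uv,onz(c,uv,34),depthpt(c,(uv[0]-8,uv[1]),D))
print('way end',onz(c,(524,100),46))
# head from the top view (before the arm) and scene
c=cam('top');D=np.load('pics/top0.npy');im=cv2.imread('pics/top0.png')
for uv in [(150,190),(160,205),(205,195),(213,185),(213,205),(210,190),(225,200),(187,197),(170,197)]: print(uv,depthpt(c,uv,D).round(0),im[uv[1],uv[0]])
# scan: points with z>170 in head x range, min y
K,E=c;h,w=D.shape
u,v=np.meshgrid(np.arange(w),np.arange(h))
W=(np.stack([(u-K[0,2])/K[0,0],(v-K[1,2])/K[1,1],np.ones_like(u,float)],-1)*D[...,None])@E[:3,:3].T+E[:3,3]
S=W[(D>0)&(W[...,0]>510)&(W[...,0]<620)&(W[...,1]>100)&(W[...,1]<420)]
for z0,z1 in ((80,130),(130,190),(190,260),(260,300),(300,400)):
    q=S[(S[:,2]>z0)&(S[:,2]<z1)]
    if len(q):print(z0,z1,len(q),'y',np.percentile(q[:,1],[0,2,98,100]).round(0),'x',np.percentile(q[:,0],[0,2,98,100]).round(0))
o=robot.get_obs();print(o['joint_positions'].round(3))
E
```

```text
(490, 250) [550.8189383  -12.29387211  34.        ] [551.25395623  -7.36552261  34.60452816]
(503, 180) [592.20129556 -13.94163478  34.        ] [592.39073932  -9.49559534  34.2734694 ]
(498, 200) [580.95929924 -12.79075574  34.        ] [581.22589687  -8.16864079  34.44418853]
way end [633.43109897 -11.12137042  46.        ]
(150, 190) [594. 371. 278.] [83 87 77]
(160, 205) [556. 344. 278.] [89 94 84]
(205, 195) [581. 234. 275.] [48 50 45]
(213, 185) [644. 272.  47.] [216 204 204]
(213, 205) [557. 215. 267.] [80 84 74]
(210, 190) [595. 224. 265.] [82 87 77]
(225, 200) [590. 221. 109.] [82 85 76]
(187, 197) [570. 263. 324.] [204 192 192]
(170, 197) [576. 321. 276.] [82 86 77]
80 130 716 y [189. 191. 344. 388.] x [510. 516. 619. 620.]
130 190 19 y [341. 342. 385. 387.] x [530. 530. 532. 532.]
190 260 343 y [203. 204. 373. 385.] x [515. 516. 599. 610.]
260 300 2253 y [208. 212. 387. 393.] x [511. 529. 615. 619.]
300 400 289 y [244. 245. 282. 359.] x [510. 552. 587. 589.]
[-4.700e-02  2.880e-01  1.862e+00  1.000e-03  9.940e-01  1.550e+00]
```

Emit:
move_arm(increments=[{"tx": 0.0002,"ty": 0.007,"tz": 0,"wx": 0,"wy": 0,"wz": 0,"claw": 255},{"tx": 0.0002,"ty": 0.007,"tz": 0,"wx": 0,"wy": 0,"wz": 0,"claw": 255},{"tx": 0.0002,"ty": 0.006,"tz": 0,"wx": 0,"wy": 0,"wz": 0,"claw": 255},{"tx": 0.0002,"ty": 0.005,"tz": 0,"wx": 0,"wy": 0,"wz": 0,"claw": 255},{"tx": 0,"ty": 0,"tz": 0,"wx": 0,"wy": 0,"wz": 0,"claw": 255}])

```text
clock: 28.53
tcp_pos: [564.5, 110.7, 55.2]
orientation: [[1.0, -0.028, -0.001], [-0.028, -1.0, 0.001], [-0.001, -0.001, -1.0]]
force: [-0.6, 0.5, 0.7]
opening: -0.1
```

```bash
python3 - <<'E'
from h import *
o,im,D=shot('top','t25');c=cam('top');K,E=c;h,w=D.shape
cv2.imwrite('pics/t25c.png',cv2.resize(im[120:280,130:400],None,fx=2.9,fy=2.9,interpolation=cv2.INTER_CUBIC))
u,v=np.meshgrid(np.arange(w),np.arange(h))
W=(np.stack([(u-K[0,2])/K[0,0],(v-K[1,2])/K[1,1],np.ones_like(u,float)],-1)*D[...,None])@E[:3,:3].T+E[:3,3]
r=198
for cc in range(190,290,4): print(cc,W[r,cc].round(0),end=' ')
E
```

```text
190 [567. 257. 322.] 194 [568. 248. 320.] 198 [571. 245. 295.] 202 [573. 240. 277.] 206 [574. 232. 270.] 210 [575. 223. 266.] 214 [575. 214. 265.] 218 [578. 209. 242.] 222 [597. 231. 103.] 226 [562. 163. 359.] 230 [562. 153. 362.] 234 [564. 146. 348.] 238 [564. 137. 347.] 242 [564. 128. 345.] 246 [564. 119. 348.] 250 [564. 109. 349.] 254 [564. 100. 348.] 258 [563.  90. 354.] 262 [563.  81. 349.] 266 [563.  72. 350.] 270 [562.  61. 359.] 274 [562.  53. 356.] 278 [565.  46. 335.] 282 [606.  64.  31.] 286 [606.  52.  31.]
```

View pics/t25c.png

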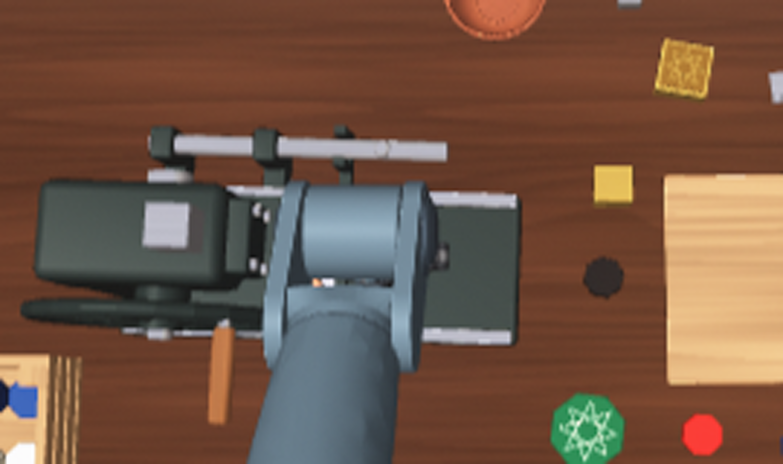

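Emit:
move_arm(increments=[{"tx": 0,"ty": 0.003,"tz": 0,"wx": 0,"wy": 0,"wz": 0,"claw": 255},{"tx": 0.0001,"ty": 0.003,"tz": 0,"wx": 0,"wy": 0,"wz": 0,"claw": 255},{"tx": 0.0001,"ty": 0.003,"tz": 0,"wx": 0,"wy": 0,"wz": 0,"claw": 255},{"tx": 0.0001,"ty": 0.002,"tz": 0,"wx": 0,"wy": 0,"wz": 0,"claw": 255},{"tx": 0,"ty": 0.001,"tz": 0,"wx": 0,"wy": 0,"wz": 0,"claw": 255},{"tx": 0,"ty": 0.001,"tz": 0,"wx": 0,"wy": 0,"wz": 0,"claw": 255}])

```text
clock: 29.08
tcp_pos: [565.4, 122.6, 55.7]
orientation: [[1.0, -0.029, 0.0], [-0.029, -1.0, -0.0], [0.0, 0.0, -1.0]]
force: [0.7, -2.3, -0.3]
opening: 0.2
```

Emit:
move_arm(increments=[{"tx": 0,"ty": 0.001,"tz": 0,"wx": 0,"wy": 0,"wz": 0,"claw": 255},{"tx": 0,"ty": 0.001,"tz": 0,"wx": 0,"wy": 0,"wz": 0,"claw": 255},{"tx": 0,"ty": 0.001,"tz": 0,"wx": 0,"wy": 0,"wz": 0,"claw": 255},{"tx": 0,"ty": 0.001,"tz": 0,"wx": 0,"wy": 0,"wz": 0,"claw": 255}])

```text
clock: 29.42
tcp_pos: [565.5, 126.5, 55.7]
orientation: [[1.0, -0.029, 0.001], [-0.029, -1.0, 0.0], [0.001, -0.0, -1.0]]
force: [1.5, -1.8, -0.3]
opening: -0.0
```

Emit:
move_arm(increments=[{"tx": 0,"ty": 0.001,"tz": 0,"wx": 0,"wy": 0,"wz": 0,"claw": 255},{"tx": 0,"ty": 0.001,"tz": 0,"wx": 0,"wy": 0,"wz": 0,"claw": 255},{"tx": 0,"ty": 0.001,"tz": 0,"wx": 0,"wy": 0,"wz": 0,"claw": 255}])

```text
clock: 29.67
tcp_pos: [565.6, 127.0, 55.7]
orientation: [[1.0, -0.027, 0.0], [-0.027, -1.0, -0.006], [0.0, 0.006, -1.0]]
force: [1.0, -17.0, 1.1]
opening: -0.2
```

Emit:
move_arm(increments=[{"tx": 0,"ty": -0.01,"tz": 0,"wx": 0,"wy": 0,"wz": 0,"claw": 255},{"tx": 0,"ty": -0.03,"tz": 0,"wx": 0,"wy": 0,"wz": 0,"claw": 255},{"tx": 0,"ty": -0.04,"tz": 0.02,"wx": 0,"wy": 0,"wz": 0,"claw": 255},{"tx": 0,"ty": -0.04,"tz": 0.04,"wx": 0,"wy": 0,"wz": 0,"claw": 255},{"tx": 0.01,"ty": -0.035,"tz": 0.03,"wx": 0,"wy": 0,"wz": 0,"claw": 200},{"tx": 0.015,"ty": -0.035,"tz": 0.02,"wx": 0,"wy": 0,"wz": 7.1,"claw": 150},{"tx": 0.015,"ty": -0.01,"tz": 0,"wx": 0,"wy": 0,"wz": 7.1,"claw": 40},{"tx": 0.015,"ty": 0,"tz": 0,"wx": 0,"wy": 0,"wz": 7.1,"claw": 40},{"tx": 0.015,"ty": 0,"tz": 0,"wx": 0,"wy": 0,"wz": 7.1,"claw": 40},{"tx": 0.01,"ty": 0,"tz": 0,"wx": 0,"wy": 0,"wz": 7.1,"claw": 40},{"tx": 0,"ty": 0,"tz": 0,"wx": 0,"wy": 0,"wz": 7.1,"claw": 40},{"tx": 0,"ty": 0,"tz": 0,"wx": 0,"wy": 0,"wz": 7.1,"claw": 40}])

```text
clock: 30.67
tcp_pos: [643.8, -51.5, 149.3]
orientation: [[0.664, 0.748, -0.0], [0.748, -0.664, 0.002], [0.001, -0.001, -1.0]]
force: [-0.2, -0.5, 0.9]
opening: 71.9
```

Emit:
move_arm(increments=[{"tx": 0,"ty": 0,"tz": 0,"wx": 0,"wy": 0,"wz": 7.1,"claw": 40},{"tx": 0,"ty": 0,"tz": 0,"wx": 0,"wy": 0,"wz": 7.1,"claw": 40},{"tx": 0,"ty": 0,"tz": 0,"wx": 0,"wy": 0,"wz": 7.1,"claw": 40},{"tx": 0,"ty": 0,"tz": 0,"wx": 0,"wy": 0,"wz": 7.1,"claw": 40},{"tx": 0,"ty": 0,"tz": 0,"wx": 0,"wy": 0,"wz": 7.1,"claw": 40},{"tx": 0,"ty": 0,"tz": 0,"wx": 0,"wy": 0,"wz": 4.8,"claw": 40},{"tx": 0,"ty": 0,"tz": 0,"wx": 0,"wy": 0,"wz": 0,"claw": 40},{"tx": 0,"ty": 0,"tz": 0,"wx": 0,"wy": 0,"wz": 0,"claw": 40},{"tx": 0,"ty": 0,"tz": 0,"wx": 0,"wy": 0,"wz": 0,"claw": 40},{"tx": 0,"ty": 0,"tz": 0,"wx": 0,"wy": 0,"wz": 0,"claw": 40}])

```text
clock: 31.5
tcp_pos: [643.5, -51.8, 149.5]
orientation: [[0.03, 1.0, -0.0], [1.0, -0.03, 0.0], [0.0, -0.0, -1.0]]
force: [1.0, -0.6, 0.3]
opening: 71.7
```

```bash
python3 - <<'E'
from h import *
shot('wrist','w26')
E
python3 stop.py w26
```

```text
brass (306, 239, 42, 43) [ 649.8 -112.4] [40.4 36. ] 88.3
[ 649.8 -112.5] 1396 z 48.185249365215256
```

View pics/w26.png

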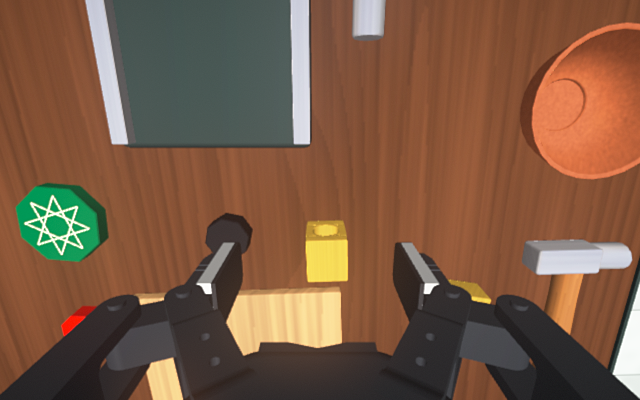

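Emit:
move_arm(increments=[{"tx": 0.0063,"ty": -0.0306,"tz": -0.02,"wx": 0,"wy": 0,"wz": 0,"claw": 60},{"tx": 0,"ty": -0.03,"tz": -0.03,"wx": 0,"wy": 0,"wz": 0,"claw": 60},{"tx": 0,"ty": 0,"tz": -0.03,"wx": 0,"wy": 0,"wz": 0,"claw": 60},{"tx": 0,"ty": 0,"tz": 0,"wx": 0,"wy": 0,"wz": 0,"claw": 60},{"tx": 0,"ty": 0,"tz": 0,"wx": 0,"wy": 0,"wz": 0,"claw": 60},{"tx": 0,"ty": 0,"tz": 0,"wx": 0,"wy": 0,"wz": 0,"claw": 60},{"tx": 0,"ty": 0,"tz": 0,"wx": 0,"wy": 0,"wz": 0,"claw": 60}])

```text
clock: 32.13
tcp_pos: [651.5, -111.8, 72.8]
orientation: [[0.028, 1.0, 0.004], [1.0, -0.028, -0.001], [-0.001, 0.004, -1.0]]
force: [0.8, 1.3, -0.0]
opening: 65.6
```

```bash
python3 - <<'E'
from h import *
shot('wrist','w27')
E
python3 stop.py w27
```

```text
brass (282, 198, 64, 67) [ 649.6 -112.7] [40.8 35.7] 89.9
[ 649.8 -112.8] 1407 z 48.19169720173096
```

View pics/w27.png

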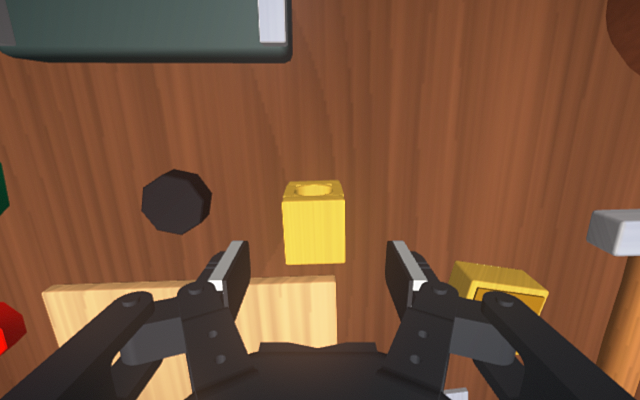

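Emit:
move_arm(increments=[{"tx": -0.0013,"ty": -0.0005,"tz": -0.025,"wx": 0,"wy": 0,"wz": 0,"claw": 60},{"tx": 0,"ty": 0,"tz": -0.018,"wx": 0,"wy": 0,"wz": 0,"claw": 60},{"tx": 0,"ty": 0,"tz": 0,"wx": 0,"wy": 0,"wz": 0,"claw": 60},{"tx": 0,"ty": 0,"tz": 0,"wx": 0,"wy": 0,"wz": 0,"claw": 60},{"tx": 0,"ty": 0,"tz": 0,"wx": 0,"wy": 0,"wz": 0,"claw": 60},{"tx": 0,"ty": 0,"tz": 0,"wx": 0,"wy": 0,"wz": 0,"claw": 150},{"tx": 0,"ty": 0,"tz": 0,"wx": 0,"wy": 0,"wz": 0,"claw": 255},{"tx": 0,"ty": 0,"tz": 0,"wx": 0,"wy": 0,"wz": 0,"claw": 255},{"tx": 0,"ty": 0,"tz": 0,"wx": 0,"wy": 0,"wz": 0,"claw": 255},{"tx": 0,"ty": 0,"tz": 0,"wx": 0,"wy": 0,"wz": 0,"claw": 255}])

```text
clock: 33.02
tcp_pos: [650.0, -113.0, 29.0]
orientation: [[0.029, 1.0, 0.003], [1.0, -0.029, -0.001], [-0.001, 0.003, -1.0]]
force: [0.3, 0.8, 5.5]
opening: 35.1
```

Emit:
move_arm(increments=[{"tx": 0,"ty": 0,"tz": 0.015,"wx": 0,"wy": 0,"wz": 0,"claw": 255},{"tx": 0,"ty": 0,"tz": 0.035,"wx": 0,"wy": 0,"wz": 0,"claw": 255},{"tx": 0,"ty": 0.02,"tz": 0,"wx": 0,"wy": 0,"wz": 0,"claw": 255},{"tx": 0,"ty": 0.03,"tz": 0,"wx": 0,"wy": 0,"wz": 0,"claw": 255},{"tx": 0.01,"ty": 0.03,"tz": 0,"wx": 0,"wy": 0,"wz": 0,"claw": 255},{"tx": 0.01,"ty": 0.02,"tz": 0,"wx": 0,"wy": 0,"wz": 0,"claw": 255},{"tx": 0.007,"ty": 0,"tz": 0,"wx": 0,"wy": 0,"wz": 0,"claw": 255},{"tx": 0,"ty": 0,"tz": 0,"wx": 0,"wy": 0,"wz": 0,"claw": 255},{"tx": 0,"ty": 0,"tz": 0,"wx": 0,"wy": 0,"wz": 0,"claw": 255},{"tx": 0,"ty": 0,"tz": 0,"wx": 0,"wy": 0,"wz": 0,"claw": 255},{"tx": 0,"ty": 0,"tz": 0,"wx": 0,"wy": 0,"wz": 0,"claw": 255},{"tx": 0,"ty": 0,"tz": 0,"wx": 0,"wy": 0,"wz": 0,"claw": 255}])

```text
clock: 34.02
tcp_pos: [675.1, -13.5, 77.0]
orientation: [[0.03, 1.0, -0.001], [1.0, -0.03, 0.0], [0.0, -0.001, -1.0]]
force: [-0.2, -0.1, -2.6]
opening: 34.6
```

```bash
python3 - <<'E'
from h import *
shot('wrist','w28');shot('scene','s28')
im=cv2.imread('pics/s28.png');cv2.imwrite('pics/s28c.png',cv2.resize(im[100:320,280:500],None,fx=2.6,fy=2.6,interpolation=cv2.INTER_CUBIC))
E
python3 stop.py w28 98
```

```text
brass (275, 228, 85, 82) [675.2 -12.4] [39.6 35.8] 88.7
[675.1 -12.4] 1354 z 96.13935094278544
```

View pics/w28.png

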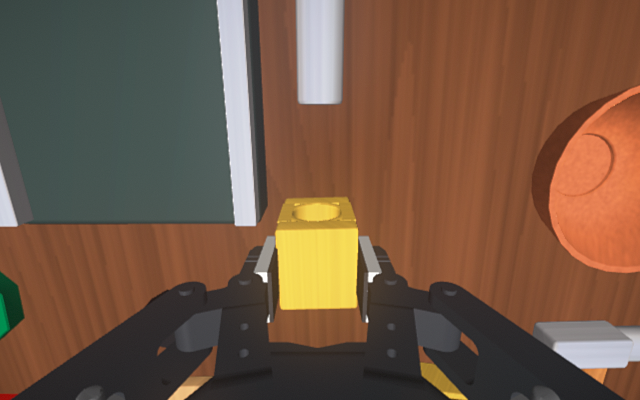

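View pics/s28c.png

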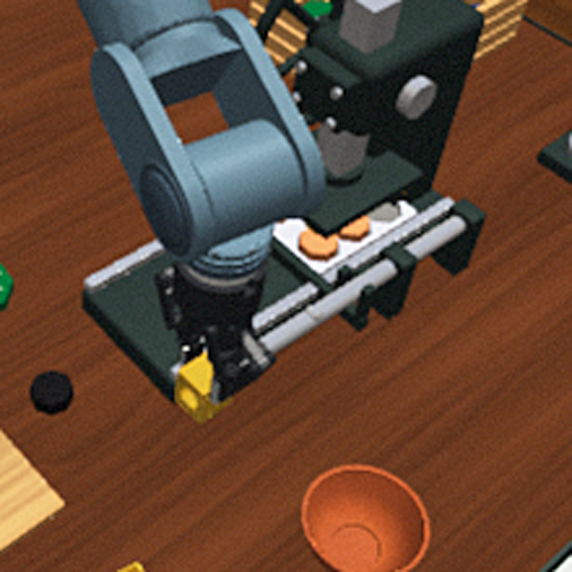

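```bash
python3 - <<'E'
from h import *
im=cv2.imread('pics/w28.png');c=cam('wrist',obsof('w28'));D=np.load('pics/w28.npy')
hsv=cv2.cvtColor(im,cv2.COLOR_BGR2HSV)
for r in (5,25,45,65,85,95):
    row=(hsv[r,:,1]<45)&(hsv[r,:,2]>90);xs=np.where(row[270:380])[0]+270
    l,h=xs.min(),xs.max()
    P=onz(c,((l+h)/2,r),75);zz=[depthpt(c,(u,r),D)[2] for u in range(int(l)+14,int(h)-13,3)]
    print(r,l,h,P.round(1),'w',(onz(c,(h+.5,r),77)-onz(c,(l-.5,r),77))[0].round(1),np.max(zz).round(1))
print([ (r,int(im[r,319].mean()),round(float(D[r,319]))) for r in range(94,112)])
print(depthpt(c,(319,98),D))
o,d=ray(c,(317,270));print('blocktop',[depthpt(c,(u,v),D)[2].round(1) for u,v in((300,240),(317,260),(335,290),(300,290))])
E
```

```text
5 296 343 [679.2  95.7  75. ] w 19.3 85.3
25 296 343 [679.   88.3  75. ] w 19.6 85.4
45 297 343 [679.   80.8  75. ] w 19.5 85.5
65 297 342 [678.5  72.9  75. ] w 19.4 85.4
85 297 342 [678.3  64.8  75. ] w 19.8 85.4
95 297 342 [678.2  60.7  75. ] w 19.9 85.4
[(94, 211, 128), (95, 210, 129), (96, 210, 129), (97, 210, 129), (98, 210, 129), (99, 211, 129), (100, 211, 129), (101, 212, 130), (102, 216, 130), (103, 186, 130), (104, 105, 131), (105, 86, 212), (106, 89, 211), (107, 89, 211), (108, 91, 212), (109, 89, 213), (110, 89, 211), (111, 90, 212)]
[677.89187898  59.31029482  85.12861099]
blocktop [np.float64(96.5), np.float64(96.1), np.float64(96.0), np.float64(96.1)]
```

Emit:
move_arm(increments=[{"tx": 0.001,"ty": 0.0,"tz": 0.0027,"wx": 0,"wy": 0,"wz": 0,"claw": 255},{"tx": 0.0004,"ty": 0.015,"tz": 0,"wx": 0,"wy": 0,"wz": 0,"claw": 255},{"tx": 0.0004,"ty": 0.015,"tz": 0,"wx": 0,"wy": 0,"wz": 0,"claw": 255},{"tx": 0.0004,"ty": 0.014,"tz": 0,"wx": 0,"wy": 0,"wz": 0,"claw": 255},{"tx": 0,"ty": 0,"tz": 0,"wx": 0,"wy": 0,"wz": 0,"claw": 255},{"tx": 0,"ty": 0,"tz": 0,"wx": 0,"wy": 0,"wz": 0,"claw": 255},{"tx": 0,"ty": 0,"tz": 0,"wx": 0,"wy": 0,"wz": 0,"claw": 255},{"tx": 0,"ty": 0,"tz": 0,"wx": 0,"wy": 0,"wz": 0,"claw": 255},{"tx": 0,"ty": 0,"tz": 0,"wx": 0,"wy": 0,"wz": 0,"claw": 255}])

```text
clock: 34.87
tcp_pos: [677.8, 31.0, 79.8]
orientation: [[0.029, 1.0, -0.0], [1.0, -0.029, -0.0], [-0.0, -0.0, -1.0]]
force: [-0.7, -0.1, -3.6]
opening: 35.0
```

```bash
cat > barm.py <<'E'
from h import *
import sys
t=sys.argv[1];shot('wrist',t)
im=cv2.imread(f'pics/{t}.png');c=cam('wrist',obsof(t));D=np.load(f'pics/{t}.npy')
hsv=cv2.cvtColor(im,cv2.COLOR_BGR2HSV);Q=[]
for r in range(5,int(sys.argv[2]),20):
    row=(hsv[r,:,1]<45)&(hsv[r,:,2]>90);xs=np.where(row[265:385])[0]+265
    l,h=xs.min(),xs.max()
    P=onz(c,((l+h)/2,r),75);zz=[depthpt(c,(u,r),D)[2] for u in range(int(l)+14,int(h)-13,3)]
    print(r,l,h,P.round(1),'w',(onz(c,(h+.5,r),77)-onz(c,(l-.5,r),77))[0].round(1),np.max(zz).round(1));Q.append(P)
Q=np.array(Q);print('fit x = a*y+b',np.polyfit(Q[:,1],Q[:,0],1).round(3))
print('top z',[depthpt(c,(u,v),D)[2].round(1) for u,v in((300,245),(317,260),(335,290),(300,290))])
E
python3 barm.py w29 130; python3 stop.py w29 99
```

```text
5 293 340 [680.5 141.   75. ] w 19.7 85.7
25 294 340 [680.5 133.5  75. ] w 19.6 85.4
45 294 339 [680.1 125.8  75. ] w 19.5 89.2
65 294 339 [679.8 117.8  75. ] w 19.8 87.5
85 295 338 [679.6 109.5  75. ] w 19.3 85.1
105 295 338 [679.3 101.   75. ] w 19.6 85.1
125 296 338 [679.3  92.1  75. ] w 19.5 85.2
fit x = a*y+b [2.90000e-02 6.76526e+02]
top z [np.float64(99.0), np.float64(99.1), np.float64(98.9), np.float64(99.0)]
brass (275, 226, 84, 84) [677.6  31.5] [40.9 36. ] 89.5
[677.7  31.5] 1420 z 98.90795585009528
```

View pics/w29.png

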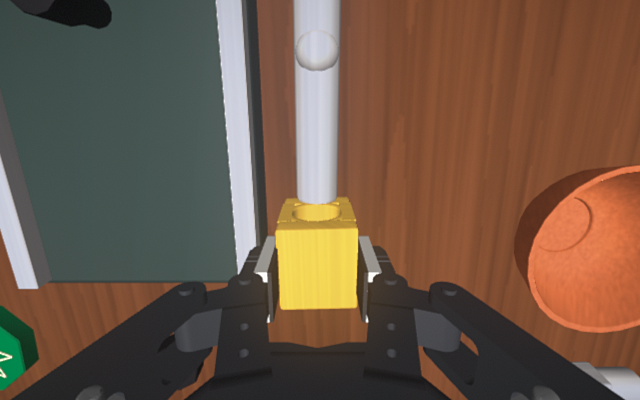

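Emit:
move_arm(increments=[{"tx": 0.0001,"ty": 0.005,"tz": -0.0004,"wx": 0,"wy": 0,"wz": 0,"claw": 255},{"tx": 0.0001,"ty": 0.005,"tz": 0,"wx": 0,"wy": 0,"wz": 0,"claw": 255},{"tx": 0.0002,"ty": 0.005,"tz": 0,"wx": 0,"wy": 0,"wz": 0,"claw": 255},{"tx": 0.0001,"ty": 0.005,"tz": 0,"wx": 0,"wy": 0,"wz": 0,"claw": 255},{"tx": 0,"ty": 0,"tz": 0,"wx": 0,"wy": 0,"wz": 0,"claw": 255},{"tx": 0,"ty": 0,"tz": 0,"wx": 0,"wy": 0,"wz": 0,"claw": 255}])

```text
clock: 35.42
tcp_pos: [678.3, 51.9, 79.4]
orientation: [[0.028, 1.0, 0.0], [1.0, -0.028, -0.0], [-0.0, 0.0, -1.0]]
force: [0.3, 0.3, -2.5]
opening: 34.6
```

```bash
python3 barm.py w30 150; python3 stop.py w30 99
```

```text
5 294 341 [681.3 161.8  75. ] w 19.6 85.4
25 294 340 [680.9 154.3  75. ] w 19.5 85.2
45 295 340 [680.9 146.6  75. ] w 19.4 85.2
65 295 339 [680.4 138.6  75. ] w 19.3 85.6
85 295 339 [680.2 130.4  75. ] w 19.7 85.3
105 296 339 [680.2 121.9  75. ] w 19.6 89.3
125 296 338 [679.7 113.   75. ] w 19.5 85.2
145 296 338 [679.4 103.9  75. ] w 19.8 85.2
fit x = a*y+b [3.00000e-02 6.76317e+02]
top z [np.float64(98.2), np.float64(98.5), np.float64(98.7), np.float64(98.6)]
brass (275, 226, 84, 84) [678.1  52.5] [40.7 35.9] 89.5
[678.2  52.4] 1404 z 98.55070437782612
```

View pics/w30.png

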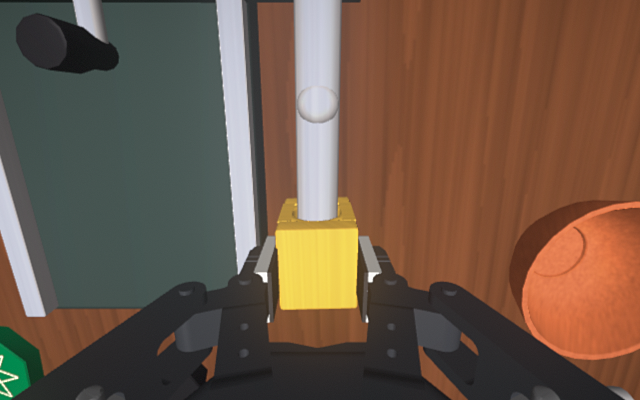

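Emit:
move_arm(increments=[{"tx": 0.0002,"ty": 0.005,"tz": 0,"wx": 0,"wy": 0,"wz": 0,"claw": 255},{"tx": 0.0001,"ty": 0.005,"tz": 0,"wx": 0,"wy": 0,"wz": 0,"claw": 255},{"tx": 0.0002,"ty": 0.005,"tz": 0,"wx": 0,"wy": 0,"wz": 0,"claw": 255},{"tx": 0.0001,"ty": 0.005,"tz": 0,"wx": 0,"wy": 0,"wz": 0,"claw": 255},{"tx": 0.0002,"ty": 0.005,"tz": 0,"wx": 0,"wy": 0,"wz": 0,"claw": 255},{"tx": 0.0001,"ty": 0.005,"tz": 0,"wx": 0,"wy": 0,"wz": 0,"claw": 255},{"tx": 0.0002,"ty": 0.005,"tz": 0,"wx": 0,"wy": 0,"wz": 0,"claw": 255},{"tx": 0.0001,"ty": 0.005,"tz": 0,"wx": 0,"wy": 0,"wz": 0,"claw": 255},{"tx": 0,"ty": 0,"tz": 0,"wx": 0,"wy": 0,"wz": 0,"claw": 255},{"tx": 0,"ty": 0,"tz": 0,"wx": 0,"wy": 0,"wz": 0,"claw": 255},{"tx": 0,"ty": 0,"tz": 0,"wx": 0,"wy": 0,"wz": 0,"claw": 255}])

```text
clock: 36.38
tcp_pos: [679.5, 91.3, 79.4]
orientation: [[0.029, 1.0, -0.0], [1.0, -0.029, -0.0], [-0.0, -0.0, -1.0]]
force: [-0.7, -0.6, -3.4]
opening: 34.7
```

```bash
python3 barm.py w31 150; python3 stop.py w31 99; python3 - <<'E'
from h import *
o,im,D=shot('top','t31');c=cam('top')
cv2.imwrite('pics/t31c.png',cv2.resize(im[120:280,130:400],None,fx=2.9,fy=2.9,interpolation=cv2.INTER_CUBIC))
E
```

```text
5 293 340 [682.2 201.2  75. ] w 19.6 85.4
25 294 340 [682.2 193.7  75. ] w 19.5 85.4
45 265 371 [682.4 186.   75. ] w 45.2 94.3
65 265 370 [681.9 178.   75. ] w 45.5 94.3
85 295 339 [681.5 169.8  75. ] w 19.7 85.4
105 295 338 [681.  161.3  75. ] w 19.6 85.1
125 296 338 [681.  152.4  75. ] w 19.5 85.6
145 296 338 [680.7 143.3  75. ] w 19.8 85.3
fit x = a*y+b [3.00000e-02 6.76373e+02]
top z [np.float64(98.4), np.float64(98.6), np.float64(98.3), np.float64(98.5)]
brass (275, 226, 84, 84) [679.3  92. ] [40.7 35.9] 89.5
[679.4  91.9] 1403 z 98.52585803833283
```

View pics/w31.png

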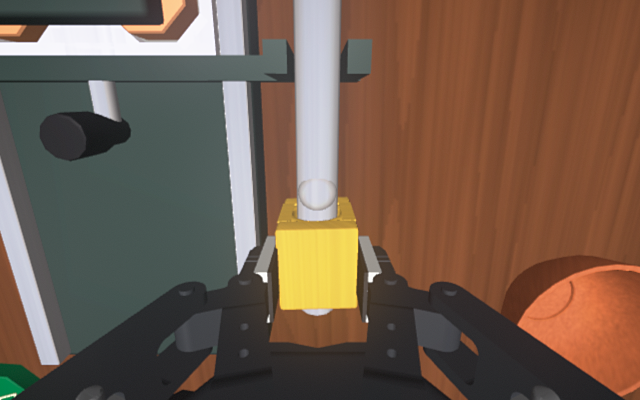

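View pics/t31c.png

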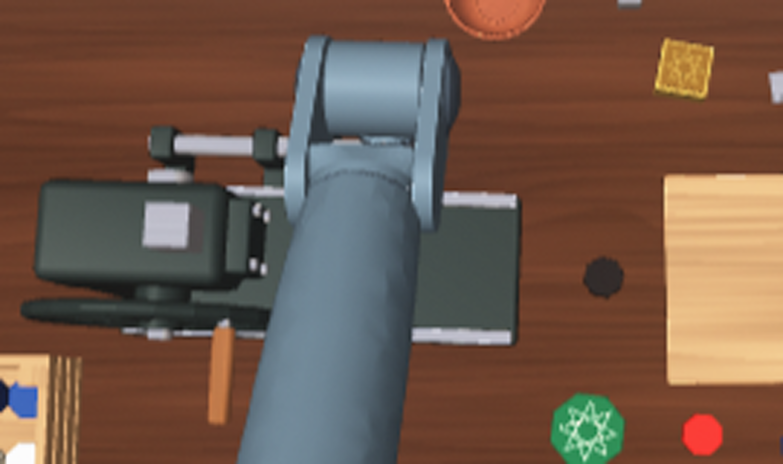

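Emit:
move_arm(increments=[{"tx": 0,"ty": 0,"tz": 0,"wx": 0,"wy": 0,"wz": 0,"claw": 130},{"tx": 0,"ty": 0,"tz": 0,"wx": 0,"wy": 0,"wz": 0,"claw": 110},{"tx": 0,"ty": 0,"tz": 0,"wx": 0,"wy": 0,"wz": 0,"claw": 110},{"tx": 0,"ty": 0,"tz": 0,"wx": 0,"wy": 0,"wz": 0,"claw": 110},{"tx": -0.0003,"ty": -0.012,"tz": 0,"wx": 0,"wy": 0,"wz": 0,"claw": 110},{"tx": -0.0004,"ty": -0.015,"tz": 0,"wx": 0,"wy": 0,"wz": 0,"claw": 110},{"tx": -0.0004,"ty": -0.015,"tz": 0,"wx": 0,"wy": 0,"wz": 0,"claw": 110},{"tx": 0,"ty": 0,"tz": -0.006,"wx": 0,"wy": 0,"wz": 0,"claw": 150},{"tx": 0,"ty": 0,"tz": 0,"wx": 0,"wy": 0,"wz": 0,"claw": 168},{"tx": 0,"ty": 0,"tz": 0,"wx": 0,"wy": 0,"wz": 0,"claw": 168},{"tx": 0,"ty": 0,"tz": 0,"wx": 0,"wy": 0,"wz": 0,"claw": 168}])

```text
clock: 37.4
tcp_pos: [678.2, 49.5, 73.1]
orientation: [[0.029, 1.0, -0.001], [1.0, -0.029, 0.0], [0.0, -0.001, -1.0]]
force: [0.3, 0.6, -0.6]
opening: 29.6
```

```bash
python3 - <<'E'
from h import *
shot('wrist','w32')
E
python3 stop.py w32 97
```

```text
brass (269, 129, 95, 102) [679.4  90.8] [35.6 39.8] 0.2
[679.4  90.8] 1382 z 97.20815797976084
```

View pics/w32.png

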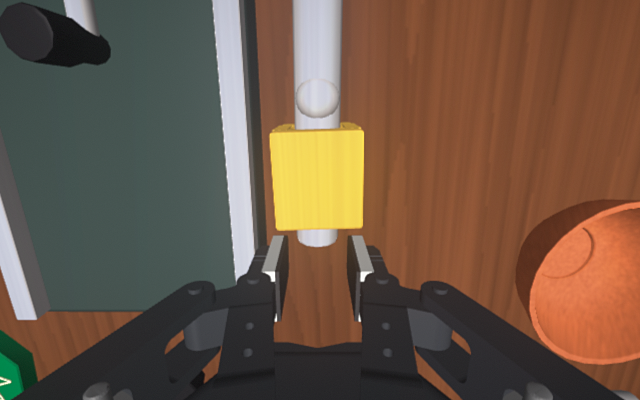

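Emit:
move_arm(increments=[{"tx": 0.0002,"ty": 0.005,"tz": 0,"wx": 0,"wy": 0,"wz": 0,"claw": 168},{"tx": 0.0002,"ty": 0.005,"tz": 0,"wx": 0,"wy": 0,"wz": 0,"claw": 168},{"tx": 0.0001,"ty": 0.004,"tz": 0,"wx": 0,"wy": 0,"wz": 0,"claw": 168},{"tx": 0.0001,"ty": 0.004,"tz": 0,"wx": 0,"wy": 0,"wz": 0,"claw": 168},{"tx": 0.0001,"ty": 0.003,"tz": 0,"wx": 0,"wy": 0,"wz": 0,"claw": 168},{"tx": 0.0001,"ty": 0.003,"tz": 0,"wx": 0,"wy": 0,"wz": 0,"claw": 168},{"tx": 0.0001,"ty": 0.003,"tz": 0,"wx": 0,"wy": 0,"wz": 0,"claw": 168},{"tx": 0.0001,"ty": 0.003,"tz": 0,"wx": 0,"wy": 0,"wz": 0,"claw": 168}])

```text
clock: 38.12
tcp_pos: [679.5, 79.7, 73.5]
orientation: [[0.029, 1.0, 0.0], [1.0, -0.029, 0.0], [0.0, 0.0, -1.0]]
force: [-0.1, -1.8, 1.4]
opening: 29.1
```

```bash
python3 - <<'E'
from h import *
shot('wrist','w33')
E
python3 stop.py w33 97
```

```text
brass (272, 172, 94, 82) [680.6 107.6] [34.7 36.5] 88.3
[680.7 106.1] 1084 z 98.81908327072607
brass (273, 157, 91, 9) [681.  129.3] [ 3.1 34.6] 88.4
[681.3 129.8] 64 z 98.81908327072607
```

View pics/w33.png

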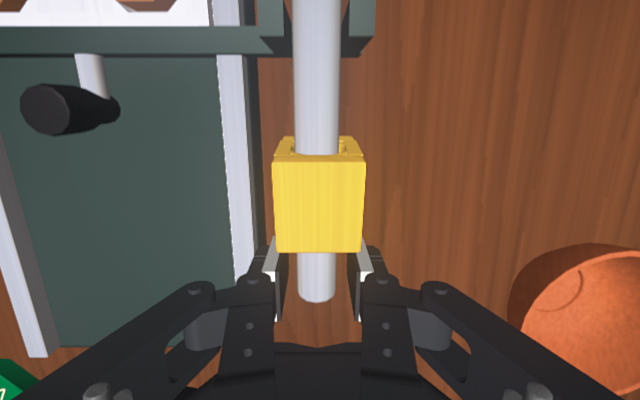

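Emit:
move_arm(increments=[{"tx": 0.0001,"ty": 0.004,"tz": 0,"wx": 0,"wy": 0,"wz": 0,"claw": 168},{"tx": 0.0001,"ty": 0.004,"tz": 0,"wx": 0,"wy": 0,"wz": 0,"claw": 168},{"tx": 0.0001,"ty": 0.004,"tz": 0,"wx": 0,"wy": 0,"wz": 0,"claw": 168},{"tx": 0.0001,"ty": 0.004,"tz": 0,"wx": 0,"wy": 0,"wz": 0,"claw": 168},{"tx": 0.0001,"ty": 0.004,"tz": 0,"wx": 0,"wy": 0,"wz": 0,"claw": 168},{"tx": 0.0001,"ty": 0.004,"tz": 0,"wx": 0,"wy": 0,"wz": 0,"claw": 168}])

```text
clock: 38.67
tcp_pos: [680.0, 104.0, 73.4]
orientation: [[0.029, 1.0, 0.0], [1.0, -0.029, 0.0], [0.0, 0.0, -1.0]]
force: [-0.3, -0.9, 1.0]
opening: 29.4
```

```bash
python3 - <<'E'
from h import *
shot('wrist','w34');o,im,D=shot('top','t34')
cv2.imwrite('pics/t34c.png',cv2.resize(im[120:280,130:400],None,fx=2.9,fy=2.9,interpolation=cv2.INTER_CUBIC))
c=cam('top');K,E=c;h,w=D.shape
u,v=np.meshgrid(np.arange(w),np.arange(h))
W=(np.stack([(u-K[0,2])/K[0,0],(v-K[1,2])/K[1,1],np.ones_like(u,float)],-1)*D[...,None])@E[:3,:3].T+E[:3,3]
S=W[(D>0)&(W[...,2]>285)&(W[...,0]>480)&(W[...,1]>60)&(W[...,1]<235)]
for x0 in range(480,760,20):
    q=S[(S[:,0]>=x0)&(S[:,0]<x0+20)]
    if len(q): i=q[:,1].argmax();print(x0,'max y',q[i].round(0),'zmin',q[:,2].min().round(0))
E
python3 stop.py w34 97
```

```text
480 max y [496. 233. 320.] zmin 286.0
500 max y [505. 235. 325.] zmin 285.0
520 max y [521. 149. 446.] zmin 428.0
540 max y [550. 150. 415.] zmin 366.0
560 max y [567. 160. 393.] zmin 373.0
580 max y [592. 160. 404.] zmin 392.0
600 max y [604. 160. 408.] zmin 393.0
620 max y [639. 160. 392.] zmin 331.0
640 max y [654. 159. 387.] zmin 286.0
660 max y [678. 168. 347.] zmin 347.0
680 max y [680. 168. 347.] zmin 347.0
700 max y [705. 158. 363.] zmin 337.0
720 max y [723. 144. 333.] zmin 333.0
brass (275, 154, 93, 99) [682.3 135.6] [41.2 36.2] 88.4
[683.4 137.4] 1301 z 98.55886300766073
```

View pics/w34.png

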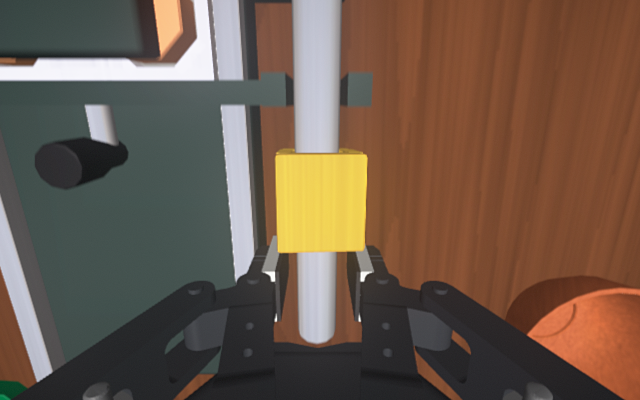

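View pics/t34c.png

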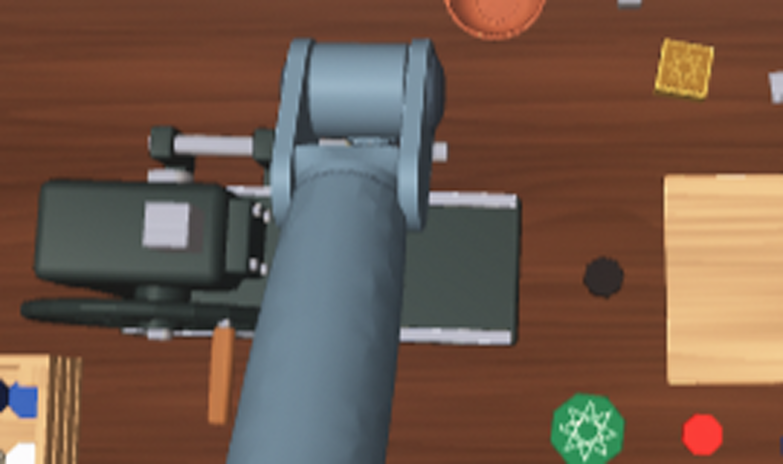

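Emit:
move_arm(increments=[{"tx": 0.0001,"ty": 0.003,"tz": 0,"wx": 0,"wy": 0,"wz": 0,"claw": 168},{"tx": 0.0001,"ty": 0.003,"tz": 0,"wx": 0,"wy": 0,"wz": 0,"claw": 168},{"tx": 0.0001,"ty": 0.003,"tz": 0,"wx": 0,"wy": 0,"wz": 0,"claw": 168},{"tx": 0.0001,"ty": 0.003,"tz": 0,"wx": 0,"wy": 0,"wz": 0,"claw": 168},{"tx": 0,"ty": 0.0015,"tz": 0,"wx": 0,"wy": 0,"wz": 0,"claw": 168},{"tx": 0,"ty": 0,"tz": 0,"wx": 0,"wy": 0,"wz": 0,"claw": 168}])

```text
clock: 39.27
tcp_pos: [680.3, 117.5, 73.4]
orientation: [[0.028, 1.0, -0.0], [1.0, -0.028, 0.0], [0.0, -0.0, -1.0]]
force: [0.0, 0.2, 0.2]
opening: 29.3
```

```bash
python3 - <<'E'
from h import *
shot('wrist','w35')
E
python3 stop.py w35 97
```

```text
brass (279, 156, 92, 97) [683.7 148.7] [40.4 35.3] 88.4
[683.6 149.1] 1378 z 97.13172590692055
```

View pics/w35.png

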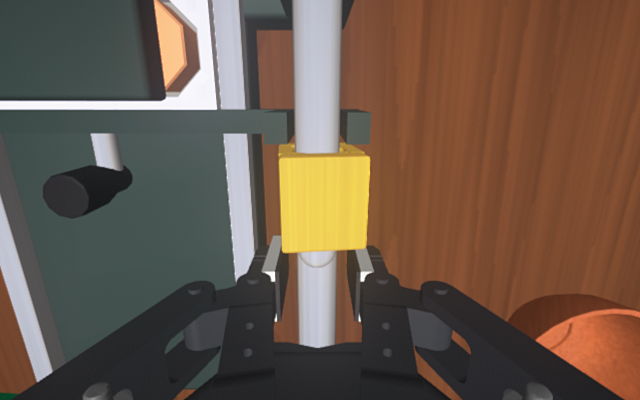

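Emit:
move_arm(increments=[{"tx": 0,"ty": 0.0015,"tz": 0,"wx": 0,"wy": 0,"wz": 0,"claw": 168},{"tx": 0,"ty": 0.001,"tz": 0,"wx": 0,"wy": 0,"wz": 0,"claw": 168},{"tx": 0,"ty": 0.001,"tz": 0,"wx": 0,"wy": 0,"wz": 0,"claw": 168},{"tx": 0,"ty": 0,"tz": 0,"wx": 0,"wy": 0,"wz": 0,"claw": 168}])

```text
clock: 39.65
tcp_pos: [680.5, 120.3, 73.5]
orientation: [[0.029, 1.0, 0.0], [1.0, -0.029, -0.0], [-0.0, 0.0, -1.0]]
force: [0.1, -1.3, -0.3]
opening: 29.1
```

```bash
python3 - <<'E'
from h import *
shot('wrist','w36')
im=cv2.imread('pics/w36.png');cv2.imwrite('pics/w36c.png',cv2.resize(im[90:300,220:420],None,fx=2.8,fy=2.8,interpolation=cv2.INTER_CUBIC))
E
python3 stop.py w36 97
```

```text
brass (279, 158, 91, 97) [683.7 150.6] [40.6 35.4] 88.3
[683.7 151.2] 1377 z 97.00834124528029
```

View pics/w36c.png

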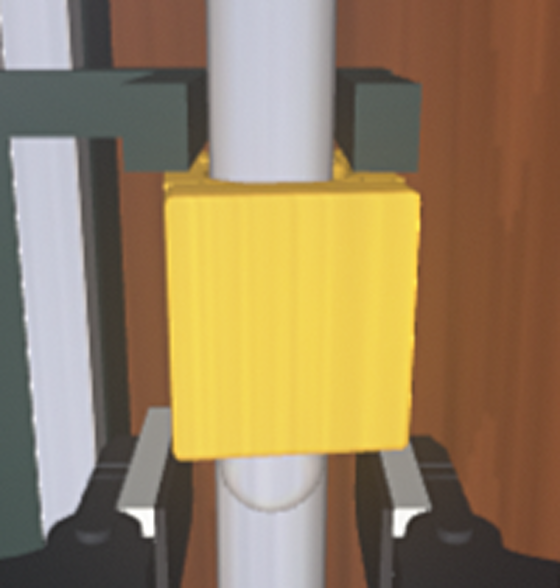

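Emit:
move_arm(increments=[{"tx": 0,"ty": 0.001,"tz": 0,"wx": 0,"wy": 0,"wz": 0,"claw": 168},{"tx": 0,"ty": 0.001,"tz": 0,"wx": 0,"wy": 0,"wz": 0,"claw": 168},{"tx": 0,"ty": 0.001,"tz": 0,"wx": 0,"wy": 0,"wz": 0,"claw": 168}])

```text
clock: 39.95
tcp_pos: [680.5, 122.9, 73.5]
orientation: [[0.029, 1.0, 0.0], [1.0, -0.029, -0.001], [-0.001, 0.0, -1.0]]
force: [0.2, -6.4, 1.4]
opening: 29.3
```

```bash
python3 - <<'E'
from h import *
shot('wrist','w37')
im=cv2.imread('pics/w37.png');cv2.imwrite('pics/w37c.png',cv2.resize(im[90:300,220:420],None,fx=2.8,fy=2.8,interpolation=cv2.INTER_CUBIC))
c=cam('wrist',obsof('w37'));D=np.load('pics/w37.npy')
for r in range(240,290,4): print(r,depthpt(c,(317,r),D).round(1),end=' ')
E
python3 stop.py w37 97
```

```text
240 [680.7 139.6  97.4] 244 [680.6 138.   97.8] 248 [680.6 136.1  97.7] 252 [680.5 133.8  96.8] 256 [680.3 127.2  87.6] 260 [680.3 125.7  88.6] 264 [680.2 123.9  88.9] 268 [680.2 121.9  89.1] 272 [680.1 120.   89.3] 276 [680.  116.6  87.1] 280 [679.9 113.4  85.2] 284 [679.9 111.3  85.4] 288 [679.8 109.1  85.4] brass (279, 158, 91, 97) [683.7 153.3] [40.6 35.4] 88.3
[683.7 153.7] 1379 z 97.0423111158989
```

View pics/w37c.png

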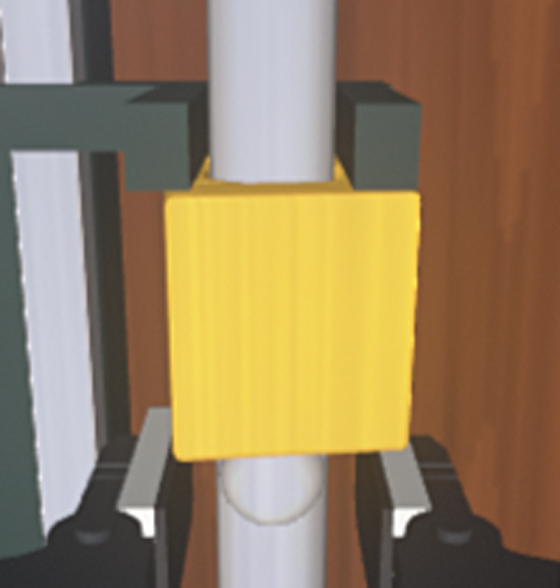

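Emit:
move_arm(increments=[{"tx": -0.0003,"ty": -0.01,"tz": 0,"wx": 0,"wy": 0,"wz": 0,"claw": 165},{"tx": -0.0006,"ty": -0.02,"tz": 0,"wx": 0,"wy": 0,"wz": 0,"claw": 150},{"tx": 0,"ty": 0,"tz": 0.02,"wx": 0,"wy": 0,"wz": 0,"claw": 150},{"tx": 0,"ty": 0,"tz": 0.035,"wx": 0,"wy": 0,"wz": 0,"claw": 150},{"tx": 0,"ty": 0,"tz": 0.035,"wx": 0,"wy": 0,"wz": 0,"claw": 150},{"tx": 0,"ty": 0,"tz": 0,"wx": 0,"wy": 0,"wz": 0,"claw": 200},{"tx": 0,"ty": 0,"tz": 0,"wx": 0,"wy": 0,"wz": 0,"claw": 255},{"tx": 0,"ty": 0,"tz": 0,"wx": 0,"wy": 0,"wz": 0,"claw": 255}])

```text
clock: 40.67
tcp_pos: [679.2, 93.4, 163.1]
orientation: [[0.029, 1.0, -0.0], [1.0, -0.029, 0.001], [0.001, -0.0, -1.0]]
force: [-0.6, -0.2, -0.4]
opening: 0.7
```

```bash
python3 - <<'E'
from h import *
shot('wrist','w38')
c=cam('wrist',obsof('w38'));D=np.load('pics/w38.npy')
E
python3 stop.py w38 97
```

```text
brass (295, 88, 56, 64) [683.8 153. ] [39.8 35.6] 88.3
[683.8 153.2] 1363 z 97.10577891012508
```

View pics/w38.png

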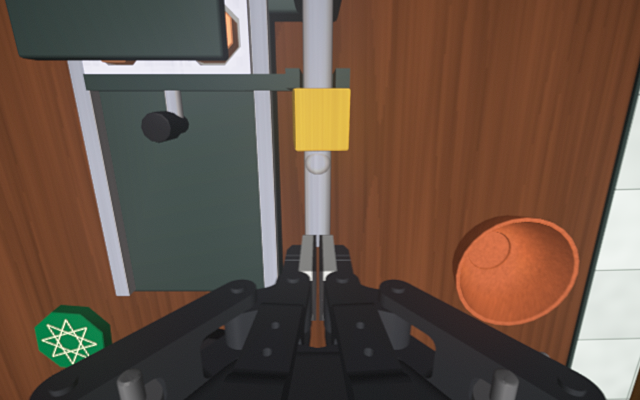

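Emit:
move_arm(increments=[{"tx": 0,"ty": 0,"tz": 0.04,"wx": 0,"wy": 0,"wz": 0,"claw": 255},{"tx": 0,"ty": 0,"tz": 0.04,"wx": 0,"wy": 0,"wz": 0,"claw": 255},{"tx": -0.015,"ty": 0,"tz": 0.035,"wx": 0,"wy": 0,"wz": 0,"claw": 255},{"tx": -0.015,"ty": 0,"tz": 0.035,"wx": 0,"wy": 0,"wz": 0,"claw": 255},{"tx": -0.02,"ty": 0,"tz": 0.035,"wx": 0,"wy": 0,"wz": 0,"claw": 255},{"tx": -0.02,"ty": 0,"tz": 0.035,"wx": 0,"wy": 0,"wz": 0,"claw": 255},{"tx": -0.03,"ty": 0,"tz": 0.025,"wx": 0,"wy": 0,"wz": 0,"claw": 255},{"tx": -0.035,"ty": 0,"tz": 0,"wx": 0,"wy": 0,"wz": 0,"claw": 255},{"tx": -0.035,"ty": 0,"tz": 0,"wx": 0,"wy": 0,"wz": 0,"claw": 255},{"tx": -0.035,"ty": 0,"tz": 0,"wx": 0,"wy": 0,"wz": 0,"claw": 255},{"tx": -0.035,"ty": 0.02,"tz": 0,"wx": 0,"wy": 0,"wz": 0,"claw": 255},{"tx": -0.01,"ty": 0.03,"tz": 0,"wx": 0,"wy": 0,"wz": 0,"claw": 255}])

```text
clock: 41.72
tcp_pos: [426.2, 142.8, 406.9]
orientation: [[0.032, 0.999, -0.002], [0.999, -0.032, -0.0], [-0.0, -0.002, -1.0]]
force: [0.5, -0.2, 0.4]
opening: -0.1
```

Emit:
move_arm(increments=[{"tx": 0,"ty": 0.03,"tz": 0,"wx": 0,"wy": 0,"wz": 0,"claw": 255},{"tx": 0,"ty": 0.01,"tz": 0,"wx": 0,"wy": 0,"wz": 0,"claw": 255},{"tx": 0,"ty": 0,"tz": 0,"wx": 0,"wy": 0,"wz": 0,"claw": 255},{"tx": 0,"ty": 0,"tz": 0,"wx": 0,"wy": 0,"wz": 0,"claw": 255},{"tx": 0,"ty": 0,"tz": 0,"wx": 0,"wy": 0,"wz": 0,"claw": 255}])

```text
clock: 42.13
tcp_pos: [429.8, 182.6, 407.5]
orientation: [[0.03, 1.0, -0.002], [1.0, -0.03, -0.001], [-0.001, -0.002, -1.0]]
force: [0.5, 0.2, 0.5]
opening: 0.1
```

```bash
python3 - <<'E'
from h import *
o,im,D=shot('wrist','w39');c=cam('wrist',obsof('w39'))
hsv=cv2.cvtColor(im,cv2.COLOR_BGR2HSV);K,E=c;h,w=D.shape
u,v=np.meshgrid(np.arange(w),np.arange(h))
W=(np.stack([(u-K[0,2])/K[0,0],(v-K[1,2])/K[1,1],np.ones_like(u,float)],-1)*D[...,None])@E[:3,:3].T+E[:3,3]
m=(W[...,2]>285)&(W[...,2]<330)&(hsv[...,0]<20)&(hsv[...,1]>100)&(hsv[...,2]>60)&(W[...,0]<500)
print(m.sum(),W[m].min(0).round(0),W[m].max(0).round(0),np.median(W[m],0).round(1))
q=W[m]
for x0 in range(385,480,10):
    s=q[(q[:,0]>=x0)&(q[:,0]<x0+10)]
    if len(s): print(x0,len(s),s[:,1].min().round(0),s[:,1].max().round(0),s[:,2].max().round(1))
E
```

```text
2439 [406. 211. 302.] [486. 231. 315.] [447. 222. 311.]
405 219 213.0 230.0 313.0
415 301 214.0 230.0 313.5
425 314 212.0 231.0 314.1
435 328 212.0 230.0 314.0
445 325 212.0 230.0 314.4
455 318 212.0 230.0 314.5
465 326 211.0 230.0 315.1
475 299 212.0 229.0 313.7
```

View pics/w39.png

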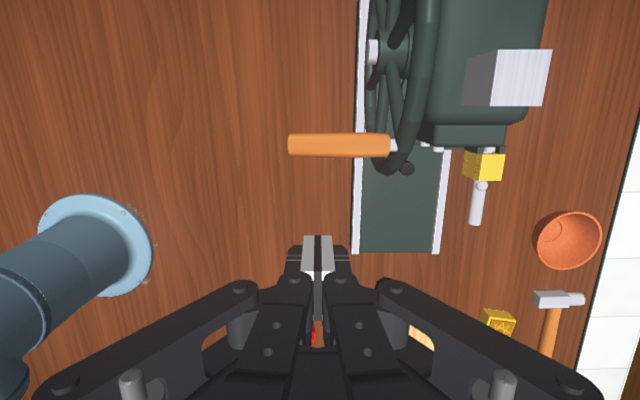

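Emit:
move_arm(increments=[{"tx": 0.006,"ty": 0.019,"tz": 0,"wx": 0,"wy": 0,"wz": 0,"claw": 255},{"tx": 0,"ty": 0.017,"tz": 0,"wx": 0,"wy": 0,"wz": 0,"claw": 255},{"tx": 0,"ty": 0,"tz": -0.03,"wx": 0,"wy": 0,"wz": 0,"claw": 255},{"tx": 0,"ty": 0,"tz": -0.03,"wx": 0,"wy": 0,"wz": 0,"claw": 255},{"tx": 0,"ty": 0,"tz": -0.015,"wx": 0,"wy": 0,"wz": 0,"claw": 255},{"tx": 0,"ty": 0,"tz": 0,"wx": 0,"wy": 0,"wz": 0,"claw": 255},{"tx": 0,"ty": 0,"tz": 0,"wx": 0,"wy": 0,"wz": 0,"claw": 255},{"tx": 0,"ty": 0,"tz": 0,"wx": 0,"wy": 0,"wz": 0,"claw": 255}])

```text
clock: 42.85
tcp_pos: [436.4, 219.0, 335.0]
orientation: [[0.03, 1.0, 0.002], [1.0, -0.03, 0.0], [0.001, 0.002, -1.0]]
force: [0.2, -0.4, 0.6]
opening: 0.0
```

```bash
python3 - <<'E'
from h import *
shot('wrist','w40')
E
```

```text
(no output)
```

View pics/w40.png

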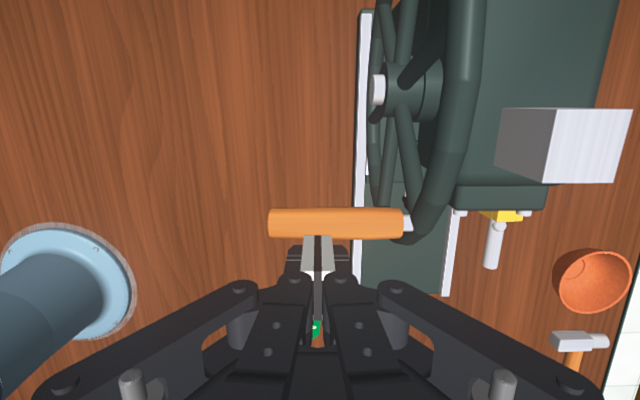

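Emit:
move_arm(increments=[{"tx": 0,"ty": 0.003,"tz": -0.015,"wx": 0,"wy": 0,"wz": 0,"claw": 255},{"tx": 0,"ty": 0,"tz": -0.005,"wx": 0,"wy": 0,"wz": 0,"claw": 255},{"tx": 0,"ty": 0,"tz": 0,"wx": 0,"wy": 0,"wz": 0,"claw": 255},{"tx": 0,"ty": -0.002,"tz": -0.003,"wx": 0,"wy": 0,"wz": 0,"claw": 255},{"tx": 0,"ty": -0.002,"tz": -0.003,"wx": 0,"wy": 0,"wz": 0,"claw": 255},{"tx": 0,"ty": -0.0025,"tz": -0.003,"wx": 0,"wy": 0,"wz": 0,"claw": 255}])

```text
clock: 43.4
tcp_pos: [435.9, 215.4, 306.5]
orientation: [[0.029, 1.0, 0.002], [1.0, -0.029, -0.001], [-0.001, 0.002, -1.0]]
force: [-3.9, -3.8, 7.0]
opening: 0.3
```

Emit:
move_arm(increments=[{"tx": 0,"ty": -0.003,"tz": -0.004,"wx": 0,"wy": 0,"wz": 0,"claw": 255},{"tx": 0,"ty": -0.003,"tz": -0.004,"wx": 0,"wy": 0,"wz": 0,"claw": 255},{"tx": 0,"ty": -0.003,"tz": -0.004,"wx": 0,"wy": 0,"wz": 0,"claw": 255},{"tx": 0,"ty": -0.0026,"tz": -0.004,"wx": 0,"wy": 0,"wz": 0,"claw": 255},{"tx": 0,"ty": -0.0023,"tz": -0.004,"wx": 0,"wy": 0,"wz": 0,"claw": 255}])

```text
clock: 43.82
tcp_pos: [436.2, 200.8, 286.6]
orientation: [[0.029, 1.0, 0.003], [1.0, -0.029, -0.002], [-0.002, 0.003, -1.0]]
force: [-2.3, -5.4, 6.5]
opening: 0.1
```

```bash
python3 - <<'E'
from h import *
shot('wrist','w41')
E
```

```text
(no output)
```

View pics/w41.png

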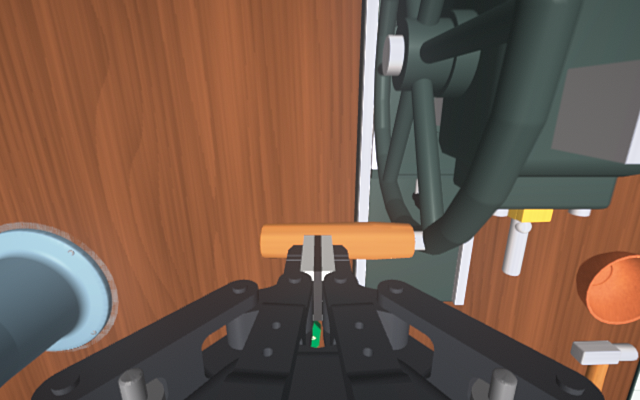

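Emit:
move_arm(increments=[{"tx": 0,"ty": 0.001,"tz": -0.004,"wx": 0,"wy": 0,"wz": 0,"claw": 255},{"tx": 0,"ty": 0.0005,"tz": -0.004,"wx": 0,"wy": 0,"wz": 0,"claw": 255},{"tx": 0,"ty": -0.0017,"tz": -0.004,"wx": 0,"wy": 0,"wz": 0,"claw": 255},{"tx": 0,"ty": -0.0016,"tz": -0.004,"wx": 0,"wy": 0,"wz": 0,"claw": 255},{"tx": 0,"ty": -0.0015,"tz": -0.004,"wx": 0,"wy": 0,"wz": 0,"claw": 255},{"tx": 0,"ty": -0.0013,"tz": -0.004,"wx": 0,"wy": 0,"wz": 0,"claw": 255}])

```text
clock: 44.37
tcp_pos: [436.4, 197.0, 261.4]
orientation: [[0.029, 1.0, 0.003], [1.0, -0.029, -0.0], [-0.0, 0.003, -1.0]]
force: [1.9, -2.3, 3.9]
opening: 0.1
```

```bash
python3 - <<'E'
from h import *
shot('wrist','w42')
E
```

```text
(no output)
```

View pics/w42.png

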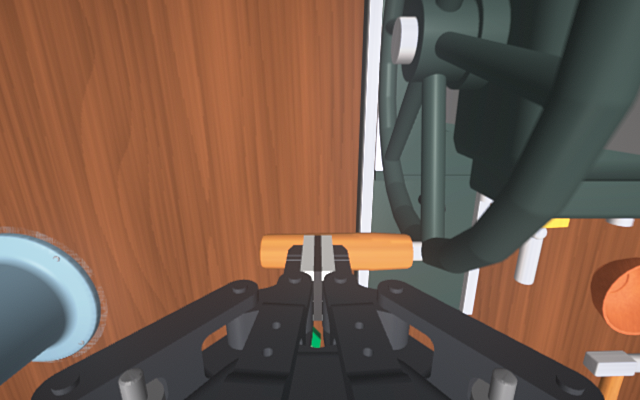

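Emit:
move_arm(increments=[{"tx": 0,"ty": -0.001,"tz": -0.004,"wx": 0,"wy": 0,"wz": 0,"claw": 255},{"tx": 0,"ty": -0.001,"tz": -0.004,"wx": 0,"wy": 0,"wz": 0,"claw": 255},{"tx": 0,"ty": -0.0008,"tz": -0.004,"wx": 0,"wy": 0,"wz": 0,"claw": 255},{"tx": 0,"ty": -0.0005,"tz": -0.004,"wx": 0,"wy": 0,"wz": 0,"claw": 255},{"tx": 0,"ty": -0.0003,"tz": -0.004,"wx": 0,"wy": 0,"wz": 0,"claw": 255},{"tx": 0,"ty": 0,"tz": -0.004,"wx": 0,"wy": 0,"wz": 0,"claw": 255},{"tx": 0,"ty": 0,"tz": -0.004,"wx": 0,"wy": 0,"wz": 0,"claw": 255},{"tx": 0,"ty": 0,"tz": -0.004,"wx": 0,"wy": 0,"wz": 0,"claw": 255}])

```text
clock: 45.08
tcp_pos: [435.3, 193.9, 227.8]
orientation: [[0.029, 1.0, -0.0], [1.0, -0.029, 0.0], [0.0, -0.0, -1.0]]
force: [0.3, -2.2, 2.3]
opening: 0.2
```

```bash
python3 - <<'E'
from h import *
shot('wrist','w43');shot('scene','s43')
im=cv2.imread('pics/s43.png');cv2.imwrite('pics/s43c.png',cv2.resize(im[40:280,280:520],None,fx=2.4,fy=2.4,interpolation=cv2.INTER_CUBIC))
E
```

```text
(no output)
```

View pics/w43.png

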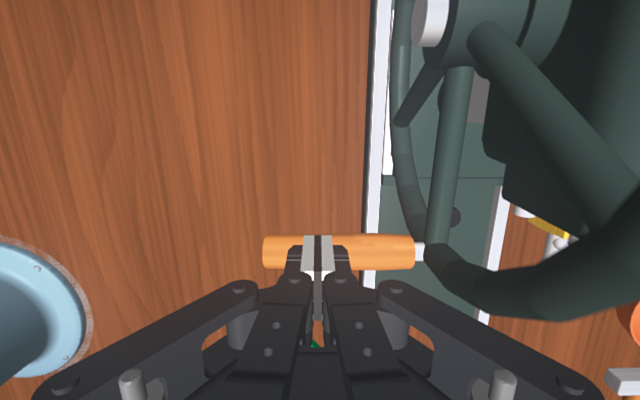

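View pics/s43c.png

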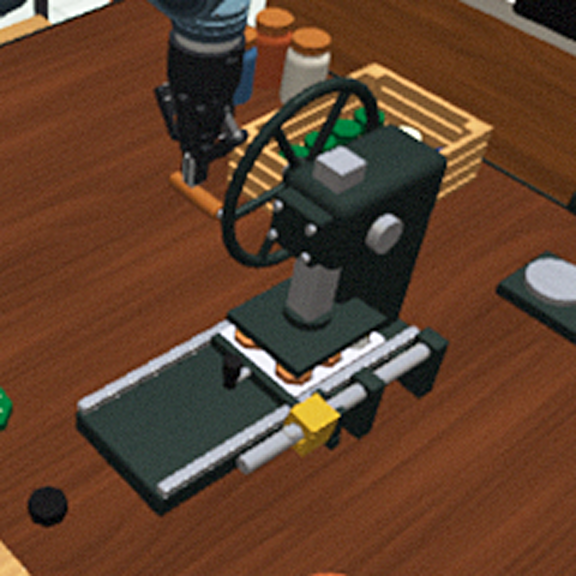

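Emit:
move_arm(increments=[{"tx": 0,"ty": 0.0003,"tz": -0.004,"wx": 0,"wy": 0,"wz": 0,"claw": 255},{"tx": 0,"ty": 0.0004,"tz": -0.004,"wx": 0,"wy": 0,"wz": 0,"claw": 255},{"tx": 0,"ty": 0.0005,"tz": -0.004,"wx": 0,"wy": 0,"wz": 0,"claw": 255},{"tx": 0,"ty": 0.0006,"tz": -0.003,"wx": 0,"wy": 0,"wz": 0,"claw": 255},{"tx": 0,"ty": 0.0005,"tz": -0.002,"wx": 0,"wy": 0,"wz": 0,"claw": 255}])

```text
clock: 45.6
tcp_pos: [435.4, 195.8, 211.1]
orientation: [[0.029, 1.0, -0.001], [1.0, -0.029, -0.001], [-0.001, -0.0, -1.0]]
force: [-7.1, -9.7, 8.9]
opening: 0.3
```

Emit:
move_arm(increments=[{"tx": 0,"ty": 0,"tz": -0.0015,"wx": 0,"wy": 0,"wz": 0,"claw": 255},{"tx": 0,"ty": 0,"tz": -0.0015,"wx": 0,"wy": 0,"wz": 0,"claw": 255}])

```text
clock: 45.77
tcp_pos: [435.4, 195.0, 209.3]
orientation: [[0.031, 1.0, -0.001], [1.0, -0.031, -0.003], [-0.003, -0.001, -1.0]]
force: [-11.4, -14.5, 12.8]
opening: 0.2
```

```bash
python3 - <<'E'
from h import *
shot('wrist','w44');shot('scene','s44')
im=cv2.imread('pics/s44.png');cv2.imwrite('pics/s44c.png',cv2.resize(im[140:240,340:470],None,fx=5,fy=5,interpolation=cv2.INTER_CUBIC))
E
```

```text
(no output)
```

View pics/w44.png

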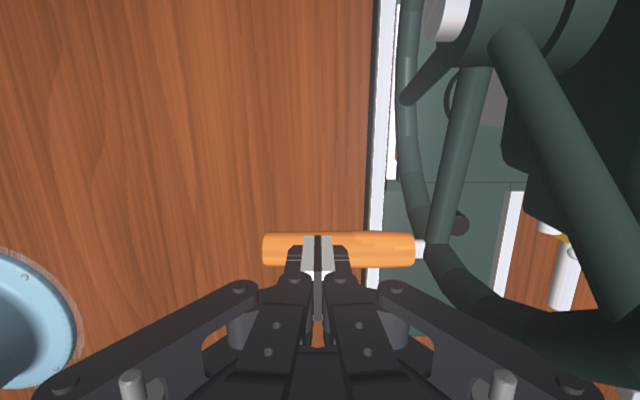

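View pics/s44c.png

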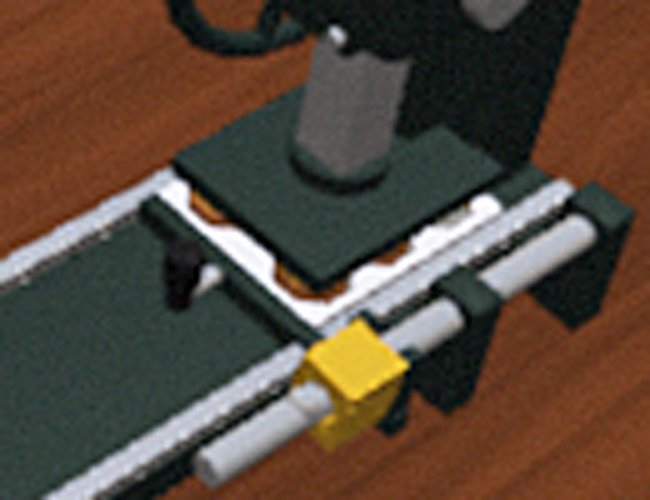

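Emit:
move_arm(increments=[{"tx": -0.001,"ty": -0.002,"tz": 0,"wx": 0,"wy": 0,"wz": 0,"claw": 255},{"tx": 0,"ty": 0,"tz": -0.001,"wx": 0,"wy": 0,"wz": 0,"claw": 255},{"tx": 0,"ty": 0,"tz": -0.001,"wx": 0,"wy": 0,"wz": 0,"claw": 255}])

```text
clock: 46.12
tcp_pos: [434.8, 193.9, 206.9]
orientation: [[0.03, 1.0, 0.001], [1.0, -0.03, -0.0], [-0.0, 0.001, -1.0]]
force: [-3.8, -5.7, 7.2]
opening: 0.1
```

Emit:
move_arm(increments=[{"tx": 0,"ty": 0,"tz": -0.001,"wx": 0,"wy": 0,"wz": 0,"claw": 255},{"tx": 0,"ty": 0,"tz": -0.001,"wx": 0,"wy": 0,"wz": 0,"claw": 255}])

```text
clock: 46.28
tcp_pos: [434.9, 193.7, 206.3]
orientation: [[0.03, 1.0, 0.001], [1.0, -0.03, -0.001], [-0.001, 0.001, -1.0]]
force: [-11.0, -9.0, 18.9]
opening: -0.1
```

Emit:
move_arm(increments=[{"tx": 0,"ty": -0.001,"tz": -0.001,"wx": 0,"wy": 0,"wz": 0,"claw": 255},{"tx": 0,"ty": 0,"tz": 0,"wx": 0,"wy": 0,"wz": 0,"claw": 255}])

```text
clock: 46.45
tcp_pos: [435.0, 193.7, 206.1]
orientation: [[0.029, 1.0, 0.001], [1.0, -0.029, 0.001], [0.001, 0.001, -1.0]]
force: [-11.3, -3.6, 17.4]
opening: -0.2
```

```bash
python3 - <<'E'
from h import *
o,im,D=shot('scene','s45')
cv2.imwrite('pics/s45c.png',cv2.resize(im[140:240,340:470],None,fx=5,fy=5,interpolation=cv2.INTER_CUBIC))
c=cam('scene');K,E=c
for uv in [(395,172),(420,185),(405,190),(385,180),(430,175)]: print(uv,depthpt(c,uv,D).round(1))
E
```

```text
(395, 172) [547.  239.6  79.1]
(420, 185) [625.8 256.5  79.8]
(405, 190) [614.2 209.5  80.9]
(385, 180) [553.4 193.8  80.6]
(430, 175) [617.3 306.5  81.2]
```

View pics/s45c.png

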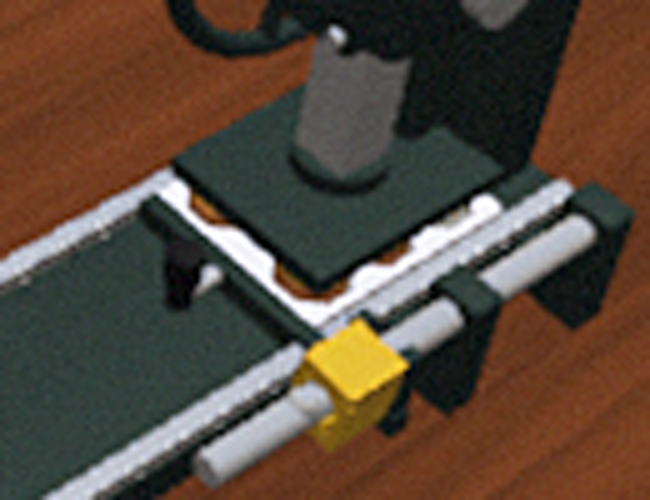

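Emit:
move_arm(increments=[{"tx": 0,"ty": 0,"tz": 0.005,"wx": 0,"wy": 0,"wz": 0,"claw": 255},{"tx": 0,"ty": 0,"tz": 0.02,"wx": 0,"wy": 0,"wz": 0,"claw": 255},{"tx": 0,"ty": 0,"tz": 0.04,"wx": 0,"wy": 0,"wz": 0,"claw": 255},{"tx": 0,"ty": 0,"tz": 0.04,"wx": 0,"wy": 0,"wz": 0,"claw": 255},{"tx": 0,"ty": 0,"tz": 0.04,"wx": 0,"wy": 0,"wz": 0,"claw": 255},{"tx": 0,"ty": -0.03,"tz": 0.04,"wx": 0,"wy": 0,"wz": 0,"claw": 255},{"tx": 0,"ty": -0.035,"tz": 0.02,"wx": 0,"wy": 0,"wz": 0,"claw": 255},{"tx": 0,"ty": -0.035,"tz": 0,"wx": 0,"wy": 0,"wz": 0,"claw": 255},{"tx": 0,"ty": -0.035,"tz": 0,"wx": 0,"wy": 0,"wz": 0,"claw": 255},{"tx": 0,"ty": -0.03,"tz": 0,"wx": 0,"wy": 0,"wz": 0,"claw": 255},{"tx": 0,"ty": 0,"tz": 0,"wx": 0,"wy": 0,"wz": 0,"claw": 255},{"tx": 0,"ty": 0,"tz": 0,"wx": 0,"wy": 0,"wz": 0,"claw": 255}])

```text
clock: 47.5
tcp_pos: [434.5, 32.3, 400.8]
orientation: [[0.032, 1.0, -0.001], [1.0, -0.032, 0.001], [0.001, -0.001, -1.0]]
force: [0.5, -0.1, -1.1]
opening: -0.1
```

```bash
python3 - <<'E'
from h import *
o,im,D=shot('scene','s46');c=cam('scene')
cv2.imwrite('pics/s46c.png',cv2.resize(im[50:250,320:490],None,fx=3,fy=3,interpolation=cv2.INTER_CUBIC))
for uv in [(395,172),(420,185),(405,190),(385,180),(430,175)]: print(uv,depthpt(c,uv,D).round(1))
o,im,D=shot('wrist','w46');c=cam('wrist',obsof('w46'));K,E=c;h,w=D.shape
hsv=cv2.cvtColor(im,cv2.COLOR_BGR2HSV)
u,v=np.meshgrid(np.arange(w),np.arange(h))
W=(np.stack([(u-K[0,2])/K[0,0],(v-K[1,2])/K[1,1],np.ones_like(u,float)],-1)*D[...,None])@E[:3,:3].T+E[:3,3]
m=(W[...,2]>170)&(W[...,2]<330)&(hsv[...,0]<20)&(hsv[...,1]>100)&(W[...,0]<500)&(W[...,1]>150)
q=W[m];print(len(q),q.min(0).round(0),q.max(0).round(0))
E
```

```text
(395, 172) [548.  238.3  80.6]
(420, 185) [626.2 255.9  80.5]
(405, 190) [614.1 209.6  80.7]
(385, 180) [552.2 195.3  78.8]
(430, 175) [616.5 307.7  79.8]
1558 [405. 182. 197.] [485. 199. 209.]
```

View pics/s46c.png

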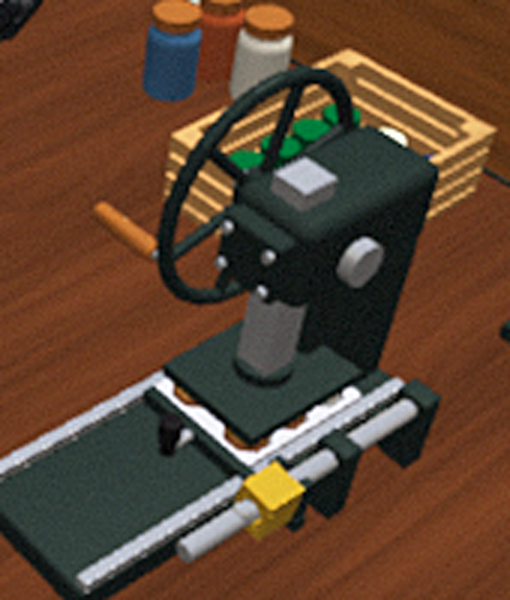

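View pics/w46.png

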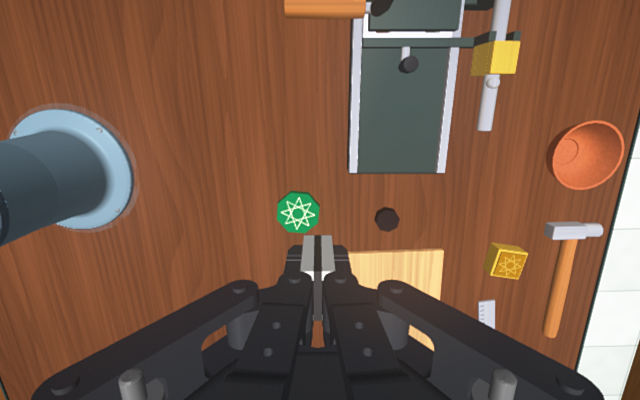

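```bash
python3 -c "
from bench import robot
print(robot.hand_in()); print(robot.get_obs()['clock'])"
```

```text
the job is handed in; nothing more can be done
None
the job is handed in; nothing more can be done
```

The job is done and handed in at about 47.5 s of the 210 s allowed. Nothing failed outright, but two readings below did not match what I expected.

- **Blanks:** four clay blanks were present, and each lies flat in its own pocket (front and middle rows). Before the plate was pushed in, all four tops read 58 mm high.
- **Plate:** I pushed it by its knob until the force jumped to 17 N and it stopped moving, which I took as the end stop. The fork stands where it should when the plate is home.
- **Stop block:** I threaded it onto the lock bar and pushed it over the ball until it touched the fork at 6.4 N. The ball then stood 4 mm out again behind it.
- **Wheel:** I pushed the handle down until it stalled at about 17–19 N. After the arm let go, the platen top stayed at about 80 mm, and the handle height works out to about 1.04 rad of turn.
- **Bystanders:** I touched none of them. The last wrist picture shows the green octagon, the stamp block and the black disc in place. The red and blue pieces were last checked with the plate home.

**Readings that did not match:**
- The handle's middle measured about 12 mm off, along the press's y, from where the given sizes put it. I went by the measured position.
- While the handle was going down there were sideways forces on the tool of up to about 15 N.

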